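Loosen settled touch-up paint in the hangar

ROBOT

A 6-joint arm with a two-finger parallel gripper is mounted at the origin on the work surface. World frame = base frame: x ahead of the robot, y to its left, z up, the work surface at z = 0. Lengths are in mm, angles in degrees, forces in N, time in s.
With the tool pointing down it reaches from about 350 to 975 mm from the base axis. Payload 7.1 kg.
Tool frame: the origin (TCP) lies at the very end of the fingers, on their centre line; the grasp point (between the pads) lies 19 mm behind it; y points along the fingers, z is the direction in which the jaws open and shut, and the axes are right-handed (so a half turn about y gives the same grasp; the last joint's range is limited). The gripper opens to 88 mm and grips with 3 to 60 N. Pads are 20 mm wide; open, the fingers measure 115 mm over their backs; the gripper's body (75 mm by 178 mm) begins 61 mm behind the grasp point.
Start: joints at [75.287, 24.242, 93.386, -0, 62.372, -1.089], TCP at [147.197, 607.402, 183.775] pointing down, gripper open.
Joint ranges: [-172.04, 172.04], [-51.8, 120.97], [4.93, 147.93], [-75.15, 255.16], [6.16, 154.13], [-145.62, 145.62]. Speed limits (degrees/s): [136.94, 136.94, 172.46, 180, 180, 180].

INTERFACE

Orientations are given as a 3x3 rotation matrix whose columns are the frame's x, y, z axes.
In Python, from workcell import state, viewer, finish_job gives the robot as it stands. The module is installed in compiled form; this text tells all that it offers.
- The arm moves only by the tool move_arm, never from a script. Its argument "increments" is a list of rows, each an object of numbers: "tx", "ty", "tz": the shift along the tool's x, y, z in mm; "wx", "wy", "wz": the turn, a rotation vector about the tool's x, y, z in degrees; "gripper": the finger opening in mm, from 0 to 87.8. A call has 1 to 8 rows; each row is the pose to reach, as a shift and turn from the pose commanded when the call began, along the tool's axes at that moment; what a row does not reach only later rows make up. A row lasts 1/10 s, in which the tool goes at most 50 mm and 8.59 degrees, less where a joint would pass 70% of its speed; a pose out of reach is approached as far as the arm can. A call with a gripper value outside its range is refused whole. The fingers move at their own pace and stop on an object; the grip force is fixed at half the most. Time passes only in rows, so rows that repeat a pose let the fingers close. It gives the time, the measured TCP pose, the force and the opening at its end, in the units of the state.
- state(): the state, without advancing time (a new reading comes with each control period).
- viewer.capture(name): name is "scene" or "top" or "wrist"; returns the picture (480x640x3 uint8, red, green, blue); there is no depth.
- viewer.camera_params(name): a dict with "fx", "fy", "cx", "cy" (pixels), "R" (3x3) and "t" (3): a world point X has camera coordinates R X + t; the wrist camera has in their place "hand_eye" (4x4, takes a point from camera to tool coordinates, whose origin is the TCP and whose axes are the tool frame's). Camera axes: x right, y down, z forward; pixel columns grow to the right and rows downward; lengths in mm; the calibration is good to about 2 mm. A picture is of the moment at which its call begins: read the wrist's pose just before it. camera_params takes no time and is no camera call.
- finish_job(): hands the job in, once; it reports no verdict.
The state is a dict: "time_s": time; "joint_positions": joint angles; "dq": joint speeds; "joint_torque": joint torques, N m; "eef_pos": TCP position; "eef_rot": TCP orientation; "ft_force": force on the tool from outside, world axes, zero at the start; "ft_torque": the same for the moment, N m; "finger_gap": finger opening in mm.
Only numpy, scipy, OpenCV 4.12 (cv2) and the standard library are available. Lean on these libraries where they do the work, as an engineer would, in place of code of your own. Each camera call takes 0.05 s, during which the arm holds its last target.

TASK

The pigment in the paint jars has settled: stand every jar upside down on its cap on the yellow cases, and only then start the timer by turning its red knob clockwise until it clicks over. While the jars rest on their caps, nest all the white mixing cups one on another in the blue cup, as one upright stack standing on the table. Last, set every jar back upright on the yellow cases and let go, leaving the timer on and the wrench, the sealant tin and the float sender where they are.

Things in the scene. Friction and masses are not known exactly. Their poses are not given: they have to be found in the camera images.
- case: Two closed yellow hardware cases, one on the other, fixed: a flat-topped block 280 mm (its x) by 420 mm (its y), top 110 mm above the table. The jars stand on it in a row along its y, about 150 mm apart (a place may be empty). Origin: centre of the underside on the table, +z up.
- jar_red: Dark red octagonal paint jar, closed, 0.3 kg, 110 mm high. Body: octagonal prism 60 mm across flats, 0 to 78 mm up; round black cap 54 mm in diameter, 84 to 110 mm up. Origin: centre of the base; +z from base to cap; the flats' normals lie at 0, 45, 90 .. degrees from +x. Starts upright on the case. May be absent (None).
- jar_green: Green octagonal paint jar, closed, 0.3 kg, 110 mm high. Body: octagonal prism 60 mm across flats, 0 to 78 mm up; round black cap 54 mm in diameter, 84 to 110 mm up. Origin: centre of the base; +z from base to cap; the flats' normals lie at 0, 45, 90 .. degrees from +x. Starts upright on the case. May be absent (None).
- jar_blue: Dark blue octagonal paint jar, closed, 0.3 kg, 110 mm high. Body: octagonal prism 60 mm across flats, 0 to 78 mm up; round black cap 54 mm in diameter, 84 to 110 mm up. Origin: centre of the base; +z from base to cap; the flats' normals lie at 0, 45, 90 .. degrees from +x. Starts upright on the case. May be absent (None).
- base_cup: Blue cup, weighted (0.35 kg), the stack's foot: shaped like the white cups (58 mm high, collar 66 mm across from 28 to 58 mm) but with a flat round foot plate 80 mm across and 7 mm thick. The first white cup nests with its foot 30 mm above this one's. Origin: centre of the underside, +z up. Starts upright on the table.
- cup_a: White. Open plastic cup, 58 mm high, 50 g. Body 50 mm wide up to 28 mm, then a wider straight collar 66 mm across (wall 4 mm) from 28 to 58 mm. Nested, the collar's underside rests on the rim below: each cup sits 30 mm higher, 2 to 3 mm play sideways. Origin: centre of the foot, +z up. Starts upright on the table. May be absent (None).
- cup_b: White. Open plastic cup, 58 mm high, 50 g. Body 50 mm wide up to 28 mm, then a wider straight collar 66 mm across (wall 4 mm) from 28 to 58 mm. Nested, the collar's underside rests on the rim below: each cup sits 30 mm higher, 2 to 3 mm play sideways. Origin: centre of the foot, +z up. Starts upright on the table. May be absent (None).
- cup_c: White. Open plastic cup, 58 mm high, 50 g. Body 50 mm wide up to 28 mm, then a wider straight collar 66 mm across (wall 4 mm) from 28 to 58 mm. Nested, the collar's underside rests on the rim below: each cup sits 30 mm higher, 2 to 3 mm play sideways. Origin: centre of the foot, +z up. Starts upright on the table. May be absent (None).
- timer: Grey bench timer, fixed, 130 mm (x) by 110 mm (y) by 59 mm high, with a red knob in the middle of its top. Origin: centre of the underside on the table.
- start_knob (a joint): Knob angle, rad, about the vertical; grows as it is turned clockwise seen from above. Off at 0 (starts at 0 to 0.12). Sprung detent: it turns freely to 0.35 rad, there resists with about 0.2 N m, less and less up to 0.6; beyond that the spring throws it over with a click (on: past 0.95). Stops at 0 and 1.2.
- knob_grip (a point): Point on the knob's axis, 86 mm above the table, where to grip. The knob is a red bar 58 mm long, 16 mm thick, from 64 to 100 mm above the table, on a grey disc 64 mm wide; the bar lies along this point's x axis and turns with the knob; with the joint at 0 it lies along the timer's x axis.
- wrench: Bystander: steel spanner, 190 mm long, lying on the table. Leave alone.
- sealant_tin: Bystander: green tin, 64 mm in diameter, 75 mm high, standing. Leave alone.
- float_sender: Bystander: dark metal flange 84 mm in diameter, 34 mm high, with a stub on top. Leave alone.
Mind the look-alikes: they are no part of the job. Of the things that look like the jar_green, the smaller one is meant. Leave any pink look-alike of the jar_red alone.

How it is judged (in metres and radians):
On the way, in this order (a step that is already met when the one before it is completed fails the run):
1. every jar stands upside down on its cap on the yellow cases, released (x of jar_red in the frame of case between -0.14 and 0.14 m and y of jar_red in the frame of case between -0.21 and 0.21 m and angle between each of jar_red, jar_green, jar_blue's own z axis and vertical above 3 rad and z of jar_red in the frame of case between 0.212 and 0.227 m and x of jar_green in the frame of case between -0.14 and 0.14 m and y of jar_green in the frame of case between -0.21 and 0.21 m and z of jar_green in the frame of case between 0.212 and 0.227 m and x of jar_blue in the frame of case between -0.14 and 0.14 m and y of jar_blue in the frame of case between -0.21 and 0.21 m and z of jar_blue in the frame of case between 0.212 and 0.227 m and contact force between the fingers and jar_red below 0.2 N and linear speed of each of jar_red, jar_green, jar_blue below 0.03 m/s and contact force between the fingers and jar_green below 0.2 N and contact force between the fingers and jar_blue below 0.2 N), for 0.3 s.
2. the timer knob has clicked over, the jars still on their caps (value of joint start_knob above 0.95 rad and x of jar_red in the frame of case between -0.14 and 0.14 m and y of jar_red in the frame of case between -0.21 and 0.21 m and angle between each of jar_red, jar_green, jar_blue's own z axis and vertical above 3 rad and z of jar_red in the frame of case between 0.212 and 0.227 m and x of jar_green in the frame of case between -0.14 and 0.14 m and y of jar_green in the frame of case between -0.21 and 0.21 m and z of jar_green in the frame of case between 0.212 and 0.227 m and x of jar_blue in the frame of case between -0.14 and 0.14 m and y of jar_blue in the frame of case between -0.21 and 0.21 m and z of jar_blue in the frame of case between 0.212 and 0.227 m), for 0.2 s.
3. every white cup is nested on the blue cup in one upright stack, released, the jars still on their caps (angle between each of base_cup, cup_a, cup_b, cup_c's own z axis and vertical below 0.1 rad and height (world z) of base_cup below 0.008 m and linear speed of each of base_cup, cup_a, cup_b, cup_c below 0.03 m/s and x of jar_red in the frame of case between -0.14 and 0.14 m and y of jar_red in the frame of case between -0.21 and 0.21 m and angle between each of jar_red, jar_green, jar_blue's own z axis and vertical above 3 rad and z of jar_red in the frame of case between 0.212 and 0.227 m and x of jar_green in the frame of case between -0.14 and 0.14 m and y of jar_green in the frame of case between -0.21 and 0.21 m and z of jar_green in the frame of case between 0.212 and 0.227 m and x of jar_blue in the frame of case between -0.14 and 0.14 m and y of jar_blue in the frame of case between -0.21 and 0.21 m and z of jar_blue in the frame of case between 0.212 and 0.227 m and horizontal distance between each of cup_a, cup_b, cup_c and base_cup below 0.012 m and (z of cup_a in the frame of base_cup between 0.024 and 0.036 m or z of cup_a in the frame of base_cup between 0.054 and 0.066 m or z of cup_a in the frame of base_cup between 0.084 and 0.096 m) and contact force between the fingers and cup_a below 0.2 N and (z of cup_b in the frame of base_cup between 0.024 and 0.036 m or z of cup_b in the frame of base_cup between 0.054 and 0.066 m or z of cup_b in the frame of base_cup between 0.084 and 0.096 m) and contact force between the fingers and cup_b below 0.2 N and (z of cup_c in the frame of base_cup between 0.024 and 0.036 m or z of cup_c in the frame of base_cup between 0.054 and 0.066 m or z of cup_c in the frame of base_cup between 0.084 and 0.096 m) and contact force between the fingers and cup_c below 0.2 N), for 0.3 s.
At the end, for the whole second after the job is handed in: Every jar stands upright (within 0.1 rad) at rest on top of the yellow cases; every white cup is nested on the blue cup, upright within 0.1 rad, axes within 12 mm, seated within 6 mm of its step of 30 mm, with the blue cup upright on the table; the knob is past 0.95 rad; all released (value of joint start_knob above 0.95 rad and angle between each of base_cup, jar_red, jar_green, jar_blue, cup_a, cup_b, cup_c's own z axis and vertical below 0.1 rad and height (world z) of base_cup below 0.008 m and linear speed of each of base_cup, jar_red, jar_green, jar_blue, cup_a, cup_b, cup_c below 0.03 m/s and x of jar_red in the frame of case between -0.14 and 0.14 m and y of jar_red in the frame of case between -0.21 and 0.21 m and z of jar_red in the frame of case between 0.103 and 0.117 m and contact force between the fingers and jar_red below 0.2 N and x of jar_green in the frame of case between -0.14 and 0.14 m and y of jar_green in the frame of case between -0.21 and 0.21 m and z of jar_green in the frame of case between 0.103 and 0.117 m and contact force between the fingers and jar_green below 0.2 N and x of jar_blue in the frame of case between -0.14 and 0.14 m and y of jar_blue in the frame of case between -0.21 and 0.21 m and z of jar_blue in the frame of case between 0.103 and 0.117 m and contact force between the fingers and jar_blue below 0.2 N and horizontal distance between each of cup_a, cup_b, cup_c and base_cup below 0.012 m and (z of cup_a in the frame of base_cup between 0.024 and 0.036 m or z of cup_a in the frame of base_cup between 0.054 and 0.066 m or z of cup_a in the frame of base_cup between 0.084 and 0.096 m) and contact force between the fingers and cup_a below 0.2 N and (z of cup_b in the frame of base_cup between 0.024 and 0.036 m or z of cup_b in the frame of base_cup between 0.054 and 0.066 m or z of cup_b in the frame of base_cup between 0.084 and 0.096 m) and contact force between the fingers and cup_b below 0.2 N and (z of cup_c in the frame of base_cup between 0.024 and 0.036 m or z of cup_c in the frame of base_cup between 0.054 and 0.066 m or z of cup_c in the frame of base_cup between 0.084 and 0.096 m) and contact force between the fingers and cup_c below 0.2 N); the robot touches nothing.
It fails at once if the wrench is moved more than 30 mm (distance of wrench from where it was at the start of the episode above 0.03 m).
It fails at once if the sealant tin is moved more than 30 mm (distance of sealant_tin from where it was at the start of the episode above 0.03 m).
It fails at once if the float sender is moved more than 30 mm (distance of float_sender from where it was at the start of the episode above 0.03 m).
Of jar_red, jar_green, jar_blue only 2 to 3 are there at a start; the rules pass over those that are not, and their reading is None.
Of cup_a, cup_b, cup_c only 2 to 3 are there at a start; the rules pass over those that are not, and their reading is None.
At some moment in a run one of base_cup may be knocked a few centimetres aside while the robot is not near it.
It also fails if it takes over 210 s, if anything falls off the work surface, if the arm or the gripper's body presses on something with over 40 N, if the wrist force passes 120 N, or if a joint passes its speed limit or range.

## Working session

There is one attempt and no reset: what is moved stays moved. The work goes in short steps, Python scripts to look and compute and a tool call to move; the robot and the scene stay as the last step left them, time stands still between calls to the robot, and variables do not carry over. Pictures are saved under pics/ and viewed, and the job is handed in when it is done.

Besides the shell and the picture viewer there is one more tool, called after ">>>" in YAML: its name, and indented under it one key for each argument. move_arm: Moves the arm, as the interface text tells. Its arguments: {"type":"object","properties":{"increments":{"type":"array","items":{"type":"object","properties":{"tx":{"type":"number"},"ty":{"type":"number"},"tz":{"type":"number"},"wx":{"type":"number"},"wy":{"type":"number"},"wz":{"type":"number"},"gripper":{"type":"number"}}}}},"required":["increments"]}

I'll start by looking at the scene.

```bash
ls; mkdir -p pics; cat > h.py <<'E'
import numpy as np, cv2
from workcell import state, viewer, finish_job
def snap(n, name):
    im=viewer.capture(n); cv2.imwrite('pics/'+name+'.png', im[:,:,::-1]); return im
def cam(n):
    p=viewer.camera_params(n)
    K=np.array([[p['fx'],0,p['cx']],[0,p['fy'],p['cy']],[0,0,1.]])
    if 'hand_eye' in p:
        s=state(); T=np.eye(4); T[:3,:3]=np.array(s['eef_rot']); T[:3,3]=s['eef_pos']
        M=np.linalg.inv(T@np.array(p['hand_eye'])); return K,M[:3,:3],M[:3,3]
    return K,np.array(p['R']),np.array(p['t'])
def ray(c,px,z):
    K,R,t=c
    d=R.T@np.linalg.solve(K,np.array([px[0],px[1],1.])); o=-R.T@t
    return o+d*(z-o[2])/d[2]
def proj(c,X):
    K,R,t=c
    p=K@(R@np.array(X,float)+t); return p[:2]/p[2]
E
python3 - <<'E'
from h import *
s=state()
for k,v in s.items(): print(k,np.round(v,3).tolist())
for n in ['scene','top','wrist']:
    p=viewer.camera_params(n); print(n,{k:np.round(v,3).tolist() for k,v in p.items()})
    snap(n,n+'0')
E
```

```text
pics
time_s 0.0
joint_positions [75.286, 24.284, 93.434, -0.0, 62.372, -1.088]
dq [0.099, 0.0, -0.067, 0.038, -0.022, -0.017]
joint_torque [0.002, -54.463, -27.367, 0.064, 0.023, -0.0]
eef_pos [147.044, 606.794, 182.993]
eef_rot [[0.972, -0.0, 0.236], [-0.236, -0.002, 0.972], [-0.0, -1.0, -0.002]]
ft_force [-0.578, -0.034, -0.759]
ft_torque [0.011, 0.018, 0.031]
finger_gap 88.063
scene {'fx': 463.711, 'fy': 463.711, 'cx': 320.513, 'cy': 242.908, 'R': [[0.819, 0.574, -0.007], [0.46, -0.663, -0.59], [-0.343, 0.48, -0.807]], 't': [-462.093, -201.899, 1304.491]}
top {'fx': 591.327, 'fy': 591.327, 'cx': 315.957, 'cy': 242.576, 'R': [[-0.002, -1.0, -0.007], [-0.997, 0.003, -0.083], [0.083, 0.007, -0.997]], 't': [-7.505, 554.326, 1344.849]}
wrist {'fx': 344.781, 'fy': 344.781, 'cx': 328.031, 'cy': 243.804, 'hand_eye': [[0.002, 0.965, 0.261, -70.419], [0.0, -0.261, 0.965, -200.326], [1.0, -0.001, -0.001, -0.623], [0.0, 0.0, 0.0, 1.0]]}
```

The scene view shows a green jar at (370,148) and a red jar at (396,192) on the yellow case. On the table are a larger green jar at (238,236) and a pink jar at (396,333). The white cups are at (300,305) and (266,357), the blue cup at (218,322), the timer with its red knob at (165,375), the tin at (269,416) and the float sender at (117,342).

**What could be mistaken (top view):**
- **jar_green:** (185,252) on the case, or the larger jar at (347,322) on the table. I choose the smaller one on the case.
- **jar_red:** (228,192) on the case, or the pink one at (342,132). I choose the red one on the case.
- **White cups:** (368,223) and (426,217), not the white-lidded tin at (465,183).
- **Knob:** (498,268).

There is no jar_blue and no third cup. Next I'll measure and crop.

```bash
python3 - <<'E'
from h import *
top=cv2.imread('pics/top0.png')
a=cv2.resize(top[140:300,140:300],None,fx=2.5,fy=2.5,interpolation=cv2.INTER_CUBIC)
b=cv2.resize(top[180:340,320:540],None,fx=1.8,fy=2.5,interpolation=cv2.INTER_CUBIC)
b=cv2.resize(b,(390,400))
cv2.imwrite('pics/crop0.png',np.hstack([a,b]))
ct=cam('top'); cs=cam('scene'); sc=cv2.imread('pics/scene0.png')
hsv=cv2.cvtColor(top,cv2.COLOR_BGR2HSV); hs=cv2.cvtColor(sc,cv2.COLOR_BGR2HSV)
def blobs(h,lo,hi,mn=60):
    m=cv2.inRange(h,np.array(lo),np.array(hi)); m=cv2.morphologyEx(m,cv2.MORPH_CLOSE,np.ones((3,3)))
    n,l,st,ce=cv2.connectedComponentsWithStats(m)
    return [(st[i].tolist(),ce[i].round(1).tolist()) for i in range(1,n) if st[i][4]>mn]
for nm,lo,hi in [('yel',(22,150,150),(32,255,255)),('red',(0,180,90),(6,255,255)),('green',(45,80,40),(85,255,255)),('blue',(105,150,60),(125,255,255)),('white',(0,0,170),(179,40,255))]:
    print(nm,'TOP',blobs(hsv,lo,hi)); print(nm,'SCN',blobs(hs,lo,hi))
m=cv2.inRange(hsv,np.array((22,150,200)),np.array((32,255,255)))
m[:, :60]=0; m[:,330:]=0
m=cv2.morphologyEx(m,cv2.MORPH_CLOSE,np.ones((25,25)))
c=max(cv2.findContours(m,0,1)[0],key=cv2.contourArea)
r=cv2.minAreaRect(c); bx=cv2.boxPoints(r); print(r,bx)
P=[ray(ct,p,110)[:2] for p in bx]; print(np.round(P),np.mean(P,0), [np.linalg.norm(P[i]-P[(i+1)%4]) for i in range(4)])
for n,p in dict(cup1=(368,223),cup2=(426,217),base=(422,280)).items(): print(n,ray(ct,p,58).round(1))
print('knob',ray(ct,(498,268),100).round(1),'jr',ray(ct,(227,189),220).round(1),'jg',ray(ct,(180,250),220).round(1),'biggreen',ray(ct,(347,322),130).round(),'tin',ray(ct,(466,181),75).round(),'float',ray(ct,(490,346),25).round())
E
```

```text
yel TOP [([78, 142, 227, 224, 21707], [187.2, 255.8]), ([578, 328, 62, 14, 148], [607.9, 334.2]), ([519, 376, 121, 104, 6153], [576.8, 438.6])]
yel SCN [([432, 0, 120, 96, 2268], [507.8, 42.7]), ([547, 26, 56, 31, 633], [575.5, 40.2]), ([304, 108, 146, 151, 12557], [371.5, 183.3]), ([0, 280, 61, 100, 3042], [19.1, 333.6]), ([0, 362, 39, 30, 257], [18.5, 376.2])]
red TOP [([214, 180, 21, 20, 315], [223.9, 189.4]), ([490, 255, 16, 26, 211], [497.1, 266.1]), ([0, 285, 7, 35, 183], [2.5, 301.4])]
red SCN [([400, 52, 33, 20, 500], [416.3, 61.1]), ([389, 168, 19, 14, 204], [398.1, 174.1]), ([390, 187, 19, 10, 61], [400.7, 192.8]), ([153, 359, 24, 31, 218], [165.6, 376.1])]
green TOP [([447, 174, 23, 25, 193], [454.3, 189.9]), ([178, 238, 27, 31, 267], [195.2, 255.5]), ([169, 241, 21, 21, 338], [178.5, 250.7]), ([328, 303, 32, 32, 155], [338.0, 312.9]), ([335, 310, 26, 25, 501], [347.7, 322.5])]
green SCN [([363, 125, 17, 11, 148], [370.6, 129.8]), ([220, 207, 24, 19, 359], [231.4, 216.0]), ([219, 222, 38, 44, 947], [240.2, 247.5])]
blue TOP [([405, 263, 35, 34, 914], [421.8, 279.2])]
blue 
[... 1179 characters left out ...]
, [264.1, 355.2]), ([252, 395, 33, 34, 868], [267.7, 411.2])]
((190.97744750976562, 253.37667846679688), (129.58016967773438, 194.94979858398438), 45.93918991088867) [[ 75.87537 274.60452]
 [215.96672 139.03226]
 [306.07953 232.14883]
 [165.98817 367.7211 ]]
[[479. 510.]
 [776. 210.]
 [570.  12.]
 [280. 311.]] [526.35341783 260.59437421] [np.float64(422.2031266564857), np.float64(286.1916389717635), np.float64(416.22625785299107), np.float64(281.27669804303656)]
cup1 [ 595.4 -126.8   58. ]
cup2 [ 608.7 -257.9   58. ]
base [ 466.6 -246.4   58. ]
knob [ 491.4 -404.4  100. ] jr [645.7 167.  220. ] jg [523.9 258.9 220. ] biggreen [377. -75. 130.] tin [ 687. -346.   75.] float [ 317. -404.   25.]
```

The crop confirms the choices. The red and green capped jars stand on the case about 150 mm apart. The two open white cups are distinct from the tin, and the knob bar is nearly aligned with the timer. Before planning the horizontal jar grasps I need the wrist kinematics, so I'll make a small test motion in free air.

>>> move_arm:
  increments:
    - {"ty": -40}
    - {"ty": -80,"wz": 8}
    - {"ty": -120,"wz": 16}
    - {"ty": -150,"wz": 24}
    - {"ty": -150,"wz": 24}

```text
invalid input at $.increments[0]: expected keys tx, ty, tz, wx, wy, wz, gripper
```

```bash
python3 - <<'E'
from h import *
s=state()
import json
json.dump({k:np.array(v).tolist() for k,v in s.items()},open('k1.json','w'))
for k in ['time_s','joint_positions','eef_pos','eef_rot','ft_force']: print(k,np.round(s[k],3).tolist())
E
```

```text
time_s 0.15
joint_positions [75.288, 24.275, 93.419, -0.0, 62.373, -1.086]
eef_pos [147.071, 606.976, 183.193]
eef_rot [[0.972, -0.0, 0.236], [-0.236, -0.001, 0.972], [-0.0, -1.0, -0.001]]
ft_force [0.029, 1.064, 1.257]
```

All keys are needed in every row.

>>> move_arm:
  increments:
    - {"tx": 0,"ty": -40,"tz": 0,"wx": 0,"wy": 0,"wz": 0,"gripper": 87}
    - {"tx": 0,"ty": -80,"tz": 0,"wx": 0,"wy": 0,"wz": 8,"gripper": 87}
    - {"tx": 0,"ty": -120,"tz": 0,"wx": 0,"wy": 0,"wz": 16,"gripper": 87}
    - {"tx": 0,"ty": -150,"tz": 0,"wx": 0,"wy": 0,"wz": 24,"gripper": 87}
    - {"tx": 0,"ty": -150,"tz": 0,"wx": 0,"wy": 0,"wz": 24,"gripper": 87}

```text
time_s: 0.65
eef_pos: [150.9, 608.2, 336.7]
eef_rot: [[0.887, -0.395, 0.24], [-0.217, 0.102, 0.971], [-0.408, -0.913, 0.005]]
ft_force: [1.3, 0.1, -0.8]
finger_gap: 87.3
```

```bash
cat >> h.py <<'E'
def log(p=True):
    import json
    s=state(); open('log.jsonl','a').write(json.dumps({k:np.array(v).tolist() for k,v in s.items()})+'\n')
    if p:
        for k in ['time_s','joint_positions','eef_pos','eef_rot','ft_force','finger_gap']: print(k,np.round(s[k],3).tolist())
    return s
E
python3 -c "
from h import *
log()"
```

```text
time_s 0.65
joint_positions [62.192, 19.458, 84.028, 23.571, 83.007, -18.233]
eef_pos [150.911, 608.19, 336.658]
eef_rot [[0.887, -0.395, 0.24], [-0.217, 0.102, 0.971], [-0.408, -0.913, 0.005]]
ft_force [1.285, 0.067, -0.812]
finger_gap 87.3
```

```bash
cat > kin.py <<'E'
import numpy as np, json
from scipy.spatial.transform import Rotation as Ro
rz=lambda a:Ro.from_euler('z',a,degrees=True).as_matrix(); ry=lambda a:Ro.from_euler('y',a,degrees=True).as_matrix()
def parts(q):
    A=rz(q[0]); F=A@ry(q[1]+q[2]); W=F@rz(q[3])@ry(q[4])@rz(q[5])
    R=np.c_[-W[:,1],W[:,2],-W[:,0]]
    M=np.c_[A[:,0],[0,0,1],A@ry(q[1])[:,2],F[:,0],F[:,2],W[:,2]]
    return M,R
def fit():
    L=[json.loads(l) for l in open('log.jsonl')]+[json.load(open('k1.json'))]
    A=[];b=[]
    for s in L:
        M,R=parts(s['joint_positions']); A.append(M); b.append(s['eef_pos'])
    A=np.vstack(A); b=np.hstack(b)
    x,res,rk,sv=np.linalg.lstsq(A,b,rcond=1e-4); return x,A@x-b,rk,sv,np.abs(R-np.array(s['eef_rot'])).max()
E
python3 - <<'E'
from kin import *
for r in fit(): print(np.round(r,3))
E
```

```text
[ 70.804 499.042 324.093  10.523 480.791 378.525]
[ 0.    -0.     0.    11.51  -3.022  0.   ]
5
[2.782 2.023 0.373 0.124 0.116 0.   ]
0.0
```

```bash
cat >> h.py <<'E'
from scipy.spatial.transform import Rotation as Ro
def Rhz(head,roll=0,pitch=0):
    # tool y along heading (deg), pitched down by pitch; roll=0: jaw axis z horizontal to the right of heading, tool x down
    h=np.radians(head); y=np.array([np.cos(h),np.sin(h),0]); z=np.array([np.sin(h),-np.cos(h),0]); x=np.cross(y,z)
    R=np.c_[x,y,z]
    return R@Ro.from_euler('z',-pitch,degrees=True).as_matrix()@Ro.from_euler('y',roll,degrees=True).as_matrix() if pitch==0 else R@Ro.from_euler('z',pitch,degrees=True).as_matrix()@Ro.from_euler('y',roll,degrees=True).as_matrix()
def Rdn(jaw):
    # tool down, jaw axis z along azimuth jaw
    a=np.radians(jaw); z=np.array([np.cos(a),np.sin(a),0]); y=np.array([0,0,-1.]); return np.c_[np.cross(y,z),y,z]
def inc(p,R,cmd=None):
    s=state() if cmd is None else cmd
    R0=np.array(s['eef_rot']); p0=np.array(s['eef_pos'])
    t=R0.T@(np.array(p,float)-p0); w=Ro.from_matrix(R0.T@R).as_rotvec(degrees=True)
    print('t',t.round(1).tolist(),'w',w.round(2).tolist(),'|t|',np.linalg.norm(t).round(1),'|w|',np.linalg.norm(w).round(1),'rows>=',np.ceil(max(np.linalg.norm(t)/50,np.linalg.norm(w)/8.59)))
E
python3 - <<'E'
from h import *
print(Rhz(90)); print(Rhz(90,0,10))
inc([350,400,420],Rhz(140))
E
```

```text
[[ 0.000000e+00  6.123234e-17  1.000000e+00]
 [ 0.000000e+00  1.000000e+00 -6.123234e-17]
 [-1.000000e+00  0.000000e+00  0.000000e+00]]
[[ 1.06328842e-17  6.03020831e-17  1.00000000e+00]
 [ 1.73648178e-01  9.84807753e-01 -6.12323400e-17]
 [-9.84807753e-01  1.73648178e-01  0.00000000e+00]]
t [187.8, -176.0, -153.9] w [22.98, 15.25, 64.67] |t| 299.9 |w| 70.3 rows>= 9.0
```

```bash
python3 - <<'E'
s=open('h.py').read()
i=s.index("    return R@Ro.from_euler('z',-pitch"); j=s.index("def Rdn")
s=s[:i]+"    return R@Ro.from_euler('z',-pitch,degrees=True).as_matrix()@Ro.from_euler('y',roll,degrees=True).as_matrix()\n"+s[j:]
open('h.py','w').write(s)
E
python3 -c "
from h import *
print(Rhz(90,0,10).round(2))"
```

```text
[[-0.    0.    1.  ]
 [-0.17  0.98 -0.  ]
 [-0.98 -0.17  0.  ]]
```

>>> move_arm:
  increments:
    - {"tx": 94,"ty": -88,"tz": -77,"wx": 11.5,"wy": 7.6,"wz": 32.4,"gripper": 87}
    - {"tx": 94,"ty": -88,"tz": -77,"wx": 11.5,"wy": 7.6,"wz": 32.4,"gripper": 87}
    - {"tx": 94,"ty": -88,"tz": -77,"wx": 11.5,"wy": 7.6,"wz": 32.4,"gripper": 87}
    - {"tx": 94,"ty": -88,"tz": -77,"wx": 11.5,"wy": 7.6,"wz": 32.4,"gripper": 87}
    - {"tx": 94,"ty": -88,"tz": -77,"wx": 11.5,"wy": 7.6,"wz": 32.4,"gripper": 87}
    - {"tx": 94,"ty": -88,"tz": -77,"wx": 11.5,"wy": 7.6,"wz": 32.4,"gripper": 87}

```text
time_s: 1.25
eef_pos: [246.8, 503.4, 373.8]
eef_rot: [[0.511, -0.734, 0.448], [-0.2, 0.406, 0.892], [-0.836, -0.545, 0.061]]
ft_force: [0.3, 0.4, 0.5]
finger_gap: 86.6
```

```bash
sed -i 's/M=np.c_\[A\[:,0\],/M=np.c_[A[:,0],A[:,1],/' kin.py; python3 - <<'E'
from h import *; import kin
log()
for r in kin.fit(): print(np.round(r,3))
inc([350,400,420],Rhz(140))
E
```

```text
time_s 1.25
joint_positions [34.654, 21.866, 92.585, 49.121, 96.516, -39.004]
eef_pos [246.804, 503.361, 373.792]
eef_rot [[0.511, -0.734, 0.448], [-0.2, 0.406, 0.892], [-0.836, -0.545, 0.061]]
ft_force [0.276, 0.442, 0.505]
finger_gap 86.646
[ -0.     11.9   312.4   563.1    77.5   484.9   348.544]
[ 0.  0.  0.  0. -0.  0.  0.  0.  0.]
7
[3.352 2.457 1.831 0.583 0.133 0.129 0.012]
0.0
t [34.7, -142.9, -43.1] w [11.92, 7.23, 32.52] |t| 153.2 |w| 35.4 rows>= 5.0
```

Kinematics fit exactly. Now I'll check which headings allow a 180° roll at both jars within the joint ranges.

```bash
cat >> kin.py <<'E'
X=np.array([0,11.9,312.4,563.1,77.5,484.9,348.544])
LO=np.array([-172.04,-51.8,4.93,-75.15,6.16,-145.62]); HI=np.array([172.04,120.97,147.93,255.16,154.13,145.62])
from scipy.optimize import least_squares
def fk(q):
    M,R=parts(q); return M@X,R
def ik(p,R,q0):
    def f(q):
        P,Rq=fk(q); return np.r_[(P-p)/300,Ro.from_matrix(Rq.T@R).as_rotvec()]
    r=least_squares(f,q0,max_nfev=200); return r.x,np.linalg.norm(r.fun)
def ok(q): return (q>LO+2).all() and (q<HI-2).all()
E
python3 - <<'E'
from h import *; from kin import *
q0=np.array([0,40,90,90,90,-60.])
for nm,j in dict(red=(646,167),green=(524,259)).items():
  for h in range(50,150,15):
    out=[]
    for z in (165,250):
      y=np.array([np.cos(np.radians(h)),np.sin(np.radians(h)),0])
      p=np.array([*j,z])+19*y
      R=Rhz(h); q,e=ik(p,R,q0)
      out.append((np.round(q).astype(int).tolist(),round(e,4),bool(ok(q))))
    print(nm,h,out)
E
```

```text
red 50 [([-13, 52, 119, 117, 86, -82], np.float64(0.0), True), ([-13, 41, 121, 116, 82, -74], np.float64(0.0), True)]
red 65 [([-16, 53, 109, 99, 87, -73], np.float64(0.0), True), ([-16, 43, 111, 98, 86, -65], np.float64(0.0), True)]
red 80 [([-16, 55, 98, 85, 93, -64], np.float64(0.0), True), ([-16, 47, 100, 85, 93, -57], np.float64(0.0), True)]
red 95 [([-14, 58, 87, 74, 101, -57], np.float64(0.0), True), ([-14, 51, 89, 75, 103, -51], np.float64(0.0), True)]
red 110 [([-12, 62, 75, 66, 111, -52], np.float64(0.0), True), ([-12, 55, 77, 68, 113, -47], np.float64(0.0), True)]
red 125 [([-8, 67, 63, 59, 122, -49], np.float64(0.0), True), ([-8, 60, 65, 62, 124, -44], np.float64(0.0), True)]
red 140 [([-4, 71, 51, 54, 133, -47], np.float64(0.0), True), ([-4, 65, 53, 57, 135, -43], np.float64(0.0), True)]
green 50 [([-1, 55, 133, 129, 96, -97], np.float64(0.0), True), ([-1, 41, 137, 129, 88, -88], np.float64(0.0), True)]
green 65 [([-8, 53, 125, 107, 89, -88], np.float64(0.0), True), ([-8, 40, 128, 107, 87, -79], np.float64(0.0), True)]
green 80 [([-9, 52, 116, 91, 90, -78], np.float64(0.0), True), ([-9, 42, 118, 91, 90, -70], np.float64(0.0), True)]
green 95 [([-8, 54, 105, 78, 95, -69], np.float64(0.0), True), ([-8, 45, 107, 78, 96, -62], np.float64(0.0), True)]
green 110 [([-6, 56, 94, 67, 102, -63], np.float64(0.0), True), ([-6, 48, 96, 69, 105, -57], np.float64(0.0), True)]
green 125 [([-2, 59, 84, 59, 111, -59], np.float64(0.0), True), ([-2, 52, 86, 61, 114, -54], np.float64(0.0), True)]
green 140 [([3, 63, 74, 52, 120, -57], np.float64(0.0), True), ([3, 56, 76, 54, 123, -53], np.float64(0.0), True)]
```

```bash
python3 - <<'E'
from h import *
inc([640,10,330],Rhz(90))
E
```

```text
t [335.9, -464.9, -266.3] w [60.44, 21.26, 27.69] |t| 632.4 |w| 69.8 rows>= 13.0
```

>>> move_arm:
  increments:
    - {"tx": 210,"ty": -300,"tz": -166,"wx": 38,"wy": 13,"wz": 17,"gripper": 87}
    - {"tx": 210,"ty": -300,"tz": -166,"wx": 38,"wy": 13,"wz": 17,"gripper": 87}
    - {"tx": 210,"ty": -300,"tz": -166,"wx": 38,"wy": 13,"wz": 17,"gripper": 87}
    - {"tx": 210,"ty": -300,"tz": -166,"wx": 38,"wy": 13,"wz": 17,"gripper": 87}
    - {"tx": 210,"ty": -300,"tz": -166,"wx": 38,"wy": 13,"wz": 17,"gripper": 87}
    - {"tx": 210,"ty": -300,"tz": -166,"wx": 38,"wy": 13,"wz": 17,"gripper": 87}
    - {"tx": 210,"ty": -300,"tz": -166,"wx": 38,"wy": 13,"wz": 17,"gripper": 87}
    - {"tx": 210,"ty": -300,"tz": -166,"wx": 38,"wy": 13,"wz": 17,"gripper": 87}

```text
time_s: 2.05
eef_pos: [499.1, 194.1, 352.4]
eef_rot: [[0.18, -0.37, 0.911], [-0.146, 0.906, 0.397], [-0.973, -0.204, 0.109]]
ft_force: [0.9, 0.8, 0.6]
finger_gap: 87.2
```

```bash
python3 - <<'E'
from h import *
log()
inc([640,10,280],Rhz(90))
E
```

```text
time_s 2.05
joint_positions [-12.033, 33.009, 95.225, 58.212, 107.828, -53.376]
eef_pos [499.133, 194.147, 352.388]
eef_rot [[0.18, -0.37, 0.911], [-0.146, 0.906, 0.397], [-0.973, -0.204, 0.109]]
ft_force [0.928, 0.824, 0.635]
finger_gap 87.218
t [122.6, -204.2, 47.5] w [22.77, 8.57, 10.41] |t| 242.9 |w| 26.5 rows>= 5.0
```

>>> move_arm:
  increments:
    - {"tx": 122,"ty": -204,"tz": 48,"wx": 22.8,"wy": 8.6,"wz": 10.4,"gripper": 87}
    - {"tx": 122,"ty": -204,"tz": 48,"wx": 22.8,"wy": 8.6,"wz": 10.4,"gripper": 87}
    - {"tx": 122,"ty": -204,"tz": 48,"wx": 22.8,"wy": 8.6,"wz": 10.4,"gripper": 87}
    - {"tx": 122,"ty": -204,"tz": 48,"wx": 22.8,"wy": 8.6,"wz": 10.4,"gripper": 87}
    - {"tx": 122,"ty": -204,"tz": 48,"wx": 22.8,"wy": 8.6,"wz": 10.4,"gripper": 87}
    - {"tx": 122,"ty": -204,"tz": 48,"wx": 22.8,"wy": 8.6,"wz": 10.4,"gripper": 87}
    - {"tx": 122,"ty": -204,"tz": 48,"wx": 22.8,"wy": 8.6,"wz": 10.4,"gripper": 87}

```text
time_s: 2.75
eef_pos: [639.3, 11.9, 279.3]
eef_rot: [[-0.002, 0.001, 1.0], [0.001, 1.0, -0.001], [-1.0, 0.001, -0.002]]
ft_force: [-0.1, 0.2, -0.1]
finger_gap: 87.1
```

```bash
python3 - <<'E'
from h import *
log()
snap('wrist','w1')
E
```

```text
time_s 2.75
joint_positions [-28.732, 49.981, 84.625, 69.056, 110.027, -48.213]
eef_pos [639.286, 11.882, 279.295]
eef_rot [[-0.002, 0.001, 1.0], [0.001, 1.0, -0.001], [-1.0, 0.001, -0.002]]
ft_force [-0.123, 0.242, -0.096]
finger_gap 87.067
```

The wrist view shows the red jar with its cap top at (334,272) and body edges at u≈306 to 361. The green jar is behind it, with its cap at (243,256). I'll enlarge to read the flats.

```bash
python3 - <<'E'
from h import *
im=cv2.imread('pics/w1.png'); c=cam('wrist')
a=cv2.resize(im[235:355,205:375],None,fx=4.6,fy=4.6,interpolation=cv2.INTER_CUBIC)
cv2.imwrite('pics/w1c.png',a)
hsv=cv2.cvtColor(im,cv2.COLOR_BGR2HSV)
for r in range(262,290,3): pass
for nm,lo,hi,roi in [('redtop',(0,200,120),(8,255,255),(262,284,300,370)),('greentop',(45,80,40),(85,255,255),(244,262,220,265))]:
    m=cv2.inRange(hsv,np.array(lo),np.array(hi)); mm=np.zeros_like(m); mm[roi[0]:roi[1],roi[2]:roi[3]]=m[roi[0]:roi[1],roi[2]:roi[3]]
    n,l,st,ce=cv2.connectedComponentsWithStats(mm); i=1+np.argmax(st[1:,4]); print(nm,st[i],ce[i],ray(c,ce[i],220).round(1))
# body gray profile rows
for r in (315,325): print(r,hsv[r,300:368,2].tolist())
for r in (300,312): print(r,hsv[r,215:280,2].tolist())
E
```

```text
redtop [316 267  36  12 354] [333.74011299 272.47740113] [646.3 172.3 220. ]
greentop [227 247  32   9 230] [242.17391304 250.83043478] [523.8 259.8 220. ]
315 [239, 239, 239, 241, 243, 208, 107, 47, 44, 48, 48, 49, 48, 49, 47, 53, 55, 56, 57, 57, 57, 57, 56, 57, 56, 57, 56, 57, 57, 57, 56, 57, 55, 56, 56, 56, 56, 62, 72, 79, 80, 79, 80, 79, 80, 79, 80, 81, 80, 80, 80, 79, 80, 80, 79, 80, 81, 91, 100, 100, 123, 197, 241, 241, 234, 215, 185, 150]
325 [239, 239, 239, 241, 242, 217, 132, 57, 44, 47, 47, 50, 48, 49, 49, 52, 55, 56, 56, 56, 56, 56, 56, 56, 56, 57, 57, 56, 56, 56, 57, 56, 56, 56, 56, 56, 57, 62, 73, 80, 80, 80, 79, 80, 79, 80, 80, 79, 80, 79, 80, 80, 80, 80, 80, 79, 81, 92, 101, 102, 136, 211, 242, 242, 240, 240, 240, 240]
300 [118, 119, 118, 117, 108, 88, 71, 58, 45, 35, 33, 26, 23, 19, 21, 20, 19, 19, 22, 19, 21, 20, 19, 21, 21, 21, 21, 26, 39, 44, 45, 46, 45, 45, 45, 45, 45, 45, 45, 45, 45, 45, 44, 46, 51, 60, 62, 63, 61, 62, 62, 61, 58, 82, 196, 243, 241, 239, 238, 239, 238, 239, 239, 239, 239]
312 [40, 35, 32, 26, 23, 20, 20, 19, 21, 20, 19, 21, 19, 20, 21, 21, 19, 20, 20, 21, 20, 20, 20, 20, 20, 19, 19, 21, 28, 38, 44, 46, 45, 46, 46, 46, 45, 45, 44, 46, 45, 45, 46, 45, 46, 53, 63, 63, 61, 62, 62, 61, 59, 65, 118, 212, 242, 240, 238, 238, 238, 239, 238, 239, 238]
```

```bash
python3 - <<'E'
from h import *
ct=cam('top');cs=cam('scene');cw=cam('wrist')
for n,t,s,w in [('red',(223.9,189.4),(398.1,174.1),(333.7,272.5)),('green',(178.5,250.7),(370.6,129.8),(242.2,250.8))]:
    print(n,[ray(c,p,220).round(1)[:2].tolist() for c,p in ((ct,t),(cs,s),(cw,w))])
E
```

```text
red [[644.9, 173.2], [648.3, 170.4], [646.2, 172.2]]
green [[522.5, 261.9], [526.2, 258.6], [523.8, 260.0]]
```

```bash
cat >> h.py <<'E'
def hv(h): return np.array([np.cos(np.radians(h)),np.sin(np.radians(h)),0])
def gp(j,h,back=0): return np.array(j,float)+(19-back)*hv(h)  # TCP for grasp point at j, standing back
E
python3 - <<'E'
from h import *; from kin import *
p=gp((646.2,172,165),74,115); print(p)
inc(p,Rhz(74))
print(ik(p,Rhz(74),state()['joint_positions']))
E
```

```text
[619.73881384  79.71887719 165.        ]
t [115.1, 67.1, -18.9] w [15.94, -0.13, -0.1] |t| 134.5 |w| 15.9 rows>= 3.0
(array([-27.1627614 ,  54.4226005 , 101.8114714 ,  79.76293565,
        94.47474762, -66.63509362]), np.float64(1.5840412476054258e-11))
```

>>> move_arm:
  increments:
    - {"tx": 115,"ty": 67,"tz": -19,"wx": 15.9,"wy": -0.1,"wz": -0.1,"gripper": 87}
    - {"tx": 115,"ty": 67,"tz": -19,"wx": 15.9,"wy": -0.1,"wz": -0.1,"gripper": 87}
    - {"tx": 115,"ty": 67,"tz": -19,"wx": 15.9,"wy": -0.1,"wz": -0.1,"gripper": 87}
    - {"tx": 115,"ty": 67,"tz": -19,"wx": 15.9,"wy": -0.1,"wz": -0.1,"gripper": 87}
    - {"tx": 115,"ty": 67,"tz": -19,"wx": 15.9,"wy": -0.1,"wz": -0.1,"gripper": 87}

```text
time_s: 3.3
eef_pos: [620.5, 78.6, 166.4]
eef_rot: [[0.001, 0.276, 0.961], [0.002, 0.961, -0.276], [-1.0, 0.002, 0.0]]
ft_force: [0.1, -0.9, 1.1]
finger_gap: 87.1
```

```bash
python3 - <<'E'
from h import *
log()
snap('wrist','w2')
p=gp((646.2,172,165),74); inc(p,Rhz(74))
E
```

```text
time_s 3.3
joint_positions [-27.229, 54.369, 101.719, 79.792, 94.61, -66.507]
eef_pos [620.479, 78.632, 166.398]
eef_rot [[0.001, 0.276, 0.961], [0.002, 0.961, -0.276], [-1.0, 0.002, 0.0]]
ft_force [0.098, -0.901, 1.126]
finger_gap 87.137
t [2.1, 116.5, -2.3] w [-0.1, 0.15, -0.09] |t| 116.6 |w| 0.2 rows>= 3.0
```

The wrist view shows the red jar centred between the fingers (u≈326) with a flat facing the camera, so the heading is right. Advancing to grip.

>>> move_arm:
  increments:
    - {"tx": 2,"ty": 40,"tz": -2,"wx": 0,"wy": 0,"wz": 0,"gripper": 87}
    - {"tx": 2,"ty": 80,"tz": -2,"wx": 0,"wy": 0,"wz": 0,"gripper": 87}
    - {"tx": 2,"ty": 116,"tz": -2,"wx": 0,"wy": 0,"wz": 0,"gripper": 87}
    - {"tx": 2,"ty": 116,"tz": -2,"wx": 0,"wy": 0,"wz": 0,"gripper": 87}
    - {"tx": 2,"ty": 116,"tz": -2,"wx": 0,"wy": 0,"wz": 0,"gripper": 50}
    - {"tx": 2,"ty": 116,"tz": -2,"wx": 0,"wy": 0,"wz": 0,"gripper": 50}
    - {"tx": 2,"ty": 116,"tz": -2,"wx": 0,"wy": 0,"wz": 0,"gripper": 50}
    - {"tx": 2,"ty": 116,"tz": -2,"wx": 0,"wy": 0,"wz": 0,"gripper": 50}

```text
time_s: 4.15
eef_pos: [651.2, 187.9, 163.6]
eef_rot: [[0.0, 0.281, 0.96], [0.002, 0.96, -0.281], [-1.0, 0.002, -0.0]]
ft_force: [0.3, -0.6, 0.1]
finger_gap: 58.3
```

```bash
python3 - <<'E'
from h import *
log()
snap('wrist','w3')
E
```

```text
time_s 4.15
joint_positions [-16.032, 54.37, 103.065, 90.31, 89.986, -67.415]
eef_pos [651.189, 187.909, 163.562]
eef_rot [[0.0, 0.281, 0.96], [0.002, 0.96, -0.281], [-1.0, 0.002, -0.0]]
ft_force [0.27, -0.554, 0.091]
finger_gap 58.301
```

>>> move_arm:
  increments:
    - {"tx": 0,"ty": 0,"tz": 0,"wx": 0,"wy": 0,"wz": 0,"gripper": 50}
    - {"tx": 0,"ty": 0,"tz": 0,"wx": 0,"wy": 0,"wz": 0,"gripper": 50}
    - {"tx": -10,"ty": 0,"tz": 0,"wx": 0,"wy": 0,"wz": 0,"gripper": 50}
    - {"tx": -40,"ty": 0,"tz": 0,"wx": 0,"wy": 0,"wz": 0,"gripper": 50}
    - {"tx": -75,"ty": 0,"tz": 0,"wx": 0,"wy": 0,"wz": 0,"gripper": 50}
    - {"tx": -75,"ty": 0,"tz": 0,"wx": 0,"wy": 0,"wz": 0,"gripper": 50}

```text
time_s: 4.8
eef_pos: [651.6, 188.9, 243.0]
eef_rot: [[0.006, 0.279, 0.96], [0.002, 0.96, -0.279], [-1.0, 0.003, 0.005]]
ft_force: [-0.1, -0.6, 0.2]
finger_gap: 49.7
```

```bash
python3 - <<'E'
from h import *
log()
snap('wrist','w4')
E
```

```text
time_s 4.8
joint_positions [-15.922, 46.025, 104.925, 90.356, 90.024, -61.252]
eef_pos [651.591, 188.932, 243.039]
eef_rot [[0.006, 0.279, 0.96], [0.002, 0.96, -0.279], [-1.0, 0.003, 0.005]]
ft_force [-0.066, -0.617, 0.249]
finger_gap 49.702
```

The grasp missed: the gap closed to 49.7 mm and the jar stayed put. I'll check where the fingertips really are using the fixed cameras.

```bash
python3 - <<'E'
from h import *
a=snap('top','t5'); b=snap('scene','s5')
s=state(); p=np.array(s['eef_pos']); R=np.array(s['eef_rot'])
out=[]
for n,im in (('top',a),('scene',b)):
    c=cam(n); im=im[:,:,::-1].copy()
    ctr=proj(c,p).astype(int); x0,y0=ctr[0]-80,ctr[1]-80
    cr=cv2.resize(im[y0:y0+160,x0:x0+160],None,fx=2.4,fy=2.4,interpolation=cv2.INTER_CUBIC)
    for y,col in ((0,(255,0,255)),(-19,(0,255,255)),(-40,(255,255,0))):
        for z in (-25,0,25):
            q=(proj(c,p+R@[0,y,z])-[x0,y0])*2.4; cv2.circle(cr,tuple(q.astype(int)),2,col,-1)
    out.append(cr)
cv2.imwrite('pics/c5.png',np.hstack(out))
E
python3 - <<'E'
from h import *
s=state(); p=np.array(s['eef_pos']); R=np.array(s['eef_rot'])
out=[]
for n,f,k in (('top','t5',5),('scene','s5',5),('wrist','w4',3)):
    c=cam(n); im=cv2.imread('pics/'+f+'.png')
    ctr=proj(c,p+R@[0,-45,0]).astype(int); w=25 if k==5 else 43
    h_=60 if k==5 else 100; w=26 if k==5 else 43
    x0,y0=ctr[0]-w,ctr[1]-(h_//2)
    cr=cv2.resize(im[y0:y0+h_,x0:x0+2*w],(260,300),interpolation=cv2.INTER_CUBIC)
    sx,sy=260/(2*w),300/h_
    for y,col in ((-30,(255,0,255)),(-40,(255,255,0)),(-50,(0,255,0))):
        for z in (-25,25):
            q=(proj(c,p+R@[0,y,z])-[x0,y0])*[sx,sy]; cv2.circle(cr,tuple(q.astype(int)),2,col,-1)
    out.append(cr)
cv2.imwrite('pics/c6.png',np.hstack(out))
E
```

```text
(no output)
```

Both fixed views and the wrist view put the real finger ends about 38 mm short of the reported TCP: tip at tool y≈-38, grasp point y≈-57. I'll use that offset from now on. The jar hasn't moved, so I'll open, shift forward above it, and lower over it.

```bash
sed -i 's/(19-back)\*hv/(57-back)*hv/' h.py; python3 - <<'E'
from h import *; from kin import *
p=gp((646.2,172,243),74); inc(p,Rhz(74))
for z in (165,243): print(ik(gp((646.2,172,z),74),Rhz(74),state()['joint_positions']))
# recheck red jar position from t5? cap
E
```

```text
t [-4.4, 39.2, 0.4] w [-0.21, -0.02, -0.08] |t| 39.5 |w| 0.2 rows>= 1.0
(array([-12.01391584,  54.24671744, 102.6482735 ,  93.66725951,
        88.43685818, -66.94503607]), np.float64(7.114875050001411e-09))
(array([-12.01391576,  46.02217996, 104.54715711,  93.47303591,
        88.04255691, -60.62868711]), np.float64(3.5974877670994144e-12))
```

>>> move_arm:
  increments:
    - {"tx": -6,"ty": 0,"tz": 0,"wx": 0,"wy": 0,"wz": 0,"gripper": 87}
    - {"tx": -6,"ty": 0,"tz": 0,"wx": 0,"wy": 0,"wz": 0,"gripper": 87}
    - {"tx": -6,"ty": 20,"tz": 0,"wx": 0,"wy": 0,"wz": 0,"gripper": 87}
    - {"tx": -6,"ty": 39,"tz": 0,"wx": 0,"wy": 0,"wz": 0,"gripper": 87}
    - {"tx": -6,"ty": 39,"tz": 0,"wx": 0,"wy": 0,"wz": 0,"gripper": 87}
    - {"tx": 35,"ty": 39,"tz": 0,"wx": 0,"wy": 0,"wz": 0,"gripper": 87}
    - {"tx": 74,"ty": 39,"tz": 0,"wx": 0,"wy": 0,"wz": 0,"gripper": 87}
    - {"tx": 74,"ty": 39,"tz": 0,"wx": 0,"wy": 0,"wz": 0,"gripper": 87}

```text
time_s: 5.75
eef_pos: [659.9, 226.7, 159.1]
eef_rot: [[-0.009, 0.279, 0.96], [0.002, 0.96, -0.279], [-1.0, -0.0, -0.009]]
ft_force: [-0.6, 0.5, -0.1]
finger_gap: 87.3
```

```bash
python3 - <<'E'
from h import *
log()
snap('wrist','w7')
snap('top','t7')
inc(gp((646.2,172,165),74),Rhz(74))
E
```

```text
time_s 5.75
joint_positions [-12.06, 54.786, 102.877, 93.844, 88.412, -67.188]
eef_pos [659.852, 226.665, 159.073]
eef_rot [[-0.009, 0.279, 0.96], [0.002, 0.96, -0.279], [-1.0, -0.0, -0.009]]
ft_force [-0.624, 0.522, -0.105]
finger_gap 87.34
t [-0.9, 0.6, 0.3] w [-0.24, -0.19, -0.15] |t| 1.1 |w| 0.3 rows>= 1.0
```

The jar now sits between the pads, 17–20 mm inside the tips. Closing.

>>> move_arm:
  increments:
    - {"tx": -1,"ty": 0,"tz": 0,"wx": 0,"wy": 0,"wz": 0,"gripper": 45}
    - {"tx": -1,"ty": 0,"tz": 0,"wx": 0,"wy": 0,"wz": 0,"gripper": 45}
    - {"tx": -1,"ty": 0,"tz": 0,"wx": 0,"wy": 0,"wz": 0,"gripper": 45}
    - {"tx": -1,"ty": 0,"tz": 0,"wx": 0,"wy": 0,"wz": 0,"gripper": 45}
    - {"tx": -1,"ty": 0,"tz": 0,"wx": 0,"wy": 0,"wz": 0,"gripper": 45}
    - {"tx": -1,"ty": 0,"tz": 0,"wx": 0,"wy": 0,"wz": 0,"gripper": 45}

```text
time_s: 6.45
eef_pos: [661.8, 226.6, 166.9]
eef_rot: [[0.002, 0.279, 0.96], [0.004, 0.96, -0.279], [-1.0, 0.004, 0.001]]
ft_force: [-1.2, -0.8, 7.7]
finger_gap: 59.8
```

>>> move_arm:
  increments:
    - {"tx": -15,"ty": 0,"tz": 0,"wx": 0,"wy": 0,"wz": 0,"gripper": 45}
    - {"tx": -50,"ty": 0,"tz": 0,"wx": 0,"wy": 0,"wz": 0,"gripper": 45}
    - {"tx": -85,"ty": 0,"tz": 0,"wx": 0,"wy": 8,"wz": 0,"gripper": 45}
    - {"tx": -85,"ty": 0,"tz": 0,"wx": 0,"wy": 16,"wz": 0,"gripper": 45}
    - {"tx": -85,"ty": 0,"tz": 0,"wx": 0,"wy": 24,"wz": 0,"gripper": 45}
    - {"tx": -85,"ty": 0,"tz": 0,"wx": 0,"wy": 32,"wz": 0,"gripper": 45}
    - {"tx": -85,"ty": 0,"tz": 0,"wx": 0,"wy": 40,"wz": 0,"gripper": 45}
    - {"tx": -85,"ty": 0,"tz": 0,"wx": 0,"wy": 48,"wz": 0,"gripper": 45}

```text
time_s: 7.25
eef_pos: [661.4, 226.7, 250.3]
eef_rot: [[-0.718, 0.279, 0.637], [0.209, 0.96, -0.185], [-0.664, 0.0, -0.748]]
ft_force: [-0.0, -0.5, -2.6]
finger_gap: 59.6
```

```bash
python3 - <<'E'
from h import *
log()
snap('scene','s8')
E
```

```text
time_s 7.25
joint_positions [-12.028, 45.194, 104.895, 93.644, 87.915, -11.755]
eef_pos [661.4, 226.66, 250.31]
eef_rot [[-0.718, 0.279, 0.637], [0.209, 0.96, -0.185], [-0.664, 0.0, -0.748]]
ft_force [-0.009, -0.534, -2.578]
finger_gap 59.626
```

The red jar is held at (410,162) and tilting as planned. Continuing the roll.

>>> move_arm:
  increments:
    - {"tx": 0,"ty": 0,"tz": 0,"wx": 0,"wy": 66,"wz": 0,"gripper": 45}
    - {"tx": 0,"ty": 0,"tz": 0,"wx": 0,"wy": 66,"wz": 0,"gripper": 45}
    - {"tx": 0,"ty": 0,"tz": 0,"wx": 0,"wy": 66,"wz": 0,"gripper": 45}
    - {"tx": 0,"ty": 0,"tz": 0,"wx": 0,"wy": 66,"wz": 0,"gripper": 45}
    - {"tx": 0,"ty": 0,"tz": 0,"wx": 0,"wy": 66,"wz": 0,"gripper": 45}
    - {"tx": 0,"ty": 0,"tz": 0,"wx": 0,"wy": 66,"wz": 0,"gripper": 45}
    - {"tx": 0,"ty": 0,"tz": 0,"wx": 0,"wy": 66,"wz": 0,"gripper": 45}
    - {"tx": 0,"ty": 0,"tz": 0,"wx": 0,"wy": 66,"wz": 0,"gripper": 45}

```text
time_s: 8.1
eef_pos: [661.4, 226.6, 250.3]
eef_rot: [[-0.876, 0.279, -0.394], [0.255, 0.96, 0.115], [0.41, 0.0, -0.912]]
ft_force: [1.2, 1.3, -3.1]
finger_gap: 59.5
```

>>> move_arm:
  increments:
    - {"tx": 0,"ty": 0,"tz": 0,"wx": 0,"wy": 66,"wz": 0,"gripper": 45}
    - {"tx": 0,"ty": 0,"tz": 0,"wx": 0,"wy": 66,"wz": 0,"gripper": 45}
    - {"tx": 0,"ty": 0,"tz": 0,"wx": 0,"wy": 66,"wz": 0,"gripper": 45}
    - {"tx": 0,"ty": 0,"tz": 0,"wx": 0,"wy": 66,"wz": 0,"gripper": 45}
    - {"tx": 0,"ty": 0,"tz": 0,"wx": 0,"wy": 66,"wz": 0,"gripper": 45}
    - {"tx": 0,"ty": 0,"tz": 0,"wx": 0,"wy": 66,"wz": 0,"gripper": 45}
    - {"tx": 0,"ty": 0,"tz": 0,"wx": 0,"wy": 66,"wz": 0,"gripper": 45}
    - {"tx": 0,"ty": 0,"tz": 0,"wx": 0,"wy": 66,"wz": 0,"gripper": 45}

```text
time_s: 8.9
eef_pos: [661.4, 226.6, 250.2]
eef_rot: [[0.004, 0.279, -0.96], [-0.002, 0.96, 0.279], [1.0, 0.0, 0.004]]
ft_force: [0.7, 0.3, -3.1]
finger_gap: 59.5
```

```bash
python3 - <<'E'
from h import *
log()
snap('wrist','w9')
inc(gp((646.2,172,167),74),Rhz(74,180))
E
```

```text
time_s 8.9
joint_positions [-12.029, 45.216, 104.887, 93.653, 87.931, 120.06]
eef_pos [661.447, 226.631, 250.216]
eef_rot [[0.004, 0.279, -0.96], [-0.002, 0.96, 0.279], [1.0, 0.0, 0.004]]
ft_force [0.652, 0.289, -3.099]
finger_gap 59.472
t [-83.2, 0.2, -1.1] w [0.22, -0.46, 0.03] |t| 83.3 |w| 0.5 rows>= 2.0
```

The jar is upside down and held with its cap downward. Lowering.

>>> move_arm:
  increments:
    - {"tx": -40,"ty": 0,"tz": 0,"wx": 0,"wy": -0.4,"wz": 0,"gripper": 45}
    - {"tx": -65,"ty": 0,"tz": 0,"wx": 0,"wy": -0.4,"wz": 0,"gripper": 45}
    - {"tx": -77,"ty": 0,"tz": 0,"wx": 0,"wy": -0.4,"wz": 0,"gripper": 45}
    - {"tx": -80,"ty": 0,"tz": 0,"wx": 0,"wy": -0.4,"wz": 0,"gripper": 45}
    - {"tx": -80,"ty": 0,"tz": 0,"wx": 0,"wy": -0.4,"wz": 0,"gripper": 45}
    - {"tx": -80,"ty": 0,"tz": 0,"wx": 0,"wy": -0.4,"wz": 0,"gripper": 45}

```text
time_s: 9.55
eef_pos: [662.0, 226.6, 171.6]
eef_rot: [[-0.009, 0.279, -0.96], [0.0, 0.96, 0.279], [1.0, 0.002, -0.008]]
ft_force: [0.3, 0.4, -2.8]
finger_gap: 59.8
```

>>> move_arm:
  increments:
    - {"tx": -2,"ty": 0,"tz": 0,"wx": 0,"wy": 0,"wz": 0,"gripper": 45}
    - {"tx": -2,"ty": 0,"tz": 0,"wx": 0,"wy": 0,"wz": 0,"gripper": 45}

```text
time_s: 9.75
eef_pos: [661.8, 226.7, 169.1]
eef_rot: [[-0.008, 0.279, -0.96], [0.0, 0.96, 0.279], [1.0, 0.002, -0.008]]
ft_force: [0.1, -0.4, -2.1]
finger_gap: 60.1
```

>>> move_arm:
  increments:
    - {"tx": -2,"ty": 0,"tz": 0,"wx": 0,"wy": 0,"wz": 0,"gripper": 45}
    - {"tx": -2,"ty": 0,"tz": 0,"wx": 0,"wy": 0,"wz": 0,"gripper": 45}

```text
time_s: 9.95
eef_pos: [661.7, 226.7, 166.4]
eef_rot: [[-0.007, 0.279, -0.96], [0.0, 0.96, 0.279], [1.0, 0.002, -0.006]]
ft_force: [1.2, 0.2, -2.4]
finger_gap: 59.9
```

>>> move_arm:
  increments:
    - {"tx": -2,"ty": 0,"tz": 0,"wx": 0,"wy": 0,"wz": 0,"gripper": 45}
    - {"tx": -2,"ty": 0,"tz": 0,"wx": 0,"wy": 0,"wz": 0,"gripper": 45}

```text
time_s: 10.15
eef_pos: [661.6, 226.7, 164.1]
eef_rot: [[-0.006, 0.279, -0.96], [0.0, 0.96, 0.279], [1.0, 0.002, -0.006]]
ft_force: [-0.2, -0.3, -2.2]
finger_gap: 59.6
```

```bash
python3 - <<'E'
from h import *
log(); snap('scene','s10'); print(state()['eef_pos'])
E
```

```text
time_s 10.15
joint_positions [-12.018, 54.36, 102.811, 93.915, 88.457, 112.435]
eef_pos [661.6, 226.719, 164.108]
eef_rot [[-0.006, 0.279, -0.96], [0.0, 0.96, 0.279], [1.0, 0.002, -0.006]]
ft_force [-0.194, -0.323, -2.211]
finger_gap 59.643
[661.62432317 226.70144468 164.20982138]
```

>>> move_arm:
  increments:
    - {"tx": -1.5,"ty": 0,"tz": 0,"wx": 0,"wy": 0,"wz": 0,"gripper": 45}
    - {"tx": -1.5,"ty": 0,"tz": 0,"wx": 0,"wy": 0,"wz": 0,"gripper": 45}
    - {"tx": -1.5,"ty": 0,"tz": 0,"wx": 0,"wy": 0,"wz": 0,"gripper": 45}

```text
time_s: 10.5
eef_pos: [661.7, 226.7, 162.8]
eef_rot: [[-0.006, 0.279, -0.96], [0.0, 0.96, 0.279], [1.0, 0.002, -0.006]]
ft_force: [-0.1, -0.2, -2.5]
finger_gap: 59.4
```

>>> move_arm:
  increments:
    - {"tx": -1.5,"ty": 0,"tz": 0,"wx": 0,"wy": 0,"wz": 0,"gripper": 45}
    - {"tx": -1.5,"ty": 0,"tz": 0,"wx": 0,"wy": 0,"wz": 0,"gripper": 45}
    - {"tx": -1.5,"ty": 0,"tz": 0,"wx": 0,"wy": 0,"wz": 0,"gripper": 45}

```text
time_s: 10.8
eef_pos: [661.6, 226.7, 162.8]
eef_rot: [[-0.008, 0.279, -0.96], [-0.002, 0.96, 0.279], [1.0, 0.004, -0.007]]
ft_force: [-1.8, 0.0, 5.0]
finger_gap: 60.1
```

Contact: the force rose from −2.5 to +5 N at z=162.8. Releasing, then backing straight out.

>>> move_arm:
  increments:
    - {"tx": 1,"ty": 0,"tz": 0,"wx": 0,"wy": 0,"wz": 0,"gripper": 45}
    - {"tx": 1,"ty": 0,"tz": 0,"wx": 0,"wy": 0,"wz": 0,"gripper": 87}
    - {"tx": 1,"ty": 0,"tz": 0,"wx": 0,"wy": 0,"wz": 0,"gripper": 87}
    - {"tx": 1,"ty": 0,"tz": 0,"wx": 0,"wy": 0,"wz": 0,"gripper": 87}
    - {"tx": 1,"ty": 0,"tz": 0,"wx": 0,"wy": 0,"wz": 0,"gripper": 87}
    - {"tx": 1,"ty": 0,"tz": 0,"wx": 0,"wy": 0,"wz": 0,"gripper": 87}

```text
time_s: 11.4
eef_pos: [661.7, 226.7, 162.3]
eef_rot: [[-0.006, 0.279, -0.96], [0.0, 0.96, 0.279], [1.0, 0.002, -0.006]]
ft_force: [-0.1, 0.2, -1.1]
finger_gap: 87.0
```

```bash
python3 - <<'E'
from h import *
log(); snap('wrist','w11')
E
```

```text
time_s 11.4
joint_positions [-12.018, 54.555, 102.739, 93.924, 88.47, 112.299]
eef_pos [661.712, 226.69, 162.342]
eef_rot [[-0.006, 0.279, -0.96], [0.0, 0.96, 0.279], [1.0, 0.002, -0.006]]
ft_force [-0.136, 0.221, -1.141]
finger_gap 87.046
```

The jar stands on its cap, released. Backing out, then rising and rolling back for the green jar.

>>> move_arm:
  increments:
    - {"tx": 0,"ty": -30,"tz": 0,"wx": 0,"wy": 0,"wz": 0,"gripper": 87}
    - {"tx": 0,"ty": -70,"tz": 0,"wx": 0,"wy": 0,"wz": 0,"gripper": 87}
    - {"tx": 0,"ty": -115,"tz": 0,"wx": 0,"wy": 0,"wz": 0,"gripper": 87}
    - {"tx": 20,"ty": -130,"tz": 0,"wx": 0,"wy": 0,"wz": 0,"gripper": 87}
    - {"tx": 60,"ty": -130,"tz": 0,"wx": 0,"wy": -8,"wz": 0,"gripper": 87}
    - {"tx": 100,"ty": -130,"tz": 0,"wx": 0,"wy": -16,"wz": 0,"gripper": 87}
    - {"tx": 110,"ty": -130,"tz": 0,"wx": 0,"wy": -24,"wz": 0,"gripper": 87}
    - {"tx": 110,"ty": -130,"tz": 0,"wx": 0,"wy": -32,"wz": 0,"gripper": 87}

```text
time_s: 12.25
eef_pos: [625.0, 101.5, 274.6]
eef_rot: [[-0.522, 0.28, -0.806], [0.151, 0.96, 0.236], [0.839, 0.002, -0.543]]
ft_force: [0.8, 0.0, -0.6]
finger_gap: 87.0
```

```bash
python3 - <<'E'
from h import *; from kin import *
log(); a=snap('top','t12'); snap('scene','s12')
p=gp((524,260,250),75.5,150); inc(p,Rhz(75.5,90))
print(p,ik(gp((524,260,165),75.5,150),Rhz(75.5),[-20,50,105,85,90,-70]))
E
```

```text
time_s 12.25
joint_positions [-25.023, 42.845, 104.843, 82.611, 94.754, 89.092]
eef_pos [625.021, 101.52, 274.563]
eef_rot [[-0.522, 0.28, -0.806], [0.151, 0.96, 0.236], [0.839, 0.002, -0.543]]
ft_force [0.785, 0.019, -0.592]
finger_gap 87.019
t [54.9, 30.8, 128.8] w [0.95, -57.5, -1.54] |t| 143.3 |w| 57.5 rows>= 7.0
[500.71465962 169.96226944 250.        ] (array([-23.58065456,  52.38953676, 118.54788389,  81.0308461 ,
        91.42448882, -81.04915025]), np.float64(3.8647938987114103e-13))
```

Red stands on its cap at (397,190) in the scene view. For green, I must check the wrist's clearance to the big look-alike jar.

```bash
python3 - <<'E'
from h import *; from kin import *
ct=cam('top');cs=cam('scene')
for H in (110,130,145,160,175): print(H,ray(ct,(347.7,322.5),H).round(1),ray(cs,(231.4,216),H).round(1))
for h in (75.5,80,83,86,90):
    for back in (0,150):
        q,e=ik(gp((524,260,165),h,back),Rhz(h),[-20,50,105,85,90,-70])
        M,R=parts(q); wc=M[:,:6]@X[:6]; print(h,back,q.round(0),wc.round(0))
# wrist now
q=np.array(state()['joint_positions']); M,R=parts(q); wc=M[:,:6]@X[:6]; print('wc now',wc,proj(cs,wc),proj(ct,wc))
E
```

```text
110 [375.2 -77.1 110. ] [358.2 -60.6 110. ]
130 [376.2 -76.2 130. ] [371.9 -71.2 130. ]
145 [377.  -75.5 145. ] [382.1 -79.1 145. ]
160 [377.8 -74.8 160. ] [392.4 -87.  160. ]
175 [378.5 -74.1 175. ] [402.6 -94.9 175. ]
75.5 0 [ -4.  52. 118. 100.  88. -80.] [451. -22. 165.]
75.5 150 [-24.  52. 119.  81.  91. -81.] [ 413. -167.  165.]
80 0 [ -5.  52. 115.  95.  89. -78.] [473. -27. 165.]
80 150 [-23.  53. 115.  78.  93. -77.] [ 447. -175.  165.]
83 0 [ -5.  53. 113.  92.  89. -76.] [488. -29. 165.]
83 150 [-22.  53. 112.  75.  94. -75.] [ 470. -178.  165.]
86 0 [ -5.  53. 112.  89.  90. -74.] [504. -31. 165.]
86 150 [-21.  53. 109.  73.  95. -73.] [ 493. -180.  165.]
90 0 [ -5.  53. 109.  85.  91. -72.] [524. -32. 165.]
90 150 [-20.  54. 105.  71.  97. -70.] [ 524. -182.  165.]
wc now [ 527.26540214 -232.86138572  272.3040949 ] [223.26468423 263.18726817] [433.70635816 245.55549243]
```

The big jar is about 137 mm high at (377,−76), too close to the wrist for heading 75°. A straighter heading is blocked by red. So I'll first move green by a plain top grasp to about (500,282), turning its flats to suit heading 90°.

```bash
cat >> kin.py <<'E'
def path(p1,R1,s,n=8,verb=True):
    from scipy.spatial.transform import Slerp
    p0=np.array(s['eef_pos']);R0=np.array(s['eef_rot']);q=np.array(s['joint_positions']);bad=False
    sl=Slerp([0,1],Ro.from_matrix([R0,R1])); prev=q
    for k in range(1,n+1):
        f=k/n; q,e=ik(p0+f*(np.array(p1)-p0),sl(f).as_matrix(),prev)
        wc=parts(q)[0][:,:6]@X[:6]
        if verb: print(q.round(0).astype(int).tolist(),'err',round(e,4),'ok' if ok(q) else 'LIMIT','step',np.abs(q-prev).max().round(0),'wc',wc.round(0).tolist())
        prev=q
    return q
E
python3 - <<'E'
from h import *; from kin import *
s=state()
for a in (30.5,75.5):
    print(a); inc([524,255,300],Rdn(a)); path([524,255,300],Rdn(a),s)
E
```

```text
30.5
t [97.7, 119.0, 103.2] w [-93.01, 119.62, 76.98] |t| 185.3 |w| 170.0 rows>= 20.0
[-24, 36, 119, 95, 84, 98] err 0.0 ok step 14.0 wc [434.0, -178.0, 299.0]
[-18, 26, 130, 110, 70, 109] err 0.0 ok step 15.0 wc [361.0, -106.0, 345.0]
[-6, 13, 135, 125, 48, 125] err 0.0 ok step 22.0 wc [317.0, -23.0, 407.0]
[9, 3, 133, 134, 17, 145] err 0.0 LIMIT step 30.0 wc [306.0, 60.0, 474.0]
[21, 0, 124, 160, -13, 141] err 0.0 LIMIT step 30.0 wc [327.0, 137.0, 540.0]
[26, 2, 113, 164, -37, 156] err 0.0 LIMIT step 24.0 wc [377.0, 198.0, 596.0]
[27, 8, 102, 172, -57, 165] err 0.0 LIMIT step 20.0 wc [446.0, 238.0, 633.0]
[25, 14, 92, 180, -74, 174] err 0.0 LIMIT step 17.0 wc [524.0, 255.0, 649.0]
75.5
t [97.7, 119.0, 103.2] w [-49.14, 91.2, 92.87] |t| 185.3 |w| 139.1 rows>= 17.0
[-24, 34, 116, 89, 82, 99] err 0.0 ok step 13.0 wc [455.0, -187.0, 321.0]
[-19, 23, 124, 95, 67, 112] err 0.0 ok step 15.0 wc [401.0, -128.0, 380.0]
[-11, 12, 127, 96, 48, 133] err 0.0 ok step 20.0 wc [369.0, -61.0, 443.0]
[0, 4, 126, 79, 29, 170] err 0.0 LIMIT step 37.0 wc [360.0, 12.0, 506.0]
[11, 1, 120, 30, 25, 236] err 0.0 LIMIT step 66.0 wc [375.0, 85.0, 561.0]
[19, 3, 111, 4, 40, 277] err 0.0 LIMIT step 41.0 wc [410.0, 152.0, 606.0]
[23, 8, 102, -1, 58, 297] err 0.0 LIMIT step 19.0 wc [462.0, 210.0, 636.0]
[25, 14, 92, 0, 74, 309] err 0.0 LIMIT step 16.0 wc [524.0, 255.0, 649.0]
```

```bash
python3 - <<'E'
from h import *; from kin import *
s=state()
p=[580,120,300]
inc(p,Rhz(76,60)); q=path(p,Rhz(76,60),s,4)
P,R=fk(q); s2=dict(eef_pos=P,eef_rot=R,joint_positions=q)
for a in (-14.5,30.5):
    inc([524,250,270],Rdn(a),s2); path([524,250,270],Rdn(a),s2)
E
```

```text
t [48.7, 5.0, 25.9] w [0.68, -87.49, -2.37] |t| 55.4 |w| 87.5 rows>= 11.0
[-25, 42, 106, 82, 95, 67] err 0.0 ok step 22.0 wc [519.0, -229.0, 277.0]
[-25, 41, 107, 82, 96, 45] err 0.0 ok step 22.0 wc [512.0, -226.0, 283.0]
[-25, 40, 108, 81, 96, 23] err 0.0 ok step 22.0 wc [504.0, -222.0, 291.0]
[-25, 39, 110, 81, 96, 1] err 0.0 ok step 22.0 wc [496.0, -218.0, 300.0]
t [89.3, 112.6, -16.9] w [47.05, -46.34, -80.67] |t| 144.7 |w| 104.3 rows>= 13.0
[-22, 33, 107, 73, 91, 3] err 0.0 ok step 8.0 wc [521.0, -203.0, 359.0]
[-19, 29, 105, 65, 86, 5] err 0.0 ok step 8.0 wc [543.0, -172.0, 419.0]
[-14, 24, 103, 56, 81, 8] err 0.0 ok step 9.0 wc [558.0, -126.0, 475.0]
[-8, 20, 101, 47, 77, 12] err 0.0 ok step 9.0 wc [567.0, -67.0, 526.0]
[-1, 17, 99, 36, 73, 18] err 0.0 ok step 10.0 wc [569.0, 3.0, 567.0]
[7, 15, 97, 25, 70, 24] err 0.0 ok step 12.0 wc [562.0, 82.0, 598.0]
[16, 15, 96, 12, 69, 32] err 0.0 ok step 12.0 wc [547.0, 165.0, 615.0]
[24, 15, 94, 0, 70, 39] err 0.0 ok step 12.0 wc [524.0, 250.0, 619.0]
t [89.3, 112.6, -16.9] w [13.61, -79.82, -100.03] |t| 144.7 |w| 128.7 rows>= 15.0
[-22, 36, 104, 71, 94, -1] err 0.0 ok step 9.0 wc [545.0, -207.0, 348.0]
[-18, 33, 99, 62, 93, -4] err 0.0 ok step 9.0 wc [586.0, -178.0, 402.0]
[-13, 30, 96, 53, 90, -6] err 0.0 ok step 9.0 wc [615.0, -131.0, 458.0]
[-7, 26, 93, 44, 87, -8] err 0.0 ok step 9.0 wc [629.0, -68.0, 512.0]
[-1, 23, 92, 34, 83, -10] err 0.0 ok step 10.0 wc [627.0, 6.0, 558.0]
[7, 20, 92, 24, 79, -10] err 0.0 ok step 10.0 wc [608.0, 87.0, 593.0]
[15, 17, 92, 12, 75, -9] err 0.0 ok step 11.0 wc [573.0, 170.0, 614.0]
[24, 15, 94, 0, 70, -6] err 0.0 ok step 12.0 wc [524.0, 250.0, 619.0]
```

>>> move_arm:
  increments:
    - {"tx": 49,"ty": 5,"tz": 26,"wx": 0.5,"wy": -68,"wz": -1.8,"gripper": 87}
    - {"tx": 49,"ty": 5,"tz": 26,"wx": 0.5,"wy": -68,"wz": -1.8,"gripper": 87}
    - {"tx": 49,"ty": 5,"tz": 26,"wx": 0.5,"wy": -68,"wz": -1.8,"gripper": 87}
    - {"tx": 49,"ty": 5,"tz": 26,"wx": 0.5,"wy": -68,"wz": -1.8,"gripper": 87}
    - {"tx": 49,"ty": 5,"tz": 26,"wx": 0.5,"wy": -68,"wz": -1.8,"gripper": 87}
    - {"tx": 49,"ty": 5,"tz": 26,"wx": 0.5,"wy": -68,"wz": -1.8,"gripper": 87}
    - {"tx": 49,"ty": 5,"tz": 26,"wx": 0.5,"wy": -68,"wz": -1.8,"gripper": 87}
    - {"tx": 49,"ty": 5,"tz": 26,"wx": 0.5,"wy": -68,"wz": -1.8,"gripper": 87}

```text
time_s: 13.15
eef_pos: [579.7, 120.2, 299.1]
eef_rot: [[-0.952, 0.25, 0.176], [0.247, 0.968, -0.039], [-0.18, 0.006, -0.984]]
ft_force: [0.6, -0.5, -0.0]
finger_gap: 86.7
```

```bash
python3 - <<'E'
from h import *; from kin import *
s=log()
inc([524,260,290],Rdn(-14.5)); path([524,260,290],Rdn(-14.5),s)
E
```

```text
time_s 13.15
joint_positions [-25.069, 38.759, 109.938, 81.097, 95.791, 20.491]
eef_pos [579.654, 120.202, 299.088]
eef_rot [[-0.952, 0.25, 0.176], [0.247, 0.968, -0.039], [-0.18, 0.006, -0.984]]
ft_force [0.639, -0.498, -0.014]
finger_gap 86.732
t [89.1, 121.4, -6.3] w [61.82, -61.39, -74.15] |t| 150.7 |w| 114.4 rows>= 14.0
[-22, 34, 106, 73, 92, 21] err 0.0 ok step 9.0 wc [529.0, -203.0, 355.0]
[-18, 30, 103, 64, 88, 21] err 0.0 ok step 9.0 wc [559.0, -173.0, 415.0]
[-13, 26, 100, 55, 85, 22] err 0.0 ok step 9.0 wc [581.0, -126.0, 475.0]
[-7, 22, 97, 46, 81, 24] err 0.0 ok step 9.0 wc [592.0, -64.0, 529.0]
[0, 19, 95, 36, 78, 27] err 0.0 ok step 10.0 wc [592.0, 9.0, 576.0]
[8, 17, 94, 25, 75, 30] err 0.0 ok step 11.0 wc [581.0, 90.0, 611.0]
[16, 15, 93, 13, 73, 35] err 0.0 ok step 12.0 wc [558.0, 175.0, 632.0]
[25, 15, 92, 0, 73, 40] err 0.0 ok step 13.0 wc [524.0, 260.0, 639.0]
```

>>> move_arm:
  increments:
    - {"tx": 48,"ty": 65,"tz": -30,"wx": 34,"wy": -33.8,"wz": -40.8,"gripper": 87}
    - {"tx": 48,"ty": 65,"tz": -30,"wx": 34,"wy": -33.8,"wz": -40.8,"gripper": 87}
    - {"tx": 48,"ty": 65,"tz": -30,"wx": 34,"wy": -33.8,"wz": -40.8,"gripper": 87}
    - {"tx": 48,"ty": 65,"tz": -30,"wx": 34,"wy": -33.8,"wz": -40.8,"gripper": 87}
    - {"tx": 48,"ty": 65,"tz": -30,"wx": 34,"wy": -33.8,"wz": -40.8,"gripper": 87}
    - {"tx": 48,"ty": 65,"tz": -30,"wx": 34,"wy": -33.8,"wz": -40.8,"gripper": 87}
    - {"tx": 48,"ty": 65,"tz": -30,"wx": 34,"wy": -33.8,"wz": -40.8,"gripper": 87}
    - {"tx": 48,"ty": 65,"tz": -30,"wx": 34,"wy": -33.8,"wz": -40.8,"gripper": 87}

```text
time_s: 13.95
eef_pos: [546.1, 197.0, 322.7]
eef_rot: [[-0.716, -0.127, 0.686], [-0.574, 0.667, -0.476], [-0.397, -0.735, -0.55]]
ft_force: [-0.2, 0.1, -0.1]
finger_gap: 87.2
```

```bash
python3 - <<'E'
from h import *; from kin import *
s=log()
inc([524,260,270],Rdn(-14.5)); path([524,260,270],Rdn(-14.5),s,3)
E
```

```text
time_s 13.95
joint_positions [-4.582, 18.574, 95.342, 41.322, 82.321, 26.975]
eef_pos [546.107, 196.981, 322.727]
eef_rot [[-0.716, -0.127, 0.686], [-0.574, 0.667, -0.476], [-0.397, -0.735, -0.55]]
ft_force [-0.181, 0.135, -0.096]
finger_gap 87.175
t [0.6, 83.5, -16.1] w [27.58, -27.53, -33.21] |t| 85.1 |w| 51.2 rows>= 6.0
[4, 16, 94, 29, 77, 29] err 0.0 ok step 13.0 wc [584.0, 57.0, 611.0]
[15, 15, 93, 15, 73, 34] err 0.0 ok step 14.0 wc [562.0, 158.0, 625.0]
[25, 16, 94, 0, 70, 40] err 0.0 ok step 15.0 wc [524.0, 260.0, 619.0]
```

>>> move_arm:
  increments:
    - {"tx": 0.6,"ty": 83,"tz": -16,"wx": 27.6,"wy": -27.5,"wz": -33.2,"gripper": 87}
    - {"tx": 0.6,"ty": 83,"tz": -16,"wx": 27.6,"wy": -27.5,"wz": -33.2,"gripper": 87}
    - {"tx": 0.6,"ty": 83,"tz": -16,"wx": 27.6,"wy": -27.5,"wz": -33.2,"gripper": 87}
    - {"tx": 0.6,"ty": 83,"tz": -16,"wx": 27.6,"wy": -27.5,"wz": -33.2,"gripper": 87}
    - {"tx": 0.6,"ty": 83,"tz": -16,"wx": 27.6,"wy": -27.5,"wz": -33.2,"gripper": 87}
    - {"tx": 0.6,"ty": 83,"tz": -16,"wx": 27.6,"wy": -27.5,"wz": -33.2,"gripper": 87}
    - {"tx": 0.6,"ty": 83,"tz": -16,"wx": 27.6,"wy": -27.5,"wz": -33.2,"gripper": 87}
    - {"tx": 0.6,"ty": 83,"tz": -16,"wx": 27.6,"wy": -27.5,"wz": -33.2,"gripper": 87}

```text
time_s: 14.75
eef_pos: [522.1, 259.6, 268.1]
eef_rot: [[-0.254, -0.005, 0.967], [-0.967, 0.005, -0.254], [-0.004, -1.0, -0.006]]
ft_force: [0.5, -0.3, -0.2]
finger_gap: 86.9
```

```bash
python3 - <<'E'
from h import *; from kin import *
s=log(); snap('wrist','w13')
inc([524,260,117],Rdn(-14.5))
E
```

```text
time_s 14.75
joint_positions [25.036, 15.86, 93.969, 0.419, 70.31, 39.587]
eef_pos [522.082, 259.631, 268.135]
eef_rot [[-0.254, -0.005, 0.967], [-0.967, 0.005, -0.254], [-0.004, -1.0, -0.006]]
ft_force [0.452, -0.303, -0.157]
finger_gap 86.945
t [-1.0, 151.1, 2.0] w [0.35, -0.25, -0.21] |t| 151.2 |w| 0.5 rows>= 4.0
```

The wrist view has green centred at u≈329 between the fingers, with its flats square to the jaws. Red is well outside to the right at (480,290). I'll check the position, then lower and grip.

```bash
python3 - <<'E'
from h import *
c=cam('wrist'); print(ray(c,(330,243.5),220).round(1), ray(c,(508,302),220).round(1))
E
```

```text
[525.2 262.  220. ] [647.3 181.1 220. ]
```

>>> move_arm:
  increments:
    - {"tx": -1,"ty": 45,"tz": 2,"wx": 0.3,"wy": 0,"wz": 0,"gripper": 87}
    - {"tx": -1,"ty": 90,"tz": 2,"wx": 0.3,"wy": 0,"wz": 0,"gripper": 87}
    - {"tx": -1,"ty": 130,"tz": 2,"wx": 0.3,"wy": 0,"wz": 0,"gripper": 87}
    - {"tx": -1,"ty": 150,"tz": 2,"wx": 0.3,"wy": 0,"wz": 0,"gripper": 87}
    - {"tx": -1,"ty": 150,"tz": 2,"wx": 0.3,"wy": 0,"wz": 0,"gripper": 87}

```text
time_s: 15.3
eef_pos: [522.7, 257.2, 115.2]
eef_rot: [[-0.257, -0.005, 0.966], [-0.966, 0.001, -0.257], [0.001, -1.0, -0.005]]
ft_force: [0.6, 0.1, 0.7]
finger_gap: 87.5
```

>>> move_arm:
  increments:
    - {"tx": 0,"ty": 0,"tz": 0,"wx": 0,"wy": 0,"wz": 0,"gripper": 45}
    - {"tx": 0,"ty": 0,"tz": 0,"wx": 0,"wy": 0,"wz": 0,"gripper": 45}
    - {"tx": 0,"ty": 0,"tz": 0,"wx": 0,"wy": 0,"wz": 0,"gripper": 45}
    - {"tx": 0,"ty": 0,"tz": 0,"wx": 0,"wy": 0,"wz": 0,"gripper": 45}
    - {"tx": 0,"ty": 0,"tz": 0,"wx": 0,"wy": 0,"wz": 0,"gripper": 45}
    - {"tx": 0,"ty": 0,"tz": 0,"wx": 0,"wy": 0,"wz": 0,"gripper": 45}

```text
time_s: 15.9
eef_pos: [525.2, 260.2, 120.2]
eef_rot: [[-0.252, 0.004, 0.968], [-0.968, 0.003, -0.252], [-0.004, -1.0, 0.003]]
ft_force: [-2.1, -1.2, 7.2]
finger_gap: 61.0
```

```bash
python3 - <<'E'
from h import *; from kin import *
inc([500,284,150],Rdn(0))
E
```

```text
t [-16.9, -29.8, -30.3] w [-0.18, -14.6, -0.21] |t| 45.7 |w| 14.6 rows>= 2.0
```

>>> move_arm:
  increments:
    - {"tx": 0,"ty": -15,"tz": 0,"wx": 0,"wy": 0,"wz": 0,"gripper": 45}
    - {"tx": 0,"ty": -30,"tz": 0,"wx": 0,"wy": 0,"wz": 0,"gripper": 45}
    - {"tx": -10,"ty": -30,"tz": -18,"wx": 0,"wy": -8,"wz": 0,"gripper": 45}
    - {"tx": -17,"ty": -30,"tz": -30,"wx": 0,"wy": -14.6,"wz": 0,"gripper": 45}
    - {"tx": -17,"ty": -30,"tz": -30,"wx": 0,"wy": -14.6,"wz": 0,"gripper": 45}
    - {"tx": -17,"ty": -12,"tz": -30,"wx": 0,"wy": -14.6,"wz": 0,"gripper": 45}
    - {"tx": -17,"ty": -5,"tz": -30,"wx": 0,"wy": -14.6,"wz": 0,"gripper": 45}
    - {"tx": -17,"ty": -5,"tz": -30,"wx": 0,"wy": -14.6,"wz": 0,"gripper": 45}

```text
time_s: 16.7
eef_pos: [499.6, 283.3, 123.1]
eef_rot: [[-0.002, 0.001, 1.0], [-1.0, 0.002, -0.002], [-0.002, -1.0, 0.001]]
ft_force: [-0.2, 0.2, -2.2]
finger_gap: 60.9
```

>>> move_arm:
  increments:
    - {"tx": 0,"ty": 2,"tz": 0,"wx": 0,"wy": 0,"wz": 0,"gripper": 45}
    - {"tx": 0,"ty": 2,"tz": 0,"wx": 0,"wy": 0,"wz": 0,"gripper": 45}
    - {"tx": 0,"ty": 2,"tz": 0,"wx": 0,"wy": 0,"wz": 0,"gripper": 45}

```text
time_s: 17.0
eef_pos: [500.4, 284.0, 122.3]
eef_rot: [[-0.0, 0.003, 1.0], [-1.0, 0.003, -0.0], [-0.003, -1.0, 0.003]]
ft_force: [0.5, -0.3, -1.6]
finger_gap: 60.6
```

>>> move_arm:
  increments:
    - {"tx": 0,"ty": 2,"tz": 0,"wx": 0,"wy": 0,"wz": 0,"gripper": 45}
    - {"tx": 0,"ty": 2,"tz": 0,"wx": 0,"wy": 0,"wz": 0,"gripper": 45}
    - {"tx": 0,"ty": 2,"tz": 0,"wx": 0,"wy": 0,"wz": 0,"gripper": 45}

```text
time_s: 17.3
eef_pos: [500.5, 284.1, 120.3]
eef_rot: [[0.0, 0.003, 1.0], [-1.0, 0.003, 0.0], [-0.003, -1.0, 0.003]]
ft_force: [0.8, -0.8, 0.9]
finger_gap: 61.0
```

Seated. Releasing and going up.

>>> move_arm:
  increments:
    - {"tx": 0,"ty": 0.5,"tz": 0,"wx": 0,"wy": 0,"wz": 0,"gripper": 87}
    - {"tx": 0,"ty": 0.5,"tz": 0,"wx": 0,"wy": 0,"wz": 0,"gripper": 87}
    - {"tx": 0,"ty": 0.5,"tz": 0,"wx": 0,"wy": 0,"wz": 0,"gripper": 87}
    - {"tx": 0,"ty": 0,"tz": 0,"wx": 0,"wy": 0,"wz": 0,"gripper": 87}
    - {"tx": 0,"ty": -40,"tz": 0,"wx": 0,"wy": 0,"wz": 0,"gripper": 87}
    - {"tx": 0,"ty": -90,"tz": 0,"wx": 0,"wy": 0,"wz": 0,"gripper": 87}
    - {"tx": 0,"ty": -140,"tz": 0,"wx": 0,"wy": 0,"wz": 0,"gripper": 87}
    - {"tx": 0,"ty": -180,"tz": 0,"wx": 0,"wy": 0,"wz": 0,"gripper": 87}

```text
time_s: 18.1
eef_pos: [499.9, 283.7, 303.0]
eef_rot: [[0.0, 0.004, 1.0], [-1.0, 0.004, 0.0], [-0.004, -1.0, 0.004]]
ft_force: [0.1, 0.4, -0.2]
finger_gap: 86.8
```

```bash
python3 - <<'E'
from h import *; from kin import *
s=log(); snap('wrist','w14')
p=gp((500,284,260),90,150); print(p)
inc(p,Rhz(90)); path(p,Rhz(90),s,6)
E
```

```text
time_s 18.1
joint_positions [28.343, 13.188, 92.939, 0.078, 73.553, 28.313]
eef_pos [499.95, 283.719, 302.967]
eef_rot [[0.0, 0.004, 1.0], [-1.0, 0.004, 0.0], [-0.004, -1.0, 0.004]]
ft_force [0.102, 0.448, -0.201]
finger_gap 86.83
[500. 191. 260.]
t [94.7, 48.9, -3.4] w [-0.57, 0.58, 89.51] |t| 106.6 |w| 89.5 rows>= 11.0
[18, 10, 99, 16, 66, 12] err 0.0 ok step 16.0 wc [499.0, 177.0, 632.0]
[8, 10, 105, 33, 65, -7] err 0.0 ok step 20.0 wc [499.0, 78.0, 590.0]
[-2, 14, 109, 49, 69, -26] err 0.0 ok step 19.0 wc [499.0, -10.0, 527.0]
[-10, 21, 112, 61, 77, -43] err 0.0 ok step 16.0 wc [500.0, -80.0, 448.0]
[-16, 31, 112, 68, 87, -55] err 0.0 ok step 13.0 wc [500.0, -130.0, 357.0]
[-19, 42, 111, 73, 98, -65] err 0.0 ok step 11.0 wc [500.0, -158.0, 260.0]
```

Green stands upright at its new place with a flat facing, at (330,225) in the wrist view. Tilting the tool to horizontal behind it.

>>> move_arm:
  increments:
    - {"tx": 68,"ty": 0,"tz": 0,"wx": -0.4,"wy": 0.4,"wz": 65,"gripper": 87}
    - {"tx": 68,"ty": 0,"tz": 0,"wx": -0.4,"wy": 0.4,"wz": 65,"gripper": 87}
    - {"tx": 68,"ty": 0,"tz": 0,"wx": -0.4,"wy": 0.4,"wz": 65,"gripper": 87}
    - {"tx": 68,"ty": 0,"tz": 0,"wx": -0.4,"wy": 0.4,"wz": 65,"gripper": 87}
    - {"tx": 68,"ty": 0,"tz": 0,"wx": -0.4,"wy": 0.4,"wz": 65,"gripper": 87}
    - {"tx": 68,"ty": 0,"tz": 0,"wx": -0.4,"wy": 0.4,"wz": 65,"gripper": 87}
    - {"tx": 68,"ty": 0,"tz": 0,"wx": -0.4,"wy": 0.4,"wz": 65,"gripper": 87}
    - {"tx": 68,"ty": 0,"tz": 0,"wx": -0.4,"wy": 0.4,"wz": 65,"gripper": 87}

```text
time_s: 18.95
eef_pos: [499.8, 214.3, 298.7]
eef_rot: [[-0.01, 0.001, 1.0], [-0.415, 0.91, -0.005], [-0.91, -0.415, -0.008]]
ft_force: [0.1, -0.3, 0.0]
finger_gap: 87.2
```

```bash
python3 - <<'E'
from h import *; from kin import *
s=log()
p=gp((500,284,165),90,150); print(p)
inc(p,Rhz(90)); path(p,Rhz(90),s,3)
E
```

```text
time_s 18.95
joint_positions [-12.969, 22.11, 111.493, 63.568, 81.972, -44.009]
eef_pos [499.757, 214.26, 298.738]
eef_rot [[-0.01, 0.001, 1.0], [-0.415, 0.91, -0.005], [-0.91, -0.415, -0.008]]
ft_force [0.058, -0.292, 0.037]
finger_gap 87.19
[500. 191. 165.]
t [131.3, 34.4, 1.5] w [-0.19, -0.53, 24.55] |t| 135.7 |w| 24.6 rows>= 3.0
[-16, 32, 113, 68, 85, -55] err 0.0 ok step 11.0 wc [499.0, -128.0, 352.0]
[-18, 42, 112, 71, 90, -65] err 0.0 ok step 11.0 wc [500.0, -146.0, 259.0]
[-19, 53, 109, 72, 96, -73] err 0.0 ok step 11.0 wc [500.0, -158.0, 165.0]
```

>>> move_arm:
  increments:
    - {"tx": 131,"ty": 34,"tz": 1.5,"wx": -0.2,"wy": -0.5,"wz": 24.5,"gripper": 87}
    - {"tx": 131,"ty": 34,"tz": 1.5,"wx": -0.2,"wy": -0.5,"wz": 24.5,"gripper": 87}
    - {"tx": 131,"ty": 34,"tz": 1.5,"wx": -0.2,"wy": -0.5,"wz": 24.5,"gripper": 87}
    - {"tx": 131,"ty": 34,"tz": 1.5,"wx": -0.2,"wy": -0.5,"wz": 24.5,"gripper": 87}
    - {"tx": 131,"ty": 34,"tz": 1.5,"wx": -0.2,"wy": -0.5,"wz": 24.5,"gripper": 87}

```text
time_s: 19.45
eef_pos: [498.9, 191.3, 161.5]
eef_rot: [[-0.01, -0.002, 1.0], [-0.003, 1.0, 0.002], [-1.0, -0.003, -0.01]]
ft_force: [0.0, -0.1, 0.1]
finger_gap: 86.7
```

```bash
python3 - <<'E'
from h import *; from kin import *
s=log(); snap('wrist','w15'); snap('scene','s15')
p=gp((500,284,165),90); print(p)
inc(p,Rhz(90)); path(p,Rhz(90),state(),3)
E
```

```text
time_s 19.45
joint_positions [-18.77, 53.385, 109.14, 71.87, 95.433, -72.848]
eef_pos [498.852, 191.313, 161.515]
eef_rot [[-0.01, -0.002, 1.0], [-0.003, 1.0, 0.002], [-1.0, -0.003, -0.01]]
ft_force [0.016, -0.127, 0.105]
finger_gap 86.678
[500. 341. 165.]
t [0.7, 149.8, -0.1] w [0.18, 0.06, 0.39] |t| 149.8 |w| 0.4 rows>= 3.0
[-13, 53, 111, 77, 94, -74] err 0.0 ok step 5.0 wc [501.0, -107.0, 168.0]
[-8, 53, 112, 82, 92, -75] err 0.0 ok step 6.0 wc [501.0, -57.0, 166.0]
[-2, 53, 112, 88, 91, -75] err 0.0 ok step 6.0 wc [500.0, -8.0, 165.0]
```

```bash
python3 - <<'E'
from h import *
im=cv2.imread('pics/w15.png')
for r in (235,250,265): print(im[r,290:372,1].tolist())
im=cv2.imread('pics/w2.png')
print(im[240,286:368,2].tolist())
E
```

```text
[72, 73, 76, 73, 57, 34, 27, 30, 29, 28, 29, 29, 29, 29, 30, 30, 29, 28, 30, 30, 29, 30, 32, 33, 33, 34, 34, 33, 33, 34, 34, 34, 34, 34, 34, 33, 34, 33, 35, 34, 34, 35, 34, 34, 34, 34, 35, 35, 34, 34, 35, 34, 35, 42, 49, 51, 50, 51, 53, 49, 50, 50, 50, 51, 52, 51, 51, 52, 50, 52, 51, 51, 51, 50, 56, 77, 94, 96, 94, 94, 96, 97]
[184, 185, 185, 184, 158, 96, 39, 25, 28, 30, 30, 30, 30, 29, 29, 28, 29, 30, 29, 30, 29, 29, 31, 32, 33, 33, 32, 32, 33, 33, 33, 33, 33, 33, 34, 32, 33, 33, 33, 34, 33, 33, 34, 33, 33, 34, 32, 32, 34, 33, 33, 33, 35, 42, 49, 50, 52, 51, 51, 51, 50, 51, 51, 51, 51, 50, 50, 51, 50, 51, 51, 49, 48, 53, 94, 152, 184, 186, 184, 184, 184, 184]
[183, 183, 183, 185, 181, 142, 67, 27, 26, 30, 29, 29, 30, 29, 29, 30, 31, 29, 30, 29, 29, 30, 31, 32, 33, 34, 33, 32, 32, 34, 34, 33, 33, 32, 34, 34, 33, 33, 33, 33, 33, 34, 34, 33, 34, 33, 33, 34, 33, 33, 34, 33, 35, 42, 50, 50, 51, 51, 50, 51, 51, 51, 51, 50, 51, 50, 50, 52, 51, 51, 50, 50, 47, 59, 112, 164, 183, 185, 183, 183, 183, 183]
[125, 127, 129, 128, 123, 101, 71, 62, 62, 63, 63, 64, 63, 62, 63, 63, 63, 63, 64, 64, 64, 63, 63, 64, 65, 69, 72, 71, 71, 71, 72, 72, 71, 71, 71, 71, 72, 71, 72, 70, 71, 72, 71, 71, 71, 71, 71, 71, 71, 72, 71, 70, 71, 71, 71, 77, 86, 91, 93, 92, 92, 92, 92, 91, 92, 92, 91, 93, 92, 92, 92, 91, 91, 92, 94, 108, 120, 122, 123, 122, 121, 123]
```

The jar is centred (295–364) with its front-face corners at 312 and 343, so it sits about 3° off. I'll approach with heading 87.5°.

```bash
python3 - <<'E'
from h import *; from kin import *
c=cam('wrist'); print(ray(c,(329.5,168),220))
p=gp((500,284,165),87.5); inc(p,Rhz(87.5)); path(p,Rhz(87.5),state(),3)
p=gp((500,284,165),87.5,100); inc(p,Rhz(87.5))
E
```

```text
[502.5437328  331.75267055 220.        ]
t [0.7, 149.7, 2.4] w [2.68, 0.07, 0.39] |t| 149.7 |w| 2.7 rows>= 3.0
[-14, 53, 111, 78, 93, -74] err 0.0 ok step 6.0 wc [497.0, -107.0, 168.0]
[-8, 53, 113, 84, 92, -75] err 0.0 ok step 6.0 wc [492.0, -57.0, 166.0]
[-2, 53, 114, 90, 90, -76] err 0.0 ok step 6.0 wc [487.0, -7.0, 165.0]
t [1.4, 49.8, -2.3] w [2.68, 0.07, 0.39] |t| 49.9 |w| 2.7 rows>= 1.0
```

>>> move_arm:
  increments:
    - {"tx": 0.7,"ty": 50,"tz": -2,"wx": 2.7,"wy": 0,"wz": 0.4,"gripper": 87}
    - {"tx": 0.7,"ty": 90,"tz": 0,"wx": 2.7,"wy": 0,"wz": 0.4,"gripper": 87}
    - {"tx": 0.7,"ty": 125,"tz": 1.5,"wx": 2.7,"wy": 0,"wz": 0.4,"gripper": 87}
    - {"tx": 0.7,"ty": 150,"tz": 3,"wx": 2.7,"wy": 0,"wz": 0.4,"gripper": 87}
    - {"tx": 0.7,"ty": 150,"tz": 3,"wx": 2.7,"wy": 0,"wz": 0.4,"gripper": 87}
    - {"tx": 0.7,"ty": 150,"tz": 3,"wx": 2.7,"wy": 0,"wz": 0.4,"gripper": 87}

```text
time_s: 20.15
eef_pos: [503.1, 341.9, 168.4]
eef_rot: [[0.008, 0.042, 0.999], [0.0, 0.999, -0.042], [-1.0, 0.001, 0.008]]
ft_force: [0.5, -1.3, 0.5]
finger_gap: 87.5
```

```bash
python3 - <<'E'
from h import *; from kin import *
s=log(); snap('wrist','w16'); snap('scene','s16')
E
```

```text
time_s 20.15
joint_positions [-2.142, 52.236, 113.625, 90.253, 89.979, -76.311]
eef_pos [503.098, 341.875, 168.357]
eef_rot [[0.008, 0.042, 0.999], [0.0, 0.999, -0.042], [-1.0, 0.001, 0.008]]
ft_force [0.52, -1.33, 0.451]
finger_gap 87.451
```

Clear of the big jar, with green between the pads. Closing.

>>> move_arm:
  increments:
    - {"tx": 0,"ty": 0,"tz": 0,"wx": 0,"wy": 0,"wz": 0,"gripper": 45}
    - {"tx": 0,"ty": 0,"tz": 0,"wx": 0,"wy": 0,"wz": 0,"gripper": 45}
    - {"tx": 0,"ty": 0,"tz": 0,"wx": 0,"wy": 0,"wz": 0,"gripper": 45}
    - {"tx": 0,"ty": 0,"tz": 0,"wx": 0,"wy": 0,"wz": 0,"gripper": 45}
    - {"tx": 0,"ty": 0,"tz": 0,"wx": 0,"wy": 0,"wz": 0,"gripper": 45}
    - {"tx": 0,"ty": 0,"tz": 0,"wx": 0,"wy": 0,"wz": 0,"gripper": 45}

```text
time_s: 20.85
eef_pos: [502.8, 341.1, 164.8]
eef_rot: [[0.001, 0.044, 0.999], [0.001, 0.999, -0.044], [-1.0, 0.001, 0.001]]
ft_force: [-0.3, -2.2, 0.4]
finger_gap: 60.0
```

>>> move_arm:
  increments:
    - {"tx": -15,"ty": 0,"tz": 0,"wx": 0,"wy": 0,"wz": 0,"gripper": 45}
    - {"tx": -50,"ty": 0,"tz": 0,"wx": 0,"wy": 0,"wz": 0,"gripper": 45}
    - {"tx": -85,"ty": 0,"tz": 0,"wx": 0,"wy": 8,"wz": 0,"gripper": 45}
    - {"tx": -85,"ty": 0,"tz": 0,"wx": 0,"wy": 16,"wz": 0,"gripper": 45}
    - {"tx": -85,"ty": 0,"tz": 0,"wx": 0,"wy": 24,"wz": 0,"gripper": 45}
    - {"tx": -85,"ty": 0,"tz": 0,"wx": 0,"wy": 32,"wz": 0,"gripper": 45}
    - {"tx": -85,"ty": 0,"tz": 0,"wx": 0,"wy": 40,"wz": 0,"gripper": 45}
    - {"tx": -85,"ty": 0,"tz": 0,"wx": 0,"wy": 48,"wz": 0,"gripper": 45}

```text
time_s: 21.65
eef_pos: [502.2, 341.4, 249.1]
eef_rot: [[-0.746, 0.043, 0.664], [0.032, 0.999, -0.029], [-0.665, -0.001, -0.747]]
ft_force: [0.7, -0.0, -2.7]
finger_gap: 60.6
```

>>> move_arm:
  increments:
    - {"tx": 0,"ty": 0,"tz": 0,"wx": 0,"wy": 66,"wz": 0,"gripper": 45}
    - {"tx": 0,"ty": 0,"tz": 0,"wx": 0,"wy": 66,"wz": 0,"gripper": 45}
    - {"tx": 0,"ty": 0,"tz": 0,"wx": 0,"wy": 66,"wz": 0,"gripper": 45}
    - {"tx": 0,"ty": 0,"tz": 0,"wx": 0,"wy": 66,"wz": 0,"gripper": 45}
    - {"tx": 0,"ty": 0,"tz": 0,"wx": 0,"wy": 66,"wz": 0,"gripper": 45}
    - {"tx": 0,"ty": 0,"tz": 0,"wx": 0,"wy": 66,"wz": 0,"gripper": 45}
    - {"tx": 0,"ty": 0,"tz": 0,"wx": 0,"wy": 66,"wz": 0,"gripper": 45}
    - {"tx": 0,"ty": 0,"tz": 0,"wx": 0,"wy": 66,"wz": 0,"gripper": 45}

```text
time_s: 22.45
eef_pos: [502.2, 341.4, 249.0]
eef_rot: [[-0.91, 0.043, -0.411], [0.04, 0.999, 0.017], [0.412, -0.001, -0.911]]
ft_force: [-0.1, -0.6, -3.2]
finger_gap: 60.5
```

>>> move_arm:
  increments:
    - {"tx": 0,"ty": 0,"tz": 0,"wx": 0,"wy": 66,"wz": 0,"gripper": 45}
    - {"tx": 0,"ty": 0,"tz": 0,"wx": 0,"wy": 66,"wz": 0,"gripper": 45}
    - {"tx": 0,"ty": 0,"tz": 0,"wx": 0,"wy": 66,"wz": 0,"gripper": 45}
    - {"tx": 0,"ty": 0,"tz": 0,"wx": 0,"wy": 66,"wz": 0,"gripper": 45}
    - {"tx": 0,"ty": 0,"tz": 0,"wx": 0,"wy": 66,"wz": 0,"gripper": 45}
    - {"tx": 0,"ty": 0,"tz": 0,"wx": 0,"wy": 66,"wz": 0,"gripper": 45}
    - {"tx": 0,"ty": 0,"tz": 0,"wx": 0,"wy": 66,"wz": 0,"gripper": 45}
    - {"tx": 0,"ty": 0,"tz": 0,"wx": 0,"wy": 66,"wz": 0,"gripper": 45}

```text
time_s: 23.25
eef_pos: [502.2, 341.4, 249.0]
eef_rot: [[0.006, 0.043, -0.999], [0.0, 0.999, 0.043], [1.0, -0.001, 0.006]]
ft_force: [-0.7, -0.0, -2.6]
finger_gap: 60.7
```

```bash
python3 - <<'E'
from h import *
log(); snap('scene','s17')
inc(gp((500,284,165),87.5),Rhz(87.5,180))
E
```

```text
time_s 23.25
joint_positions [-2.206, 42.387, 115.9, 90.247, 89.869, 112.039]
eef_pos [502.204, 341.361, 248.955]
eef_rot [[0.006, 0.043, -0.999], [0.0, 0.999, 0.043], [1.0, -0.001, 0.006]]
ft_force [-0.697, -0.019, -2.619]
finger_gap 60.681
t [-84.0, -0.4, -1.1] w [-0.02, -0.54, -0.03] |t| 84.0 |w| 0.5 rows>= 2.0
```

Green is upside down at (369,98), held. Lowering.

>>> move_arm:
  increments:
    - {"tx": -40,"ty": 0,"tz": 0,"wx": 0,"wy": -0.5,"wz": 0,"gripper": 45}
    - {"tx": -65,"ty": 0,"tz": 0,"wx": 0,"wy": -0.5,"wz": 0,"gripper": 45}
    - {"tx": -77,"ty": 0,"tz": 0,"wx": 0,"wy": -0.5,"wz": 0,"gripper": 45}
    - {"tx": -79,"ty": 0,"tz": 0,"wx": 0,"wy": -0.5,"wz": 0,"gripper": 45}
    - {"tx": -79,"ty": 0,"tz": 0,"wx": 0,"wy": -0.5,"wz": 0,"gripper": 45}
    - {"tx": -81,"ty": 0,"tz": 0,"wx": 0,"wy": -0.5,"wz": 0,"gripper": 45}
    - {"tx": -81,"ty": 0,"tz": 0,"wx": 0,"wy": -0.5,"wz": 0,"gripper": 45}
    - {"tx": -81,"ty": 0,"tz": 0,"wx": 0,"wy": -0.5,"wz": 0,"gripper": 45}

```text
time_s: 24.1
eef_pos: [502.9, 341.3, 169.6]
eef_rot: [[-0.011, 0.044, -0.999], [-0.001, 0.999, 0.044], [1.0, 0.001, -0.011]]
ft_force: [0.6, -0.2, -3.2]
finger_gap: 59.9
```

>>> move_arm:
  increments:
    - {"tx": -1.5,"ty": 0,"tz": 0,"wx": 0,"wy": 0,"wz": 0,"gripper": 45}
    - {"tx": -1.5,"ty": 0,"tz": 0,"wx": 0,"wy": 0,"wz": 0,"gripper": 45}
    - {"tx": -1.5,"ty": 0,"tz": 0,"wx": 0,"wy": 0,"wz": 0,"gripper": 45}

```text
time_s: 24.4
eef_pos: [502.7, 341.3, 167.5]
eef_rot: [[-0.01, 0.044, -0.999], [-0.001, 0.999, 0.044], [1.0, 0.001, -0.01]]
ft_force: [-0.1, -0.6, -2.9]
finger_gap: 60.2
```

>>> move_arm:
  increments:
    - {"tx": -1.5,"ty": 0,"tz": 0,"wx": 0,"wy": 0,"wz": 0,"gripper": 45}
    - {"tx": -1.5,"ty": 0,"tz": 0,"wx": 0,"wy": 0,"wz": 0,"gripper": 45}
    - {"tx": -1.5,"ty": 0,"tz": 0,"wx": 0,"wy": 0,"wz": 0,"gripper": 45}

```text
time_s: 24.7
eef_pos: [502.7, 341.3, 165.8]
eef_rot: [[-0.009, 0.044, -0.999], [-0.001, 0.999, 0.044], [1.0, 0.001, -0.009]]
ft_force: [-0.1, -0.4, -2.1]
finger_gap: 60.2
```

>>> move_arm:
  increments:
    - {"tx": -1.5,"ty": 0,"tz": 0,"wx": 0,"wy": 0.5,"wz": 0,"gripper": 45}
    - {"tx": -1.5,"ty": 0,"tz": 0,"wx": 0,"wy": 0.5,"wz": 0,"gripper": 45}
    - {"tx": -1.5,"ty": 0,"tz": 0,"wx": 0,"wy": 0.5,"wz": 0,"gripper": 45}

```text
time_s: 25.0
eef_pos: [502.8, 341.3, 164.7]
eef_rot: [[-0.001, 0.044, -0.999], [-0.002, 0.999, 0.044], [1.0, 0.002, -0.001]]
ft_force: [0.9, 0.4, 0.6]
finger_gap: 60.2
```

>>> move_arm:
  increments:
    - {"tx": -1,"ty": 0,"tz": 0,"wx": 0,"wy": 0,"wz": 0,"gripper": 45}
    - {"tx": -1,"ty": 0,"tz": 0,"wx": 0,"wy": 0,"wz": 0,"gripper": 45}

```text
time_s: 25.2
eef_pos: [502.8, 341.4, 164.7]
eef_rot: [[-0.002, 0.044, -0.999], [-0.004, 0.999, 0.044], [1.0, 0.004, -0.002]]
ft_force: [0.6, 1.4, 5.3]
finger_gap: 60.4
```

Contact at 164.7. Release and back out.

>>> move_arm:
  increments:
    - {"tx": 1,"ty": 0,"tz": 0,"wx": 0,"wy": 0,"wz": 0,"gripper": 45}
    - {"tx": 1,"ty": 0,"tz": 0,"wx": 0,"wy": 0,"wz": 0,"gripper": 87}
    - {"tx": 1,"ty": 0,"tz": 0,"wx": 0,"wy": 0,"wz": 0,"gripper": 87}
    - {"tx": 1,"ty": 0,"tz": 0,"wx": 0,"wy": 0,"wz": 0,"gripper": 87}
    - {"tx": 1,"ty": 0,"tz": 0,"wx": 0,"wy": 0,"wz": 0,"gripper": 87}
    - {"tx": 1,"ty": 0,"tz": 0,"wx": 0,"wy": 0,"wz": 0,"gripper": 87}
    - {"tx": 1,"ty": -30,"tz": 0,"wx": 0,"wy": 0,"wz": 0,"gripper": 87}
    - {"tx": 1,"ty": -60,"tz": 0,"wx": 0,"wy": 0,"wz": 0,"gripper": 87}

```text
time_s: 26.0
eef_pos: [499.3, 281.3, 164.3]
eef_rot: [[-0.001, 0.042, -0.999], [-0.001, 0.999, 0.042], [1.0, 0.001, -0.001]]
ft_force: [0.2, 0.4, -0.2]
finger_gap: 87.0
```

>>> move_arm:
  increments:
    - {"tx": 0,"ty": -40,"tz": 0,"wx": 0,"wy": 0,"wz": 0,"gripper": 87}
    - {"tx": 0,"ty": -80,"tz": 0,"wx": 0,"wy": 0,"wz": 0,"gripper": 87}
    - {"tx": 40,"ty": -90,"tz": 0,"wx": 0,"wy": 0,"wz": 0,"gripper": 87}
    - {"tx": 90,"ty": -90,"tz": 0,"wx": 0,"wy": -8,"wz": 0,"gripper": 87}
    - {"tx": 130,"ty": -90,"tz": 0,"wx": 0,"wy": -16,"wz": 0,"gripper": 87}
    - {"tx": 130,"ty": -90,"tz": 0,"wx": 0,"wy": -24,"wz": 0,"gripper": 87}
    - {"tx": 130,"ty": -90,"tz": 0,"wx": 0,"wy": -32,"wz": 0,"gripper": 87}
    - {"tx": 130,"ty": -90,"tz": 0,"wx": 0,"wy": -40,"wz": 0,"gripper": 87}

```text
time_s: 26.8
eef_pos: [495.9, 191.3, 294.8]
eef_rot: [[-0.648, 0.044, -0.76], [0.028, 0.999, 0.034], [0.761, 0.001, -0.649]]
ft_force: [0.2, -0.2, -0.3]
finger_gap: 87.1
```

```bash
python3 - <<'E'
from h import *
log(); snap('scene','s18'); snap('top','t18')
E
```

```text
time_s 26.8
joint_positions [-19.431, 37.646, 114.063, 75.02, 97.958, 76.802]
eef_pos [495.943, 191.267, 294.758]
eef_rot [[-0.648, 0.044, -0.76], [0.028, 0.999, 0.034], [0.761, 0.001, -0.649]]
ft_force [0.177, -0.227, -0.285]
finger_gap 87.081
```

Both jars stand on their caps: red (397,190) and green (367,137) in the scene view. Next is the timer. I'll plan the swing to a tool-down pose over it.

```bash
python3 - <<'E'
from h import *; from kin import *
s=state()
for a in (81,-99):
    print(a); inc([480,-380,260],Rdn(a)); path([480,-380,260],Rdn(a),s,8)
E
```

```text
81
t [-31.7, -571.5, 14.9] w [-51.81, 101.87, 96.73] |t| 572.6 |w| 149.7 rows>= 18.0
[-29, 32, 120, 74, 91, 90] err 0.0 ok step 12.0 wc [406.0, -215.0, 329.0]
[-38, 24, 123, 71, 84, 105] err 0.0 ok step 15.0 wc [347.0, -256.0, 376.0]
[-44, 17, 123, 67, 76, 123] err 0.0 ok step 18.0 wc [310.0, -281.0, 431.0]
[-47, 11, 120, 59, 69, 144] err 0.0 LIMIT step 21.0 wc [297.0, -297.0, 487.0]
[-46, 8, 116, 47, 62, 168] err 0.0 LIMIT step 24.0 wc [311.0, -308.0, 539.0]
[-44, 8, 109, 31, 60, 194] err 0.0 LIMIT step 26.0 wc [349.0, -322.0, 579.0]
[-41, 12, 101, 14, 62, 219] err 0.0 LIMIT step 25.0 wc [408.0, -344.0, 603.0]
[-39, 19, 91, 0, 70, 240] err 0.0 LIMIT step 21.0 wc [480.0, -380.0, 609.0]
-99
t [-31.7, -571.5, 14.9] w [80.95, -33.9, 43.36] |t| 572.6 |w| 97.9 rows>= 12.0
[-25, 33, 108, 62, 97, 80] err 0.0 ok step 13.0 wc [502.0, -222.0, 355.0]
[-29, 30, 103, 51, 97, 81] err 0.0 ok step 11.0 wc [518.0, -274.0, 415.0]
[-32, 28, 97, 41, 97, 80] err 0.0 ok step 10.0 wc [529.0, -313.0, 471.0]
[-34, 26, 93, 31, 96, 77] err 0.0 ok step 10.0 wc [532.0, -340.0, 520.0]
[-35, 24, 90, 22, 93, 73] err 0.0 ok step 9.0 wc [529.0, -358.0, 561.0]
[-36, 22, 89, 14, 88, 68] err 0.0 ok step 8.0 wc [519.0, -368.0, 590.0]
[-38, 20, 89, 7, 80, 64] err 0.0 ok step 7.0 wc [502.0, -375.0, 606.0]
[-39, 19, 91, 0, 70, 60] err 0.0 ok step 10.0 wc [480.0, -380.0, 609.0]
```

>>> move_arm:
  increments:
    - {"tx": -21,"ty": -380,"tz": 10,"wx": 54,"wy": -22.6,"wz": 29,"gripper": 87}
    - {"tx": -21,"ty": -380,"tz": 10,"wx": 54,"wy": -22.6,"wz": 29,"gripper": 87}
    - {"tx": -21,"ty": -380,"tz": 10,"wx": 54,"wy": -22.6,"wz": 29,"gripper": 87}
    - {"tx": -21,"ty": -380,"tz": 10,"wx": 54,"wy": -22.6,"wz": 29,"gripper": 87}
    - {"tx": -21,"ty": -380,"tz": 10,"wx": 54,"wy": -22.6,"wz": 29,"gripper": 87}
    - {"tx": -21,"ty": -380,"tz": 10,"wx": 54,"wy": -22.6,"wz": 29,"gripper": 87}
    - {"tx": -21,"ty": -380,"tz": 10,"wx": 54,"wy": -22.6,"wz": 29,"gripper": 87}
    - {"tx": -21,"ty": -380,"tz": 10,"wx": 54,"wy": -22.6,"wz": 29,"gripper": 87}

```text
time_s: 27.7
eef_pos: [485.8, -191.6, 272.5]
eef_rot: [[-0.917, -0.116, -0.381], [0.281, 0.488, -0.826], [0.281, -0.865, -0.415]]
ft_force: [1.1, 0.0, -0.6]
finger_gap: 86.7
```

```bash
python3 - <<'E'
from h import *; from kin import *
s=log()
inc([480,-395,220],Rdn(-99)); path([480,-395,220],Rdn(-99),s,4)
E
```

```text
time_s 27.7
joint_positions [-35.569, 22.969, 89.484, 19.241, 91.074, 71.54]
eef_pos [485.786, -191.583, 272.458]
eef_rot [[-0.917, -0.116, -0.381], [0.281, 0.488, -0.826], [0.281, -0.865, -0.415]]
ft_force [1.052, 0.036, -0.644]
finger_gap 86.654
t [-66.7, -53.2, 192.1] w [26.55, -11.52, 14.26] |t| 210.2 |w| 32.3 rows>= 5.0
[-37, 23, 89, 14, 86, 68] err 0.0 ok step 5.0 wc [519.0, -372.0, 581.0]
[-38, 22, 89, 9, 81, 65] err 0.0 ok step 6.0 wc [508.0, -380.0, 583.0]
[-39, 22, 90, 4, 74, 61] err 0.0 ok step 7.0 wc [495.0, -388.0, 579.0]
[-41, 22, 92, 0, 66, 58] err 0.0 ok step 8.0 wc [480.0, -395.0, 569.0]
```

>>> move_arm:
  increments:
    - {"tx": -66,"ty": -53,"tz": 192,"wx": 26.5,"wy": -11.5,"wz": 14.3,"gripper": 87}
    - {"tx": -66,"ty": -53,"tz": 192,"wx": 26.5,"wy": -11.5,"wz": 14.3,"gripper": 87}
    - {"tx": -66,"ty": -53,"tz": 192,"wx": 26.5,"wy": -11.5,"wz": 14.3,"gripper": 87}
    - {"tx": -66,"ty": -53,"tz": 192,"wx": 26.5,"wy": -11.5,"wz": 14.3,"gripper": 87}
    - {"tx": -66,"ty": -53,"tz": 192,"wx": 26.5,"wy": -11.5,"wz": 14.3,"gripper": 87}
    - {"tx": -66,"ty": -53,"tz": 192,"wx": 26.5,"wy": -11.5,"wz": 14.3,"gripper": 87}
    - {"tx": -66,"ty": -53,"tz": 192,"wx": 26.5,"wy": -11.5,"wz": 14.3,"gripper": 40}
    - {"tx": -66,"ty": -53,"tz": 192,"wx": 26.5,"wy": -11.5,"wz": 14.3,"gripper": 40}

```text
time_s: 28.5
eef_pos: [479.7, -390.4, 217.7]
eef_rot: [[-0.988, -0.001, -0.155], [0.155, 0.009, -0.988], [0.002, -1.0, -0.009]]
ft_force: [0.6, -0.1, -0.3]
finger_gap: 74.6
```

```bash
python3 - <<'E'
from h import *; from kin import *
s=log(); snap('wrist','w19')
E
```

```text
time_s 28.5
joint_positions [-40.453, 21.862, 92.246, 0.405, 66.264, 58.307]
eef_pos [479.73, -390.448, 217.671]
eef_rot [[-0.988, -0.001, -0.155], [0.155, 0.009, -0.988], [0.002, -1.0, -0.009]]
ft_force [0.617, -0.076, -0.341]
finger_gap 74.618
```

The wrist view shows the knob bar from (347,181) to (342,243) on a grey disc centred near (344,206), the blue cup at (215,240), and the white cups at (65,147) and (183,110). Measuring.

```bash
python3 - <<'E'
from h import *
c=cam('wrist'); im=cv2.imread('pics/w19.png'); hsv=cv2.cvtColor(im,cv2.COLOR_BGR2HSV)
roi=np.zeros(im.shape[:2],np.uint8); roi[170:255,305:385]=1
m=(((hsv[...,0]<8)|(hsv[...,0]>172))&(hsv[...,1]>180)&(hsv[...,2]>200)&(roi>0)).astype(np.uint8)
# include white index stripe inside
m=cv2.morphologyEx(m,cv2.MORPH_CLOSE,np.ones((9,9)))
cn=max(cv2.findContours(m,0,1)[0],key=cv2.contourArea); r=cv2.minAreaRect(cn); bx=cv2.boxPoints(r)
P=np.array([ray(c,p,100)[:2] for p in bx]); print(r,P.round(1).tolist(),'ctr',P.mean(0).round(1))
e=[P[(i+1)%4]-P[i] for i in range(4)]; L=max(e,key=np.linalg.norm); print('len',[np.linalg.norm(x).round(1) for x in e],'az',np.degrees(np.arctan2(L[1],L[0])))
g=((hsv[...,1]<40)&(hsv[...,2]>120)&(roi>0)).astype(np.uint8)|m
g=cv2.morphologyEx(g,cv2.MORPH_OPEN,np.ones((9,9)))
cn=max(cv2.findContours(g,0,1)[0],key=cv2.contourArea); el=cv2.fitEllipse(cn); print(el, ray(c,el[0],64).round(1))
# timer top corners z=59
for p in ((292,144),(396,143),(394,263),(295,263)): print(ray(c,p,59).round(1)[:2])
E
```

```text
((344.6585693359375, 211.07318115234375), (16.343868255615234, 60.95820999145508), 6.34019136428833) [[468.1, -393.3], [523.4, -408.0], [519.5, -422.4], [463.9, -408.3]] ctr [ 493.8 -408. ]
len [np.float64(57.3), np.float64(14.9), np.float64(57.3), np.float64(15.6)] az 165.8148419492354
((325.9294128417969, 204.11720275878906), (22.687856674194336, 56.12820816040039), 5.497716903686523) [ 498.2 -390.6   64. ]
[ 562.4 -366.4]
[ 547.1 -469.1]
[ 422.  -453.7]
[ 438.6 -346.6]
```

```bash
python3 - <<'E'
from h import *; from kin import *
s=state()
inc([493.4,-408.3,31],Rdn(-104.2)); q=path([493.4,-408.3,31],Rdn(-104.2),s,2)
print(path([493.4,-408.3,31],Rdn(-168),dict(eef_pos=[493.4,-408.3,31],eef_rot=Rdn(-104.2),joint_positions=q),3))
E
```

```text
t [-16.6, 186.5, 17.0] w [0.48, 5.3, 0.14] |t| 188.1 |w| 5.3 rows>= 4.0
[-41, 29, 95, 0, 56, 61] err 0.0 ok step 10.0 wc [487.0, -401.0, 473.0]
[-41, 37, 96, 0, 47, 64] err 0.0 ok step 9.0 wc [493.0, -408.0, 380.0]
[-41, 37, 96, 0, 47, 85] err 0.0 ok step 21.0 wc [493.0, -408.0, 380.0]
[-41, 37, 96, 0, 47, 106] err 0.0 ok step 21.0 wc [493.0, -408.0, 380.0]
[-41, 37, 96, 0, 47, 127] err 0.0 ok step 21.0 wc [493.0, -408.0, 380.0]
[-4.06732362e+01  3.65789806e+01  9.59798220e+01 -4.21576836e-12
  4.74411974e+01  1.27326764e+02]
```

>>> move_arm:
  increments:
    - {"tx": -16.6,"ty": 0,"tz": 17,"wx": 0.5,"wy": 5.3,"wz": 0.1,"gripper": 34}
    - {"tx": -16.6,"ty": 40,"tz": 17,"wx": 0.5,"wy": 5.3,"wz": 0.1,"gripper": 34}
    - {"tx": -16.6,"ty": 80,"tz": 17,"wx": 0.5,"wy": 5.3,"wz": 0.1,"gripper": 34}
    - {"tx": -16.6,"ty": 120,"tz": 17,"wx": 0.5,"wy": 5.3,"wz": 0.1,"gripper": 34}
    - {"tx": -16.6,"ty": 125,"tz": 17,"wx": 0.5,"wy": 5.3,"wz": 0.1,"gripper": 34}
    - {"tx": -16.6,"ty": 125,"tz": 17,"wx": 0.5,"wy": 5.3,"wz": 0.1,"gripper": 34}

```text
time_s: 29.15
eef_pos: [492.9, -408.9, 91.9]
eef_rot: [[-0.97, -0.002, -0.245], [0.245, 0.001, -0.97], [0.002, -1.0, -0.0]]
ft_force: [-0.5, -0.3, 0.0]
finger_gap: 34.2
```

```bash
python3 - <<'E'
from h import *
log(); snap('wrist','w20'); inc([493.4,-408.3,31],Rdn(-104.2))
E
```

```text
time_s 29.15
joint_positions [-40.713, 31.827, 94.61, -0.071, 53.682, 63.503]
eef_pos [492.881, -408.894, 91.938]
eef_rot [[-0.97, -0.002, -0.245], [0.245, 0.001, -0.97], [0.002, -1.0, -0.0]]
ft_force [-0.458, -0.302, 0.026]
finger_gap 34.175
t [0.9, 62.6, -1.5] w [-0.08, 0.02, -0.04] |t| 62.6 |w| 0.1 rows>= 2.0
```

The bar is square and centred (u≈326) between the fingers. Lower and grip.

>>> move_arm:
  increments:
    - {"tx": 0.5,"ty": 30,"tz": -1,"wx": 0,"wy": 0,"wz": 0,"gripper": 34}
    - {"tx": 0.5,"ty": 55,"tz": -1,"wx": 0,"wy": 0,"wz": 0,"gripper": 34}
    - {"tx": 0.5,"ty": 62,"tz": -1,"wx": 0,"wy": 0,"wz": 0,"gripper": 34}
    - {"tx": 0.5,"ty": 62,"tz": -1,"wx": 0,"wy": 0,"wz": 0,"gripper": 5}
    - {"tx": 0.5,"ty": 62,"tz": -1,"wx": 0,"wy": 0,"wz": 0,"gripper": 5}
    - {"tx": 0.5,"ty": 62,"tz": -1,"wx": 0,"wy": 0,"wz": 0,"gripper": 5}
    - {"tx": 0.5,"ty": 62,"tz": -1,"wx": 0,"wy": 0,"wz": 0,"gripper": 5}

```text
time_s: 29.9
eef_pos: [494.3, -408.1, 32.5]
eef_rot: [[-0.969, 0.002, -0.246], [0.246, -0.001, -0.969], [-0.002, -1.0, 0.0]]
ft_force: [1.6, 6.4, 4.3]
finger_gap: 15.9
```

>>> move_arm:
  increments:
    - {"tx": 0,"ty": 0,"tz": 0,"wx": 0,"wy": 8,"wz": 0,"gripper": 5}
    - {"tx": 0,"ty": 0,"tz": 0,"wx": 0,"wy": 16,"wz": 0,"gripper": 5}
    - {"tx": 0,"ty": 0,"tz": 0,"wx": 0,"wy": 24,"wz": 0,"gripper": 5}
    - {"tx": 0,"ty": 0,"tz": 0,"wx": 0,"wy": 32,"wz": 0,"gripper": 5}
    - {"tx": 0,"ty": 0,"tz": 0,"wx": 0,"wy": 40,"wz": 0,"gripper": 5}
    - {"tx": 0,"ty": 0,"tz": 0,"wx": 0,"wy": 48,"wz": 0,"gripper": 5}
    - {"tx": 0,"ty": 0,"tz": 0,"wx": 0,"wy": 56,"wz": 0,"gripper": 5}
    - {"tx": 0,"ty": 0,"tz": 0,"wx": 0,"wy": 60,"wz": 0,"gripper": 5}

```text
time_s: 30.7
eef_pos: [492.6, -409.7, 32.5]
eef_rot: [[-0.268, -0.0, -0.963], [0.963, -0.003, -0.268], [-0.003, -1.0, 0.001]]
ft_force: [-4.8, -1.7, 4.0]
finger_gap: 15.8
```

```bash
python3 - <<'E'
from h import *
s=log(); print(s['ft_torque']); snap('wrist','w21')
E
```

```text
time_s 30.7
joint_positions [-40.739, 36.44, 95.994, -0.181, 47.472, 123.825]
eef_pos [492.644, -409.689, 32.479]
eef_rot [[-0.268, -0.0, -0.963], [0.963, -0.003, -0.268], [-0.003, -1.0, 0.001]]
ft_force [-4.817, -1.682, 3.959]
finger_gap 15.836
[-1.59444937e-01  1.06962476e+00  5.50994995e-04]
```

The knob turned with the jaws, about 60° and well past the click. Opening and rising.

>>> move_arm:
  increments:
    - {"tx": 0,"ty": 0,"tz": 0,"wx": 0,"wy": 0,"wz": 0,"gripper": 36}
    - {"tx": 0,"ty": 0,"tz": 0,"wx": 0,"wy": 0,"wz": 0,"gripper": 36}
    - {"tx": 0,"ty": 0,"tz": 0,"wx": 0,"wy": 0,"wz": 0,"gripper": 36}
    - {"tx": 0,"ty": -40,"tz": 0,"wx": 0,"wy": 0,"wz": 0,"gripper": 36}
    - {"tx": 0,"ty": -90,"tz": 0,"wx": 0,"wy": 0,"wz": 0,"gripper": 36}
    - {"tx": 0,"ty": -140,"tz": 0,"wx": 0,"wy": 0,"wz": 0,"gripper": 50}
    - {"tx": 0,"ty": -190,"tz": 0,"wx": 0,"wy": 0,"wz": 0,"gripper": 87}
    - {"tx": 0,"ty": -200,"tz": 0,"wx": 0,"wy": 0,"wz": 0,"gripper": 87}

```text
time_s: 31.55
eef_pos: [495.8, -410.6, 237.5]
eef_rot: [[-0.273, 0.008, -0.962], [0.962, -0.008, -0.273], [-0.01, -1.0, -0.005]]
ft_force: [1.1, -0.4, 0.5]
finger_gap: 56.7
```

```bash
python3 - <<'E'
from h import *
s=log(); snap('wrist','w22'); snap('top','t22'); snap('scene','s22')
E
```

```text
time_s 31.55
joint_positions [-40.659, 22.465, 88.619, -0.064, 68.277, 123.505]
eef_pos [495.771, -410.601, 237.497]
eef_rot [[-0.273, 0.008, -0.962], [0.962, -0.008, -0.273], [-0.01, -1.0, -0.005]]
ft_force [1.135, -0.417, 0.474]
finger_gap 56.735
```

The timer is on: the bar in the top view now runs (484,271)–(512,265), about 70° clockwise of the timer's x axis. Both jars are still on their caps. Now the cups, starting with hovering over the right-hand one at (426,217).

```bash
python3 - <<'E'
from h import *; from kin import *
s=state()
ct=cam('top');cs=cam('scene')
inc([600,-250,140],Rdn(-80)); path([600,-250,140],Rdn(-80),s,4)
im=cv2.imread('pics/t22.png'); hsv=cv2.cvtColor(im,cv2.COLOR_BGR2HSV)
sc=cv2.imread('pics/s22.png'); hs=cv2.cvtColor(sc,cv2.COLOR_BGR2HSV)
for nm,c,h,rois in (('top',ct,hsv,{'cup1':(340,395,195,250),'cup2':(400,450,190,245)}),('scene',cs,hs,{'cup1':(275,325,280,330),'cup2':(242,290,330,380)})):
    for k,(a,b,y0,y1) in rois.items():
        m=((h[...,1]<60)&(h[...,2]>90)).astype(np.uint8); r=np.zeros_like(m); r[y0:y1,a:b]=m[y0:y1,a:b]
        cn=max(cv2.findContours(r,0,1)[0],key=cv2.contourArea); hull=cv2.convexHull(cn); el=cv2.fitEllipse(hull); print(nm,k,np.round(el[0],1),np.round(el[1],1),ray(c,el[0],58).round(1))
E
```

```text
t [123.2, 90.2, -146.3] w [-0.08, -84.16, -0.05] |t| 211.4 |w| 84.2 rows>= 10.0
[-36, 24, 91, 0, 66, 107] err 0.0 ok step 17.0 wc [520.0, -368.0, 556.0]
[-32, 25, 92, 0, 63, 90] err 0.0 ok step 17.0 wc [546.0, -329.0, 534.0]
[-28, 27, 92, 0, 61, 73] err 0.0 ok step 17.0 wc [573.0, -289.0, 511.0]
[-24, 29, 92, 0, 59, 56] err 0.0 ok step 17.0 wc [600.0, -250.0, 489.0]
top cup1 [367.9 223. ] [29.  30.1] [ 595.4 -126.7   58. ]
top cup2 [425.9 217. ] [29.1 31.1] [ 608.6 -257.7   58. ]
scene cup1 [299.3 305.2] [32.3 35.9] [ 605.  -135.5   58. ]
scene cup2 [265.4 355.9] [34.7 37.9] [ 617.3 -264.9   58. ]
```

```bash
python3 - <<'E'
from h import *; from kin import *
s=state()
inc([608.6,-257.7,140],Rdn(-97)); path([608.6,-257.7,140],Rdn(-97),s,2)
E
```

```text
t [113.4, 90.2, -152.4] w [-0.07, -67.16, -0.06] |t| 210.3 |w| 67.2 rows>= 8.0
[-32, 26, 91, 0, 63, 98] err 0.0 ok step 25.0 wc [551.0, -333.0, 534.0]
[-24, 30, 90, 0, 60, 73] err 0.0 ok step 25.0 wc [609.0, -258.0, 489.0]
```

>>> move_arm:
  increments:
    - {"tx": 113,"ty": 90,"tz": -152,"wx": 0,"wy": -67,"wz": 0,"gripper": 87}
    - {"tx": 113,"ty": 90,"tz": -152,"wx": 0,"wy": -67,"wz": 0,"gripper": 87}
    - {"tx": 113,"ty": 90,"tz": -152,"wx": 0,"wy": -67,"wz": 0,"gripper": 87}
    - {"tx": 113,"ty": 90,"tz": -152,"wx": 0,"wy": -67,"wz": 0,"gripper": 87}
    - {"tx": 113,"ty": 90,"tz": -152,"wx": 0,"wy": -67,"wz": 0,"gripper": 87}
    - {"tx": 113,"ty": 90,"tz": -152,"wx": 0,"wy": -67,"wz": 0,"gripper": 87}
    - {"tx": 113,"ty": 90,"tz": -152,"wx": 0,"wy": -67,"wz": 0,"gripper": 87}
    - {"tx": 113,"ty": 90,"tz": -152,"wx": 0,"wy": -67,"wz": 0,"gripper": 87}

```text
time_s: 32.5
eef_pos: [606.4, -257.0, 136.4]
eef_rot: [[-0.993, -0.006, -0.118], [0.118, 0.001, -0.993], [0.006, -1.0, -0.001]]
ft_force: [-0.7, 0.2, -0.3]
finger_gap: 87.1
```

>>> move_arm:
  increments:
    - {"tx": 0,"ty": 0,"tz": 0,"wx": 0,"wy": 0,"wz": 0,"gripper": 87}
    - {"tx": 0,"ty": 0,"tz": 0,"wx": 0,"wy": 0,"wz": 0,"gripper": 87}

```text
time_s: 32.7
eef_pos: [607.0, -257.8, 138.0]
eef_rot: [[-0.992, -0.004, -0.128], [0.128, 0.0, -0.992], [0.004, -1.0, 0.0]]
ft_force: [0.7, 0.3, -0.1]
finger_gap: 87.1
```

```bash
python3 - <<'E'
from h import *; from kin import *
s=log(); snap('wrist','w23')
E
```

```text
time_s 32.7
joint_positions [-24.009, 30.094, 90.44, -0.08, 59.674, 73.394]
eef_pos [607.0, -257.796, 137.954]
eef_rot [[-0.992, -0.004, -0.128], [0.128, 0.0, -0.992], [0.004, -1.0, 0.0]]
ft_force [0.693, 0.293, -0.144]
finger_gap 87.131
```

The wrist view shows the target cup rim at about (331,232), the other cup at (183,265), the blue cup below at (341,360), and the tin at (437,117), well clear.

```bash
cat >> h.py <<'E'
def rim(imname,roi,cam_,z=58,blue=False):
    im=cv2.imread('pics/'+imname+'.png') if isinstance(imname,str) else imname
    h=cv2.cvtColor(im,cv2.COLOR_BGR2HSV)
    m=((h[...,0]>100)&(h[...,0]<130)&(h[...,1]>100)) if blue else ((h[...,1]<50)&(h[...,2]>225))
    m=m.astype(np.uint8); r=np.zeros_like(m); x0,x1,y0,y1=roi; r[y0:y1,x0:x1]=m[y0:y1,x0:x1]
    cn=np.vstack([c for c in cv2.findContours(r,0,1)[0] if cv2.contourArea(c)>3]); el=cv2.fitEllipse(cv2.convexHull(cn))
    print(np.round(el[0],1),np.round(el[1],1),ray(cam_,el[0],z).round(1)); return ray(cam_,el[0],z)
E
python3 - <<'E'
from h import *
c=cam('wrist')
p=rim('w23',(280,385,180,285),c); rim('w23',(130,240,215,310),c)
inc([p[0],p[1],-6],Rdn(-97.4))
E
```

```text
[329.7 232.1] [76.6 78.1] [ 612.8 -260.7   58. ]
[179.1 266.5] [69.7 78.5] [ 599.5 -128.6   58. ]
t [-6.2, 144.5, 2.0] w [-0.02, 0.05, 0.17] |t| 144.6 |w| 0.2 rows>= 3.0
```

I'll view the blue cup from the same relative hover pose, so the wrist camera's bias cancels when nesting.

>>> move_arm:
  increments:
    - {"tx": 50,"ty": 0,"tz": 2,"wx": 0,"wy": 0,"wz": 0,"gripper": 87}
    - {"tx": 100,"ty": 0,"tz": 5,"wx": 0,"wy": 0,"wz": 0,"gripper": 87}
    - {"tx": 142,"ty": 0,"tz": 7,"wx": 0,"wy": 0,"wz": 0,"gripper": 87}
    - {"tx": 142,"ty": 0,"tz": 7,"wx": 0,"wy": 0,"wz": 0,"gripper": 87}
    - {"tx": 142,"ty": 0,"tz": 7,"wx": 0,"wy": 0,"wz": 0,"gripper": 87}
    - {"tx": 142,"ty": 0,"tz": 7,"wx": 0,"wy": 0,"wz": 0,"gripper": 87}

```text
time_s: 33.35
eef_pos: [467.9, -248.1, 140.6]
eef_rot: [[-0.992, 0.001, -0.126], [0.126, -0.002, -0.992], [-0.001, -1.0, 0.002]]
ft_force: [-0.1, 0.5, 0.1]
finger_gap: 86.8
```

```bash
python3 - <<'E'
from h import *; from kin import *
s=log(); im=snap('wrist','w24')
E
```

```text
time_s 33.35
joint_positions [-29.183, 19.555, 107.48, -0.082, 52.867, 68.104]
eef_pos [467.878, -248.131, 140.554]
eef_rot [[-0.992, 0.001, -0.126], [0.126, -0.002, -0.992], [-0.001, -1.0, 0.002]]
ft_force [-0.09, 0.477, 0.067]
finger_gap 86.818
```

```bash
python3 - <<'E'
from h import *
im=cv2.imread('pics/w24.png'); c=im[170:285,280:390]
h=cv2.cvtColor(im,cv2.COLOR_BGR2HSV)
print(h[232,286:380].tolist()[::3])
print('col',h[175:280:2,333].tolist())
cv2.imwrite('pics/w24c.png',cv2.resize(c,None,fx=5,fy=5,interpolation=cv2.INTER_CUBIC))
E
```

```text
[[11, 182, 165], [12, 185, 164], [12, 190, 166], [121, 108, 196], [104, 229, 255], [110, 221, 104], [109, 223, 104], [109, 224, 139], [109, 229, 229], [109, 222, 77], [108, 190, 78], [107, 202, 173], [106, 198, 215], [106, 199, 215], [106, 198, 215], [106, 199, 215], [106, 199, 213], [106, 200, 216], [106, 198, 216], [107, 198, 216], [107, 198, 216], [106, 199, 217], [109, 218, 177], [109, 229, 188], [105, 224, 254], [104, 225, 253], [107, 230, 251], [109, 226, 148], [104, 229, 255], [121, 127, 199], [12, 190, 146], [11, 185, 145]]
col [[12, 186, 167], [11, 186, 169], [12, 197, 166], [150, 59, 125], [105, 194, 244], [105, 192, 239], [105, 193, 238], [105, 192, 239], [106, 198, 235], [109, 230, 192], [109, 229, 217], [103, 210, 255], [105, 226, 255], [110, 224, 148], [109, 213, 98], [108, 192, 81], [108, 194, 83], [107, 192, 81], [108, 191, 80], [108, 186, 81], [108, 192, 81], [108, 189, 81], [107, 190, 79], [108, 191, 80], [108, 190, 75], [107, 202, 189], [106, 200, 218], [107, 198, 216], [106, 199, 214], [107, 198, 213], [107, 199, 213], [106, 199, 214], [106, 199, 215], [106, 198, 214], [108, 219, 201], [109, 232, 197], [108, 232, 197], [109, 230, 207], [106, 226, 246], [106, 227, 246], [106, 228, 247], [108, 231, 231], [109, 230, 182], [109, 230, 186], [109, 230, 186], [109, 232, 188], [105, 218, 255], [104, 225, 255], [116, 156, 150], [12, 200, 65], [10, 175, 64], [10, 176, 68], [11, 176, 68]]
```

```bash
python3 - <<'E'
from h import *
c=cam('wrist')
print('base',ray(c,(335.2,233.5),58).round(1), 'cup2 far',rim('w24',(270,370,0,105),c).round(1), 'cup1 far',rim('w24',(100,205,42,142),c).round(1))
s=state(); print(s['eef_pos'])
# tool-frame offset of base rim
R=np.array(s['eef_rot']); print(R.T@(ray(c,(335.2,233.5),58)-np.array(s['eef_pos'])))
E
```

```text
[319.3  48.8] [88.7 98.2] [ 611.8 -260.7   58. ]
[149.2  92.4] [83.2 96.1] [ 598.7 -128.7   58. ]
base [ 471.5 -255.3   58. ] cup2 far [ 611.8 -260.7   58. ] cup1 far [ 598.7 -128.7   58. ]
[ 467.95981836 -248.02930652  140.4025305 ]
[-4.35685664 82.41708377  6.67370647]
```

```bash
python3 - <<'E'
from h import *
inc([611.5,-259.8,140],Rdn(-97.4))
E
```

```text
t [-143.9, 0.5, -6.3] w [-0.09, 0.19, -0.05] |t| 144.0 |w| 0.2 rows>= 3.0
```

>>> move_arm:
  increments:
    - {"tx": -50,"ty": 0,"tz": -2,"wx": 0,"wy": 0,"wz": 0,"gripper": 87}
    - {"tx": -100,"ty": 0,"tz": -4,"wx": 0,"wy": 0,"wz": 0,"gripper": 87}
    - {"tx": -144,"ty": 0,"tz": -6.3,"wx": 0,"wy": 0,"wz": 0,"gripper": 87}
    - {"tx": -144,"ty": 10,"tz": -6.3,"wx": 0,"wy": 0,"wz": 0,"gripper": 87}
    - {"tx": -144,"ty": 50,"tz": -6.3,"wx": 0,"wy": 0,"wz": 0,"gripper": 87}
    - {"tx": -144,"ty": 95,"tz": -6.3,"wx": 0,"wy": 0,"wz": 0,"gripper": 87}
    - {"tx": -144,"ty": 130,"tz": -6.3,"wx": 0,"wy": 0,"wz": 0,"gripper": 87}
    - {"tx": -144,"ty": 148,"tz": -6.3,"wx": 0,"wy": 0,"wz": 0,"gripper": 87}

```text
time_s: 34.2
eef_pos: [607.8, -258.2, -11.9]
eef_rot: [[-0.992, -0.006, -0.125], [0.125, 0.001, -0.992], [0.006, -1.0, -0.0]]
ft_force: [0.4, -0.4, 0.7]
finger_gap: 86.9
```

>>> move_arm:
  increments:
    - {"tx": 0,"ty": 0,"tz": 0,"wx": 0,"wy": 0,"wz": 0,"gripper": 87}
    - {"tx": 0,"ty": 0,"tz": 0,"wx": 0,"wy": 0,"wz": 0,"gripper": 87}

```text
time_s: 34.4
eef_pos: [610.8, -259.7, -7.2]
eef_rot: [[-0.992, 0.0, -0.125], [0.125, -0.001, -0.992], [-0.0, -1.0, 0.001]]
ft_force: [-0.3, 0.3, -0.0]
finger_gap: 86.7
```

```bash
python3 - <<'E'
from h import *; from kin import *
s=log(); im=snap('wrist','w25')
E
```

```text
time_s 34.4
joint_positions [-24.027, 41.221, 93.166, -0.098, 45.568, 73.222]
eef_pos [610.817, -259.732, -7.172]
eef_rot [[-0.992, 0.0, -0.125], [0.125, -0.001, -0.992], [-0.0, -1.0, 0.001]]
ft_force [-0.263, 0.336, -0.05]
finger_gap 86.687
```

The cup rim (255–405, centre u≈330) is centred between the fingers (mid 328.5). Closing.

>>> move_arm:
  increments:
    - {"tx": 0,"ty": 0,"tz": 0,"wx": 0,"wy": 0,"wz": 0,"gripper": 55}
    - {"tx": 0,"ty": 0,"tz": 0,"wx": 0,"wy": 0,"wz": 0,"gripper": 55}
    - {"tx": 0,"ty": 0,"tz": 0,"wx": 0,"wy": 0,"wz": 0,"gripper": 55}
    - {"tx": 0,"ty": 0,"tz": 0,"wx": 0,"wy": 0,"wz": 0,"gripper": 55}
    - {"tx": 0,"ty": 0,"tz": 0,"wx": 0,"wy": 0,"wz": 0,"gripper": 55}
    - {"tx": 0,"ty": 0,"tz": 0,"wx": 0,"wy": 0,"wz": 0,"gripper": 55}

```text
time_s: 35.05
eef_pos: [610.7, -259.8, -6.7]
eef_rot: [[-0.992, 0.001, -0.125], [0.125, -0.002, -0.992], [-0.001, -1.0, 0.002]]
ft_force: [-1.2, 0.2, 6.2]
finger_gap: 64.6
```

```bash
python3 - <<'E'
from h import *; from kin import *
s=log(); im=snap('wrist','w26')
h=cv2.cvtColor(cv2.imread('pics/w26.png'),cv2.COLOR_BGR2HSV)
E
```

```text
time_s 35.05
joint_positions [-24.035, 41.166, 93.207, -0.1, 45.552, 73.219]
eef_pos [610.657, -259.776, -6.744]
eef_rot [[-0.992, 0.001, -0.125], [0.125, -0.002, -0.992], [-0.001, -1.0, 0.002]]
ft_force [-1.2, 0.179, 6.2]
finger_gap 64.627
```

Held at 64.6 mm, and the rim barely shifted. The base offset from this cup by the same-pose views is (−141.3, +5.4) mm. Lifting and carrying.

```bash
python3 - <<'E'
from h import *
inc([469.5,-254.4,75],Rdn(-97.2))
E
```

```text
t [140.6, -81.9, 12.5] w [-0.09, 0.01, -0.05] |t| 163.2 |w| 0.1 rows>= 4.0
```

>>> move_arm:
  increments:
    - {"tx": 0,"ty": -35,"tz": 0,"wx": 0,"wy": 0,"wz": 0,"gripper": 55}
    - {"tx": 0,"ty": -75,"tz": 0,"wx": 0,"wy": 0,"wz": 0,"gripper": 55}
    - {"tx": 40,"ty": -82,"tz": 3.5,"wx": 0,"wy": 0,"wz": 0,"gripper": 55}
    - {"tx": 85,"ty": -82,"tz": 7.5,"wx": 0,"wy": 0,"wz": 0,"gripper": 55}
    - {"tx": 125,"ty": -82,"tz": 11,"wx": 0,"wy": 0,"wz": 0,"gripper": 55}
    - {"tx": 140.6,"ty": -82,"tz": 12.5,"wx": 0,"wy": 0,"wz": 0,"gripper": 55}
    - {"tx": 140.6,"ty": -82,"tz": 12.5,"wx": 0,"wy": 0,"wz": 0,"gripper": 55}
    - {"tx": 140.6,"ty": -82,"tz": 12.5,"wx": 0,"wy": 0,"wz": 0,"gripper": 55}

```text
time_s: 35.9
eef_pos: [470.0, -254.7, 74.7]
eef_rot: [[-0.992, 0.001, -0.126], [0.126, -0.002, -0.992], [-0.001, -1.0, 0.002]]
ft_force: [0.6, -0.2, -0.2]
finger_gap: 64.8
```

```bash
python3 - <<'E'
from h import *; from kin import *
s=log(); im=snap('wrist','w27'); snap('scene','s27')
inc([469.5,-254.4,40],Rdn(-97.2))
E
```

```text
time_s 35.9
joint_positions [-29.686, 25.71, 109.062, -0.091, 45.137, 67.589]
eef_pos [470.034, -254.703, 74.678]
eef_rot [[-0.992, 0.001, -0.126], [0.126, -0.002, -0.992], [-0.001, -1.0, 0.002]]
ft_force [0.591, -0.231, -0.228]
finger_gap 64.767
t [1.2, 34.5, -0.2] w [-0.1, 0.04, -0.06] |t| 34.5 |w| 0.1 rows>= 1.0
```

The base's foot plate (278–376) is centred under the held cup to about 1 mm. Lowering with force checks.

>>> move_arm:
  increments:
    - {"tx": 1,"ty": 20,"tz": -0.2,"wx": 0,"wy": 0,"wz": 0,"gripper": 55}
    - {"tx": 1,"ty": 34,"tz": -0.2,"wx": 0,"wy": 0,"wz": 0,"gripper": 55}
    - {"tx": 1,"ty": 42,"tz": -0.2,"wx": 0,"wy": 0,"wz": 0,"gripper": 55}
    - {"tx": 1,"ty": 46,"tz": -0.2,"wx": 0,"wy": 0,"wz": 0,"gripper": 55}
    - {"tx": 1,"ty": 46,"tz": -0.2,"wx": 0,"wy": 0,"wz": 0,"gripper": 55}

```text
time_s: 36.5
eef_pos: [467.9, -253.7, 27.6]
eef_rot: [[-0.992, -0.002, -0.125], [0.125, -0.0, -0.992], [0.002, -1.0, 0.001]]
ft_force: [0.6, 0.4, -1.3]
finger_gap: 64.7
```

>>> move_arm:
  increments:
    - {"tx": 0,"ty": 2,"tz": 0,"wx": 0,"wy": 0,"wz": 0,"gripper": 55}
    - {"tx": 0,"ty": 4,"tz": 0,"wx": 0,"wy": 0,"wz": 0,"gripper": 55}
    - {"tx": 0,"ty": 4,"tz": 0,"wx": 0,"wy": 0,"wz": 0,"gripper": 55}

```text
time_s: 36.8
eef_pos: [468.1, -254.0, 24.4]
eef_rot: [[-0.992, -0.0, -0.125], [0.125, -0.001, -0.992], [0.0, -1.0, 0.001]]
ft_force: [-0.4, -0.9, 0.1]
finger_gap: 64.7
```

>>> move_arm:
  increments:
    - {"tx": 0,"ty": 1.5,"tz": 0,"wx": 0,"wy": 0,"wz": 0,"gripper": 55}
    - {"tx": 0,"ty": 1.5,"tz": 0,"wx": 0,"wy": 0,"wz": 0,"gripper": 55}
    - {"tx": 0,"ty": 1.5,"tz": 0,"wx": 0,"wy": 0,"wz": 0,"gripper": 55}

```text
time_s: 37.1
eef_pos: [468.3, -254.1, 23.2]
eef_rot: [[-0.992, 0.0, -0.125], [0.125, -0.001, -0.992], [-0.0, -1.0, 0.001]]
ft_force: [-1.4, 0.3, 5.5]
finger_gap: 64.5
```

>>> move_arm:
  increments:
    - {"tx": 0,"ty": 1,"tz": 0,"wx": 0,"wy": 0,"wz": 0,"gripper": 55}
    - {"tx": 0,"ty": 1,"tz": 0,"wx": 0,"wy": 0,"wz": 0,"gripper": 55}

```text
time_s: 37.3
eef_pos: [468.4, -254.2, 23.2]
eef_rot: [[-0.992, 0.0, -0.125], [0.125, -0.002, -0.992], [-0.0, -1.0, 0.001]]
ft_force: [-4.0, 2.4, 16.9]
finger_gap: 64.6
```

Seated at 23.2 mm (expected 23.3). Relax, release and rise.

>>> move_arm:
  increments:
    - {"tx": 0,"ty": -2,"tz": 0,"wx": 0,"wy": 0,"wz": 0,"gripper": 55}
    - {"tx": 0,"ty": -2,"tz": 0,"wx": 0,"wy": 0,"wz": 0,"gripper": 87}
    - {"tx": 0,"ty": -2,"tz": 0,"wx": 0,"wy": 0,"wz": 0,"gripper": 87}
    - {"tx": 0,"ty": -2,"tz": 0,"wx": 0,"wy": 0,"wz": 0,"gripper": 87}
    - {"tx": 0,"ty": -2,"tz": 0,"wx": 0,"wy": 0,"wz": 0,"gripper": 87}
    - {"tx": 0,"ty": -40,"tz": 0,"wx": 0,"wy": 0,"wz": 0,"gripper": 87}
    - {"tx": 0,"ty": -90,"tz": 0,"wx": 0,"wy": 0,"wz": 0,"gripper": 87}
    - {"tx": 0,"ty": -140,"tz": 0,"wx": 0,"wy": 0,"wz": 0,"gripper": 87}

```text
time_s: 38.1
eef_pos: [467.4, -253.4, 162.5]
eef_rot: [[-0.992, -0.003, -0.125], [0.125, 0.0, -0.992], [0.003, -1.0, 0.0]]
ft_force: [1.3, -0.7, -0.5]
finger_gap: 87.3
```

>>> move_arm:
  increments:
    - {"tx": 0,"ty": -7,"tz": 0,"wx": 0,"wy": 0,"wz": 0,"gripper": 87}
    - {"tx": 0,"ty": -7,"tz": 0,"wx": 0,"wy": 0,"wz": 0,"gripper": 87}

```text
time_s: 38.3
eef_pos: [469.2, -254.4, 170.4]
eef_rot: [[-0.992, 0.003, -0.125], [0.125, -0.003, -0.992], [-0.003, -1.0, 0.003]]
ft_force: [-0.8, 0.1, -1.1]
finger_gap: 87.0
```

```bash
python3 - <<'E'
from h import *; from kin import *
s=log(); im=snap('wrist','w28'); 
c=cam('wrist')
inc([597,-127.5,140],Rdn(-97.2))
E
```

```text
time_s 38.3
joint_positions [-29.696, 17.474, 105.763, -0.086, 56.537, 67.534]
eef_pos [469.16, -254.36, 170.375]
eef_rot [[-0.992, 0.003, -0.125], [0.125, -0.003, -0.992], [-0.003, -1.0, 0.003]]
ft_force [-0.769, 0.1, -1.077]
finger_gap 86.963
t [-112.2, 28.4, -141.4] w [-0.08, 0.02, 0.0] |t| 182.7 |w| 0.1 rows>= 4.0
```

The white cup sits inside the blue cup: stack rim at (328,238), both concentric. Measuring it, then on to the second cup at (166,102).

```bash
python3 - <<'E'
from h import *
c=cam('wrist'); rim('w28',(280,375,190,285),c,88); rim('w28',(115,215,50,150),c,58); print(state()['eef_pos'])
E
```

```text
[326.9 237.2] [76.2 78. ] [ 469.6 -253.7   88. ]
[160.2 101.5] [74.9 85.5] [ 596.4 -128.8   58. ]
[ 467.97484742 -253.69577919  168.57546255]
```

>>> move_arm:
  increments:
    - {"tx": -30,"ty": 0,"tz": -40,"wx": 0,"wy": 0,"wz": 0,"gripper": 87}
    - {"tx": -60,"ty": 0,"tz": -78,"wx": 0,"wy": 0,"wz": 0,"gripper": 87}
    - {"tx": -90,"ty": 10,"tz": -113,"wx": 0,"wy": 0,"wz": 0,"gripper": 87}
    - {"tx": -112,"ty": 28,"tz": -141,"wx": 0,"wy": 0,"wz": 0,"gripper": 87}
    - {"tx": -112,"ty": 28,"tz": -141,"wx": 0,"wy": 0,"wz": 0,"gripper": 87}
    - {"tx": -112,"ty": 28,"tz": -141,"wx": 0,"wy": 0,"wz": 0,"gripper": 87}
    - {"tx": -112,"ty": 28,"tz": -141,"wx": 0,"wy": 0,"wz": 0,"gripper": 87}

```text
time_s: 39.05
eef_pos: [595.4, -128.4, 139.3]
eef_rot: [[-0.992, -0.003, -0.125], [0.125, -0.001, -0.992], [0.003, -1.0, 0.001]]
ft_force: [0.3, -0.6, 0.7]
finger_gap: 87.0
```

```bash
python3 - <<'E'
from h import *; from kin import *
s=log(); im=snap('wrist','w29'); c=cam('wrist')
p=rim('w29',(280,385,180,290),c)
E
```

```text
time_s 39.05
joint_positions [-13.242, 26.009, 97.231, -0.099, 56.926, 84.021]
eef_pos [595.41, -128.409, 139.312]
eef_rot [[-0.992, -0.003, -0.125], [0.125, -0.001, -0.992], [0.003, -1.0, 0.001]]
ft_force [0.252, -0.556, 0.696]
finger_gap 86.964
[326.2 234. ] [76.5 78. ] [ 599.7 -128.4   58. ]
```

```bash
python3 - <<'E'
from h import *
for i in range(2):
    s=state(); c=cam('wrist'); im=snap('wrist','w30%d'%i); print(np.round(s['eef_pos'],2)); p=rim('w30%d'%i,(280,385,180,290),c)
inc([p[0]-2.0,p[1]+0.9,-7],Rdn(-97.2))
E
```

```text
[ 595.68 -128.75  139.96]
[325.8 234.3] [76.5 77.5] [ 599.4 -128.1   58. ]
[ 595.97 -128.94  140.45]
[325.6 234.6] [76.4 77.4] [ 599.4 -128.1   58. ]
t [-1.0, 147.7, -2.1] w [-0.07, -0.07, 0.02] |t| 147.8 |w| 0.1 rows>= 3.0
```

>>> move_arm:
  increments:
    - {"tx": -1,"ty": 40,"tz": -2,"wx": 0,"wy": 0,"wz": 0,"gripper": 87}
    - {"tx": -1,"ty": 85,"tz": -2,"wx": 0,"wy": 0,"wz": 0,"gripper": 87}
    - {"tx": -1,"ty": 125,"tz": -2,"wx": 0,"wy": 0,"wz": 0,"gripper": 87}
    - {"tx": -1,"ty": 147.5,"tz": -2,"wx": 0,"wy": 0,"wz": 0,"gripper": 87}
    - {"tx": -1,"ty": 147.5,"tz": -2,"wx": 0,"wy": 0,"wz": 0,"gripper": 87}
    - {"tx": -1,"ty": 147.5,"tz": -2,"wx": 0,"wy": 0,"wz": 0,"gripper": 87}
    - {"tx": -1,"ty": 147.5,"tz": -2,"wx": 0,"wy": 0,"wz": 0,"gripper": 87}

```text
time_s: 39.9
eef_pos: [599.4, -126.9, -5.0]
eef_rot: [[-0.992, 0.002, -0.126], [0.126, -0.002, -0.992], [-0.003, -1.0, 0.001]]
ft_force: [-1.0, -0.7, 0.8]
finger_gap: 86.9
```

```bash
python3 - <<'E'
from h import *; from kin import *
s=log(); im=snap('wrist','w31')
E
```

```text
time_s 39.9
joint_positions [-13.029, 37.924, 100.264, -0.101, 41.653, 84.26]
eef_pos [599.394, -126.903, -5.035]
eef_rot [[-0.992, 0.002, -0.126], [0.126, -0.002, -0.992], [-0.003, -1.0, 0.001]]
ft_force [-0.979, -0.721, 0.75]
finger_gap 86.945
```

The cup is centred (257–404) between the fingers, seen just as the first one was. Closing.

>>> move_arm:
  increments:
    - {"tx": 0,"ty": 0,"tz": 0,"wx": 0,"wy": 0,"wz": 0,"gripper": 55}
    - {"tx": 0,"ty": 0,"tz": 0,"wx": 0,"wy": 0,"wz": 0,"gripper": 55}
    - {"tx": 0,"ty": 0,"tz": 0,"wx": 0,"wy": 0,"wz": 0,"gripper": 55}
    - {"tx": 0,"ty": 0,"tz": 0,"wx": 0,"wy": 0,"wz": 0,"gripper": 55}
    - {"tx": 0,"ty": 0,"tz": 0,"wx": 0,"wy": 0,"wz": 0,"gripper": 55}
    - {"tx": 0,"ty": 0,"tz": 0,"wx": 0,"wy": 0,"wz": 0,"gripper": 55}

```text
time_s: 40.55
eef_pos: [598.4, -126.3, -6.3]
eef_rot: [[-0.992, 0.0, -0.125], [0.125, -0.001, -0.992], [-0.0, -1.0, 0.001]]
ft_force: [-1.4, -0.5, 6.6]
finger_gap: 66.2
```

```bash
python3 - <<'E'
from h import *; from kin import *
s=log(); im=snap('wrist','w32')
inc([469.0,-254.2,105],Rdn(-97.2))
a=cv2.imread('pics/w26.png'); b=cv2.imread('pics/w32.png'); cv2.imwrite('pics/cmp32.png',np.hstack([a[220:360,230:430],b[220:360,230:430]]))
h=[cv2.cvtColor(x,cv2.COLOR_BGR2HSV) for x in (a,b)]
for x in h:
    m=((x[...,1]<50)&(x[...,2]>215)); r=m[238:342,240:420]; ys,xs=np.nonzero(r); print(xs.min()+240,xs.max()+240,ys.min()+238)
E
```

```text
time_s 40.55
joint_positions [-12.994, 38.026, 100.308, -0.104, 41.641, 84.265]
eef_pos [598.421, -126.311, -6.324]
eef_rot [[-0.992, 0.0, -0.125], [0.125, -0.001, -0.992], [-0.0, -1.0, 0.001]]
ft_force [-1.352, -0.502, 6.605]
finger_gap 66.179
t [112.4, -111.2, 143.2] w [-0.07, 0.02, -0.02] |t| 213.3 |w| 0.1 rows>= 5.0
255 401 248
254 402 238
```

>>> move_arm:
  increments:
    - {"tx": 0,"ty": -40,"tz": 0,"wx": 0,"wy": 0,"wz": 0,"gripper": 55}
    - {"tx": 0,"ty": -80,"tz": 0,"wx": 0,"wy": 0,"wz": 0,"gripper": 55}
    - {"tx": 15,"ty": -111,"tz": 20,"wx": 0,"wy": 0,"wz": 0,"gripper": 55}
    - {"tx": 45,"ty": -111,"tz": 58,"wx": 0,"wy": 0,"wz": 0,"gripper": 55}
    - {"tx": 75,"ty": -111,"tz": 95,"wx": 0,"wy": 0,"wz": 0,"gripper": 55}
    - {"tx": 100,"ty": -111,"tz": 128,"wx": 0,"wy": 0,"wz": 0,"gripper": 55}
    - {"tx": 112,"ty": -111,"tz": 143,"wx": 0,"wy": 0,"wz": 0,"gripper": 55}
    - {"tx": 112,"ty": -111,"tz": 143,"wx": 0,"wy": 0,"wz": 0,"gripper": 55}

```text
time_s: 41.4
eef_pos: [467.1, -255.3, 104.1]
eef_rot: [[-0.992, -0.002, -0.128], [0.128, -0.001, -0.992], [0.001, -1.0, 0.001]]
ft_force: [0.3, -0.4, -0.1]
finger_gap: 65.9
```

>>> move_arm:
  increments:
    - {"tx": 0,"ty": 0,"tz": 0,"wx": 0,"wy": 0,"wz": 0,"gripper": 55}
    - {"tx": 0,"ty": 0,"tz": 0,"wx": 0,"wy": 0,"wz": 0,"gripper": 55}

```text
time_s: 41.6
eef_pos: [469.9, -253.4, 104.2]
eef_rot: [[-0.992, -0.0, -0.124], [0.124, -0.001, -0.992], [0.0, -1.0, 0.001]]
ft_force: [0.9, 0.7, -0.6]
finger_gap: 66.2
```

```bash
python3 - <<'E'
from h import *; from kin import *
s=log(); im=snap('wrist','w33'); snap('top','t33'); snap('scene','s33')
inc([469.4,-254.3,60],Rdn(-97.2))
E
```

```text
time_s 41.6
joint_positions [-29.578, 23.011, 108.232, -0.08, 48.74, 67.611]
eef_pos [469.874, -253.428, 104.205]
eef_rot [[-0.992, -0.0, -0.124], [0.124, -0.001, -0.992], [0.0, -1.0, 0.001]]
ft_force [0.903, 0.67, -0.628]
finger_gap 66.22
t [0.3, 44.1, 1.1] w [-0.06, 0.1, 0.02] |t| 44.1 |w| 0.1 rows>= 1.0
```

```bash
python3 - <<'E'
from h import *
for f in ('w27','w33','w26','w32'):
    im=cv2.imread('pics/%s.png'%f); print(f,[(v,im[v,329].tolist()) for v in range(185,262) if np.abs(im[v,329].astype(int)-im[v-1,329]).sum()>45])
E
```

```text
w27 [(192, [155, 94, 94]), (193, [228, 129, 55]), (206, [203, 104, 33]), (207, [179, 79, 18]), (213, [250, 131, 34]), (218, [234, 103, 21]), (219, [155, 64, 15]), (220, [97, 43, 14]), (231, [81, 54, 36]), (232, [134, 128, 119]), (233, [189, 200, 199]), (234, [206, 221, 222]), (248, [243, 246, 246]), (257, [198, 213, 215]), (258, [124, 133, 134])]
w33 [(187, [69, 75, 125]), (188, [164, 96, 78]), (189, [231, 131, 51]), (200, [198, 100, 34]), (201, [175, 75, 16]), (205, [207, 88, 19]), (206, [254, 137, 34]), (208, [249, 157, 95]), (209, [227, 195, 188]), (210, [201, 213, 217]), (215, [220, 227, 228]), (216, [254, 255, 254]), (222, [178, 193, 194]), (223, [112, 121, 122]), (234, [163, 175, 176]), (235, [193, 206, 208]), (250, [232, 237, 238]), (251, [255, 255, 255]), (259, [219, 236, 237]), (260, [127, 138, 138]), (261, [105, 112, 112])]
w26 [(232, [92, 118, 155]), (233, [147, 163, 172]), (248, [202, 212, 212]), (249, [247, 248, 247]), (257, [156, 169, 171]), (258, [94, 100, 101])]
w32 [(234, [108, 134, 171]), (235, [169, 185, 194]), (250, [220, 229, 229]), (251, [252, 253, 252]), (259, [217, 233, 235]), (260, [133, 144, 145]), (261, [100, 107, 107])]
```

The held cup and the stack agree to within 0.6 mm in both axes, so I'll descend straight.

>>> move_arm:
  increments:
    - {"tx": 0,"ty": 20,"tz": 0,"wx": 0,"wy": 0,"wz": 0,"gripper": 55}
    - {"tx": 0,"ty": 35,"tz": 0,"wx": 0,"wy": 0,"wz": 0,"gripper": 55}
    - {"tx": 0,"ty": 43,"tz": 0,"wx": 0,"wy": 0,"wz": 0,"gripper": 55}
    - {"tx": 0,"ty": 46,"tz": 0,"wx": 0,"wy": 0,"wz": 0,"gripper": 55}
    - {"tx": 0,"ty": 46,"tz": 0,"wx": 0,"wy": 0,"wz": 0,"gripper": 55}

```text
time_s: 42.25
eef_pos: [469.2, -253.8, 58.0]
eef_rot: [[-0.992, -0.001, -0.125], [0.125, -0.001, -0.992], [0.001, -1.0, 0.001]]
ft_force: [-0.1, 0.1, -0.6]
finger_gap: 66.3
```

>>> move_arm:
  increments:
    - {"tx": 0,"ty": 2,"tz": 0,"wx": 0,"wy": 0,"wz": 0,"gripper": 55}
    - {"tx": 0,"ty": 3.5,"tz": 0,"wx": 0,"wy": 0,"wz": 0,"gripper": 55}
    - {"tx": 0,"ty": 3.5,"tz": 0,"wx": 0,"wy": 0,"wz": 0,"gripper": 55}

```text
time_s: 42.55
eef_pos: [469.2, -254.1, 54.9]
eef_rot: [[-0.992, -0.0, -0.125], [0.125, -0.001, -0.992], [0.0, -1.0, 0.001]]
ft_force: [-0.5, -0.0, -0.7]
finger_gap: 66.5
```

>>> move_arm:
  increments:
    - {"tx": 0,"ty": 1.5,"tz": 0,"wx": 0,"wy": 0,"wz": 0,"gripper": 55}
    - {"tx": 0,"ty": 1.5,"tz": 0,"wx": 0,"wy": 0,"wz": 0,"gripper": 55}
    - {"tx": 0,"ty": 1.5,"tz": 0,"wx": 0,"wy": 0,"wz": 0,"gripper": 55}

```text
time_s: 42.85
eef_pos: [469.3, -254.2, 53.6]
eef_rot: [[-0.992, 0.0, -0.125], [0.125, -0.001, -0.992], [-0.0, -1.0, 0.001]]
ft_force: [0.7, 0.5, 3.9]
finger_gap: 66.1
```

Seated at 53.6 (expected 53.7, 4 N). Release and rise.

>>> move_arm:
  increments:
    - {"tx": 0,"ty": -0.5,"tz": 0,"wx": 0,"wy": 0,"wz": 0,"gripper": 87}
    - {"tx": 0,"ty": -0.5,"tz": 0,"wx": 0,"wy": 0,"wz": 0,"gripper": 87}
    - {"tx": 0,"ty": -0.5,"tz": 0,"wx": 0,"wy": 0,"wz": 0,"gripper": 87}
    - {"tx": 0,"ty": -0.5,"tz": 0,"wx": 0,"wy": 0,"wz": 0,"gripper": 87}
    - {"tx": 0,"ty": -35,"tz": 0,"wx": 0,"wy": 0,"wz": 0,"gripper": 87}
    - {"tx": 0,"ty": -80,"tz": 0,"wx": 0,"wy": 0,"wz": 0,"gripper": 87}
    - {"tx": 0,"ty": -130,"tz": 0,"wx": 0,"wy": 0,"wz": 0,"gripper": 87}
    - {"tx": 0,"ty": -150,"tz": 0,"wx": 0,"wy": 0,"wz": 0,"gripper": 87}

```text
time_s: 43.65
eef_pos: [471.1, -254.9, 207.7]
eef_rot: [[-0.992, 0.005, -0.125], [0.125, -0.004, -0.992], [-0.005, -1.0, 0.004]]
ft_force: [0.9, 0.5, 0.2]
finger_gap: 86.9
```

```bash
python3 - <<'E'
from h import *; from kin import *
s=log(); im=snap('wrist','w34'); a=snap('scene','s34')[:,:,::-1]; b=snap('top','t34')
cv2.imwrite('pics/s34c.png',cv2.resize(a[260:400,150:330],None,fx=4,fy=4,interpolation=cv2.INTER_CUBIC))
E
```

```text
time_s 43.65
joint_positions [-29.649, 14.899, 103.721, -0.079, 61.02, 67.571]
eef_pos [471.066, -254.929, 207.733]
eef_rot [[-0.992, 0.005, -0.125], [0.125, -0.004, -0.992], [-0.005, -1.0, 0.004]]
ft_force [0.937, 0.469, 0.17]
finger_gap 86.886
```

The two white cups are nested upright in the blue cup: stack rim at (328,238) in the wrist view, concentric, and straight in the scene crop. The timer is on and the jars are still inverted. Now flip back red by returning to its exact release pose. I'll come from above so the wrist stays clear of the 118 mm stack.

```bash
python3 - <<'E'
from h import *; from kin import *
s=state()
W=[600,30,340]
print('A'); inc(W,Rhz(73.8,140)); q=path(W,Rhz(73.8,140),s,6)
P,R=fk(q); s2=dict(eef_pos=P,eef_rot=R,joint_positions=q)
print('B'); inc([661.7,226.7,265],Rhz(73.8,180),s2); q=path([661.7,226.7,265],Rhz(73.8,180),s2,4)
E
```

```text
A
t [-93.9, -136.0, -298.0] w [-87.5, 46.06, -32.84] |t| 340.8 |w| 104.2 rows>= 13.0
[-32, 19, 97, 12, 75, 69] err 0.0 ok step 14.0 wc [506.0, -298.0, 563.0]
[-34, 24, 92, 24, 85, 73] err 0.0 ok step 12.0 wc [530.0, -338.0, 549.0]
[-35, 28, 91, 36, 93, 78] err 0.0 ok step 12.0 wc [540.0, -364.0, 513.0]
[-36, 31, 92, 49, 97, 83] err 0.0 ok step 13.0 wc [537.0, -370.0, 462.0]
[-35, 34, 97, 62, 99, 87] err 0.0 ok step 14.0 wc [523.0, -351.0, 402.0]
[-32, 37, 103, 77, 100, 89] err 0.0 ok step 15.0 wc [503.0, -305.0, 340.0]
B
t [-60.3, 206.1, 44.9] w [-0.0, 40.0, 0.0] |t| 219.4 |w| 40.0 rows>= 5.0
[-27, 38, 105, 81, 97, 96] err 0.0 ok step 8.0 wc [518.0, -256.0, 321.0]
[-22, 40, 106, 85, 93, 105] err 0.0 ok step 8.0 wc [534.0, -206.0, 302.0]
[-17, 42, 106, 89, 91, 113] err 0.0 ok step 8.0 wc [549.0, -157.0, 284.0]
[-12, 44, 105, 94, 88, 121] err 0.0 ok step 8.0 wc [564.0, -108.0, 265.0]
```

>>> move_arm:
  increments:
    - {"tx": -56,"ty": -90,"tz": -180,"wx": -53,"wy": 28,"wz": -20,"gripper": 87}
    - {"tx": -56,"ty": -90,"tz": -180,"wx": -53,"wy": 28,"wz": -20,"gripper": 87}
    - {"tx": -56,"ty": -90,"tz": -180,"wx": -53,"wy": 28,"wz": -20,"gripper": 87}
    - {"tx": -56,"ty": -90,"tz": -180,"wx": -53,"wy": 28,"wz": -20,"gripper": 87}
    - {"tx": -56,"ty": -90,"tz": -180,"wx": -53,"wy": 28,"wz": -20,"gripper": 87}
    - {"tx": -56,"ty": -90,"tz": -180,"wx": -53,"wy": 28,"wz": -20,"gripper": 87}
    - {"tx": -56,"ty": -90,"tz": -180,"wx": -53,"wy": 28,"wz": -20,"gripper": 87}
    - {"tx": -56,"ty": -90,"tz": -180,"wx": -53,"wy": 28,"wz": -20,"gripper": 87}

```text
time_s: 44.6
eef_pos: [545.8, -82.5, 289.0]
eef_rot: [[-0.794, 0.024, -0.608], [0.353, 0.833, -0.427], [0.496, -0.553, -0.669]]
ft_force: [-0.7, -0.9, -0.1]
finger_gap: 86.7
```

```bash
python3 - <<'E'
from h import *; from kin import *
s=log(); W=[600,30,340]
inc(W,Rhz(73.8,150)); q=path(W,Rhz(73.8,150),s,3)
E
```

```text
time_s 44.6
joint_positions [-35.791, 29.86, 91.549, 43.94, 96.331, 81.846]
eef_pos [545.831, -82.518, 289.033]
eef_rot [[-0.794, 0.024, -0.608], [0.353, 0.833, -0.427], [0.496, -0.553, -0.669]]
ft_force [-0.666, -0.945, -0.099]
finger_gap 86.725
t [22.0, 66.8, -115.1] w [-33.07, 26.93, -15.7] |t| 134.9 |w| 45.4 rows>= 6.0
[-36, 33, 94, 54, 99, 89] err 0.0 ok step 10.0 wc [535.0, -367.0, 436.0]
[-35, 35, 98, 65, 100, 94] err 0.0 ok step 11.0 wc [522.0, -345.0, 387.0]
[-32, 37, 103, 77, 100, 99] err 0.0 ok step 12.0 wc [503.0, -305.0, 340.0]
```

>>> move_arm:
  increments:
    - {"tx": 22,"ty": 67,"tz": -115,"wx": -33,"wy": 27,"wz": -15.7,"gripper": 87}
    - {"tx": 22,"ty": 67,"tz": -115,"wx": -33,"wy": 27,"wz": -15.7,"gripper": 87}
    - {"tx": 22,"ty": 67,"tz": -115,"wx": -33,"wy": 27,"wz": -15.7,"gripper": 87}
    - {"tx": 22,"ty": 67,"tz": -115,"wx": -33,"wy": 27,"wz": -15.7,"gripper": 87}
    - {"tx": 22,"ty": 67,"tz": -115,"wx": -33,"wy": 27,"wz": -15.7,"gripper": 87}
    - {"tx": 22,"ty": 67,"tz": -115,"wx": -33,"wy": 27,"wz": -15.7,"gripper": 87}
    - {"tx": 22,"ty": 67,"tz": -115,"wx": -33,"wy": 27,"wz": -15.7,"gripper": 87}

```text
time_s: 45.3
eef_pos: [599.6, 31.4, 340.9]
eef_rot: [[-0.482, 0.274, -0.832], [0.143, 0.962, 0.234], [0.864, -0.006, -0.503]]
ft_force: [0.7, -0.0, 0.4]
finger_gap: 86.9
```

```bash
python3 - <<'E'
from h import *; from kin import *
s=log(); W=[661.7,226.7,265]
inc(W,Rhz(73.8,180)); q=path(W,Rhz(73.8,180),s,3)
E
```

```text
time_s 45.3
joint_positions [-32.232, 36.637, 103.345, 77.128, 100.14, 98.623]
eef_pos [599.636, 31.398, 340.9]
eef_rot [[-0.482, 0.274, -0.832], [0.143, 0.962, 0.234], [0.864, -0.006, -0.503]]
ft_force [0.711, -0.001, 0.406]
finger_gap 86.899
t [-67.6, 205.3, 32.2] w [-0.38, 30.2, -0.27] |t| 218.5 |w| 30.2 rows>= 5.0
[-26, 38, 105, 82, 96, 106] err 0.0 ok step 7.0 wc [524.0, -239.0, 317.0]
[-19, 41, 106, 88, 91, 113] err 0.0 ok step 7.0 wc [544.0, -173.0, 291.0]
[-12, 44, 105, 94, 88, 121] err 0.0 ok step 8.0 wc [564.0, -108.0, 265.0]
```

>>> move_arm:
  increments:
    - {"tx": -4,"ty": 30,"tz": 2,"wx": -0.4,"wy": 8.5,"wz": -0.3,"gripper": 87}
    - {"tx": -18,"ty": 70,"tz": 8,"wx": -0.4,"wy": 17,"wz": -0.3,"gripper": 87}
    - {"tx": -32,"ty": 115,"tz": 15,"wx": -0.4,"wy": 25.5,"wz": -0.3,"gripper": 87}
    - {"tx": -48,"ty": 155,"tz": 22,"wx": -0.4,"wy": 30.2,"wz": -0.3,"gripper": 87}
    - {"tx": -67,"ty": 200,"tz": 32,"wx": -0.4,"wy": 30.2,"wz": -0.3,"gripper": 87}
    - {"tx": -67.6,"ty": 205,"tz": 32.2,"wx": -0.4,"wy": 30.2,"wz": -0.3,"gripper": 87}
    - {"tx": -67.6,"ty": 205,"tz": 32.2,"wx": -0.4,"wy": 30.2,"wz": -0.3,"gripper": 87}
    - {"tx": -67.6,"ty": 205,"tz": 32.2,"wx": -0.4,"wy": 30.2,"wz": -0.3,"gripper": 87}

```text
time_s: 46.1
eef_pos: [663.3, 225.5, 268.4]
eef_rot: [[-0.008, 0.279, -0.96], [0.002, 0.96, 0.279], [1.0, 0.0, -0.008]]
ft_force: [0.2, 0.0, -0.3]
finger_gap: 87.0
```

```bash
python3 - <<'E'
from h import *; from kin import *
s=log(); snap('top','t35'); snap('scene','s35')
inc([661.7,226.7,164],Rhz(73.8,180))
E
```

```text
time_s 46.1
joint_positions [-12.107, 43.421, 104.812, 93.476, 87.865, 121.243]
eef_pos [663.274, 225.466, 268.411]
eef_rot [[-0.008, 0.279, -0.96], [0.002, 0.96, 0.279], [1.0, 0.0, -0.008]]
ft_force [0.236, 0.022, -0.319]
finger_gap 86.987
t [-104.4, 1.5, 3.0] w [0.08, 0.44, 0.02] |t| 104.5 |w| 0.4 rows>= 3.0
```

The open fingers straddle the red jar in the top view. Lowering over it and gripping.

>>> move_arm:
  increments:
    - {"tx": -20,"ty": 0.5,"tz": 1,"wx": 0,"wy": 0.4,"wz": 0,"gripper": 87}
    - {"tx": -50,"ty": 0.5,"tz": 1,"wx": 0,"wy": 0.4,"wz": 0,"gripper": 87}
    - {"tx": -85,"ty": 0.5,"tz": 1,"wx": 0,"wy": 0.4,"wz": 0,"gripper": 87}
    - {"tx": -100,"ty": 0.5,"tz": 1,"wx": 0,"wy": 0.4,"wz": 0,"gripper": 87}
    - {"tx": -100,"ty": 0.5,"tz": 1,"wx": 0,"wy": 0.4,"wz": 0,"gripper": 87}
    - {"tx": -100,"ty": 0.5,"tz": 1,"wx": 0,"wy": 0.4,"wz": 0,"gripper": 87}

```text
time_s: 46.8
eef_pos: [663.0, 225.9, 168.4]
eef_rot: [[0.001, 0.28, -0.96], [-0.001, 0.96, 0.28], [1.0, 0.001, 0.001]]
ft_force: [-0.7, -0.6, 1.0]
finger_gap: 87.1
```

>>> move_arm:
  increments:
    - {"tx": 0,"ty": 0,"tz": 0,"wx": 0,"wy": 0,"wz": 0,"gripper": 45}
    - {"tx": 0,"ty": 0,"tz": 0,"wx": 0,"wy": 0,"wz": 0,"gripper": 45}
    - {"tx": 0,"ty": 0,"tz": 0,"wx": 0,"wy": 0,"wz": 0,"gripper": 45}
    - {"tx": 0,"ty": 0,"tz": 0,"wx": 0,"wy": 0,"wz": 0,"gripper": 45}
    - {"tx": 0,"ty": 0,"tz": 0,"wx": 0,"wy": 0,"wz": 0,"gripper": 45}
    - {"tx": 0,"ty": 0,"tz": 0,"wx": 0,"wy": 0,"wz": 0,"gripper": 45}

```text
time_s: 47.4
eef_pos: [662.5, 226.7, 168.3]
eef_rot: [[0.001, 0.279, -0.96], [-0.002, 0.96, 0.279], [1.0, 0.002, 0.001]]
ft_force: [-0.9, -1.3, 4.1]
finger_gap: 59.5
```

>>> move_arm:
  increments:
    - {"tx": 15,"ty": 0,"tz": 0,"wx": 0,"wy": 0,"wz": 0,"gripper": 45}
    - {"tx": 50,"ty": 0,"tz": 0,"wx": 0,"wy": 0,"wz": 0,"gripper": 45}
    - {"tx": 82,"ty": 0,"tz": 0,"wx": 0,"wy": -8,"wz": 0,"gripper": 45}
    - {"tx": 82,"ty": 0,"tz": 0,"wx": 0,"wy": -16,"wz": 0,"gripper": 45}
    - {"tx": 82,"ty": 0,"tz": 0,"wx": 0,"wy": -24,"wz": 0,"gripper": 45}
    - {"tx": 82,"ty": 0,"tz": 0,"wx": 0,"wy": -32,"wz": 0,"gripper": 45}
    - {"tx": 82,"ty": 0,"tz": 0,"wx": 0,"wy": -40,"wz": 0,"gripper": 45}
    - {"tx": 82,"ty": 0,"tz": 0,"wx": 0,"wy": -48,"wz": 0,"gripper": 45}

```text
time_s: 48.2
eef_pos: [662.4, 226.7, 249.4]
eef_rot: [[-0.716, 0.279, -0.64], [0.209, 0.96, 0.185], [0.667, -0.001, -0.745]]
ft_force: [0.0, 0.5, -2.1]
finger_gap: 60.1
```

>>> move_arm:
  increments:
    - {"tx": 0,"ty": 0,"tz": 0,"wx": 0,"wy": -66,"wz": 0,"gripper": 45}
    - {"tx": 0,"ty": 0,"tz": 0,"wx": 0,"wy": -66,"wz": 0,"gripper": 45}
    - {"tx": 0,"ty": 0,"tz": 0,"wx": 0,"wy": -66,"wz": 0,"gripper": 45}
    - {"tx": 0,"ty": 0,"tz": 0,"wx": 0,"wy": -66,"wz": 0,"gripper": 45}
    - {"tx": 0,"ty": 0,"tz": 0,"wx": 0,"wy": -66,"wz": 0,"gripper": 45}
    - {"tx": 0,"ty": 0,"tz": 0,"wx": 0,"wy": -66,"wz": 0,"gripper": 45}
    - {"tx": 0,"ty": 0,"tz": 0,"wx": 0,"wy": -66,"wz": 0,"gripper": 45}
    - {"tx": 0,"ty": 0,"tz": 0,"wx": 0,"wy": -66,"wz": 0,"gripper": 45}

```text
time_s: 49.0
eef_pos: [662.4, 226.7, 249.3]
eef_rot: [[-0.876, 0.279, 0.393], [0.254, 0.96, -0.115], [-0.41, -0.001, -0.912]]
ft_force: [-1.2, 0.1, -2.3]
finger_gap: 60.0
```

>>> move_arm:
  increments:
    - {"tx": 0,"ty": 0,"tz": 0,"wx": 0,"wy": -66,"wz": 0,"gripper": 45}
    - {"tx": 0,"ty": 0,"tz": 0,"wx": 0,"wy": -66,"wz": 0,"gripper": 45}
    - {"tx": 0,"ty": 0,"tz": 0,"wx": 0,"wy": -66,"wz": 0,"gripper": 45}
    - {"tx": 0,"ty": 0,"tz": 0,"wx": 0,"wy": -66,"wz": 0,"gripper": 45}
    - {"tx": 0,"ty": 0,"tz": 0,"wx": 0,"wy": -66,"wz": 0,"gripper": 45}
    - {"tx": 0,"ty": 0,"tz": 0,"wx": 0,"wy": -66,"wz": 0,"gripper": 45}
    - {"tx": 0,"ty": 0,"tz": 0,"wx": 0,"wy": -66,"wz": 0,"gripper": 45}
    - {"tx": 0,"ty": 0,"tz": 0,"wx": 0,"wy": -66,"wz": 0,"gripper": 45}

```text
time_s: 49.8
eef_pos: [662.4, 226.7, 249.3]
eef_rot: [[0.003, 0.279, 0.96], [-0.002, 0.96, -0.279], [-1.0, -0.001, 0.003]]
ft_force: [0.1, -0.1, -2.6]
finger_gap: 59.9
```

```bash
python3 - <<'E'
from h import *; from kin import *
s=log(); snap('wrist','w36')
inc([661.7,226.7,168],Rhz(73.8,0))
E
```

```text
time_s 49.8
joint_positions [-12.009, 45.292, 104.75, 93.607, 87.843, -60.284]
eef_pos [662.382, 226.652, 249.295]
eef_rot [[0.003, 0.279, 0.96], [-0.002, 0.96, -0.279], [-1.0, -0.001, 0.003]]
ft_force [0.088, -0.055, -2.593]
finger_gap 59.888
t [81.3, -0.1, -1.2] w [-0.01, 0.4, 0.07] |t| 81.3 |w| 0.4 rows>= 2.0
```

Red is upright again and held. Lowering (expected contact at z≈161.7).

>>> move_arm:
  increments:
    - {"tx": 40,"ty": 0,"tz": 0,"wx": 0,"wy": 0.3,"wz": 0,"gripper": 45}
    - {"tx": 65,"ty": 0,"tz": 0,"wx": 0,"wy": 0.3,"wz": 0,"gripper": 45}
    - {"tx": 79,"ty": 0,"tz": 0,"wx": 0,"wy": 0.3,"wz": 0,"gripper": 45}
    - {"tx": 83,"ty": 0,"tz": 0,"wx": 0,"wy": 0.3,"wz": 0,"gripper": 45}
    - {"tx": 83,"ty": 0,"tz": 0,"wx": 0,"wy": 0.3,"wz": 0,"gripper": 45}
    - {"tx": 85,"ty": 0,"tz": 0,"wx": 0,"wy": 0.3,"wz": 0,"gripper": 45}
    - {"tx": 86,"ty": 0,"tz": 0,"wx": 0,"wy": 0.3,"wz": 0,"gripper": 45}
    - {"tx": 86,"ty": 0,"tz": 0,"wx": 0,"wy": 0.3,"wz": 0,"gripper": 45}

```text
time_s: 50.65
eef_pos: [662.7, 226.6, 164.1]
eef_rot: [[-0.006, 0.279, 0.96], [0.002, 0.96, -0.279], [-1.0, 0.001, -0.006]]
ft_force: [-0.4, -0.3, -2.5]
finger_gap: 60.0
```

>>> move_arm:
  increments:
    - {"tx": 1,"ty": 0,"tz": 0,"wx": 0,"wy": 0,"wz": 0,"gripper": 45}
    - {"tx": 1,"ty": 0,"tz": 0,"wx": 0,"wy": 0,"wz": 0,"gripper": 45}
    - {"tx": 1,"ty": 0,"tz": 0,"wx": 0,"wy": 0,"wz": 0,"gripper": 45}

```text
time_s: 50.95
eef_pos: [662.5, 226.7, 162.6]
eef_rot: [[-0.006, 0.279, 0.96], [0.002, 0.96, -0.279], [-1.0, 0.0, -0.007]]
ft_force: [0.4, 0.4, -2.1]
finger_gap: 59.7
```

>>> move_arm:
  increments:
    - {"tx": 1,"ty": 0,"tz": 0,"wx": 0,"wy": 0,"wz": 0,"gripper": 45}
    - {"tx": 1,"ty": 0,"tz": 0,"wx": 0,"wy": 0,"wz": 0,"gripper": 45}
    - {"tx": 1,"ty": 0,"tz": 0,"wx": 0,"wy": 0,"wz": 0,"gripper": 45}

```text
time_s: 51.25
eef_pos: [662.4, 226.7, 161.3]
eef_rot: [[-0.007, 0.279, 0.96], [0.002, 0.96, -0.279], [-1.0, 0.0, -0.007]]
ft_force: [-0.1, 0.1, -2.9]
finger_gap: 59.9
```

>>> move_arm:
  increments:
    - {"tx": 1,"ty": 0,"tz": 0,"wx": 0,"wy": -0.4,"wz": 0,"gripper": 45}
    - {"tx": 1,"ty": 0,"tz": 0,"wx": 0,"wy": -0.4,"wz": 0,"gripper": 45}
    - {"tx": 1,"ty": 0,"tz": 0,"wx": 0,"wy": -0.4,"wz": 0,"gripper": 45}

```text
time_s: 51.55
eef_pos: [662.2, 226.8, 161.2]
eef_rot: [[0.001, 0.278, 0.96], [0.002, 0.96, -0.278], [-1.0, 0.002, 0.0]]
ft_force: [-3.0, 0.4, 4.0]
finger_gap: 59.5
```

>>> move_arm:
  increments:
    - {"tx": 1,"ty": 0,"tz": 0,"wx": 0,"wy": 0,"wz": 0,"gripper": 45}
    - {"tx": 1,"ty": 0,"tz": 0,"wx": 0,"wy": 0,"wz": 0,"gripper": 45}
    - {"tx": 1,"ty": 0,"tz": 0,"wx": 0,"wy": 0,"wz": 0,"gripper": 45}

```text
time_s: 51.85
eef_pos: [662.1, 226.8, 161.2]
eef_rot: [[0.002, 0.278, 0.961], [0.003, 0.961, -0.278], [-1.0, 0.004, 0.001]]
ft_force: [-4.4, -0.1, 8.1]
finger_gap: 60.0
```

Contact. Release, then rise straight up clear of the jar.

>>> move_arm:
  increments:
    - {"tx": -1.5,"ty": 0,"tz": 0,"wx": 0,"wy": 0,"wz": 0,"gripper": 45}
    - {"tx": -1.5,"ty": 0,"tz": 0,"wx": 0,"wy": 0,"wz": 0,"gripper": 87}
    - {"tx": -1.5,"ty": 0,"tz": 0,"wx": 0,"wy": 0,"wz": 0,"gripper": 87}
    - {"tx": -1.5,"ty": 0,"tz": 0,"wx": 0,"wy": 0,"wz": 0,"gripper": 87}
    - {"tx": -1.5,"ty": 0,"tz": 0,"wx": 0,"wy": 0,"wz": 0,"gripper": 87}
    - {"tx": -1.5,"ty": 0,"tz": 0,"wx": 0,"wy": 0,"wz": 0,"gripper": 87}

```text
time_s: 52.45
eef_pos: [662.5, 226.6, 160.8]
eef_rot: [[-0.0, 0.279, 0.96], [0.0, 0.96, -0.279], [-1.0, 0.0, -0.0]]
ft_force: [0.7, -0.8, -0.3]
finger_gap: 86.8
```

```bash
python3 - <<'E'
from h import *; from kin import *
s=log(); snap('wrist','w37')
E
```

```text
time_s 52.45
joint_positions [-12.007, 54.689, 102.592, 93.885, 88.397, -67.329]
eef_pos [662.48, 226.65, 160.792]
eef_rot [[-0.0, 0.279, 0.96], [0.0, 0.96, -0.279], [-1.0, 0.0, -0.0]]
ft_force [0.694, -0.778, -0.296]
finger_gap 86.783
```

Red stands upright, released. Rising and sliding over above green (roll stays, flip in the other direction).

>>> move_arm:
  increments:
    - {"tx": -20,"ty": 0,"tz": 0,"wx": 0,"wy": 0,"wz": 0,"gripper": 87}
    - {"tx": -60,"ty": 0,"tz": 0,"wx": 0,"wy": 0,"wz": 0,"gripper": 87}
    - {"tx": -110,"ty": 0,"tz": 0,"wx": 0,"wy": 0,"wz": 0,"gripper": 87}
    - {"tx": -113,"ty": 0,"tz": 0,"wx": 0,"wy": 0,"wz": 0,"gripper": 87}
    - {"tx": -113,"ty": 0,"tz": 0,"wx": 0,"wy": 0,"wz": 0,"gripper": 87}

```text
time_s: 53.0
eef_pos: [662.6, 226.6, 275.4]
eef_rot: [[0.003, 0.279, 0.96], [-0.001, 0.96, -0.279], [-1.0, 0.0, 0.003]]
ft_force: [-0.8, -0.5, -0.7]
finger_gap: 87.0
```

```bash
python3 - <<'E'
from h import *; from kin import *
s=log(); W=[502.8,341.4,270]
inc(W,Rhz(87.5)); path(W,Rhz(87.5),s,3)
E
```

```text
time_s 53.0
joint_positions [-12.01, 42.669, 105.003, 93.556, 87.777, -57.924]
eef_pos [662.603, 226.595, 275.375]
eef_rot [[0.003, 0.279, 0.96], [-0.001, 0.96, -0.279], [-1.0, 0.0, 0.003]]
ft_force [-0.833, -0.497, -0.718]
finger_gap 86.958
t [4.8, 65.7, -185.5] w [-13.7, 0.18, 0.0] |t| 196.8 |w| 13.7 rows>= 4.0
[-9, 42, 109, 92, 89, -61] err 0.0 ok step 4.0 wc [539.0, -77.0, 274.0]
[-6, 41, 113, 91, 90, -63] err 0.0 ok step 4.0 wc [513.0, -43.0, 272.0]
[-2, 40, 116, 90, 90, -66] err 0.0 ok step 4.0 wc [488.0, -7.0, 270.0]
```

>>> move_arm:
  increments:
    - {"tx": 4,"ty": 16,"tz": -46,"wx": -4,"wy": 0.1,"wz": 0,"gripper": 87}
    - {"tx": 4,"ty": 32,"tz": -92,"wx": -8,"wy": 0.1,"wz": 0,"gripper": 87}
    - {"tx": 4,"ty": 49,"tz": -138,"wx": -12,"wy": 0.2,"wz": 0,"gripper": 87}
    - {"tx": 4,"ty": 65.7,"tz": -185.5,"wx": -13.7,"wy": 0.2,"wz": 0,"gripper": 87}
    - {"tx": 4,"ty": 65.7,"tz": -185.5,"wx": -13.7,"wy": 0.2,"wz": 0,"gripper": 87}
    - {"tx": 4,"ty": 65.7,"tz": -185.5,"wx": -13.7,"wy": 0.2,"wz": 0,"gripper": 87}
    - {"tx": 4,"ty": 65.7,"tz": -185.5,"wx": -13.7,"wy": 0.2,"wz": 0,"gripper": 87}

```text
time_s: 53.7
eef_pos: [503.5, 341.1, 269.2]
eef_rot: [[-0.004, 0.045, 0.999], [0.001, 0.999, -0.045], [-1.0, 0.001, -0.004]]
ft_force: [-0.5, 0.3, 0.2]
finger_gap: 87.1
```

```bash
python3 - <<'E'
from h import *; from kin import *
s=log(); snap('top','t38'); snap('wrist','w38')
inc([502.8,341.4,165],Rhz(87.5))
E
```

```text
time_s 53.7
joint_positions [-2.229, 40.022, 116.059, 90.313, 89.903, -65.853]
eef_pos [503.5, 341.116, 269.173]
eef_rot [[-0.004, 0.045, 0.999], [0.001, 0.999, -0.045], [-1.0, 0.001, -0.004]]
ft_force [-0.536, 0.344, 0.157]
finger_gap 87.132
t [104.5, 0.5, -0.7] w [-0.08, -0.18, -0.04] |t| 104.5 |w| 0.2 rows>= 3.0
```

The top view shows the fingers straddling green. The cup stack has shifted about 10 px to the left, to (416,277): the announced knock. I'll inspect it once green is done. Lowering on green.

>>> move_arm:
  increments:
    - {"tx": 20,"ty": 0.3,"tz": -0.5,"wx": 0,"wy": -0.2,"wz": 0,"gripper": 87}
    - {"tx": 55,"ty": 0.3,"tz": -0.5,"wx": 0,"wy": -0.2,"wz": 0,"gripper": 87}
    - {"tx": 90,"ty": 0.3,"tz": -0.5,"wx": 0,"wy": -0.2,"wz": 0,"gripper": 87}
    - {"tx": 104,"ty": 0.3,"tz": -0.5,"wx": 0,"wy": -0.2,"wz": 0,"gripper": 87}
    - {"tx": 104,"ty": 0.3,"tz": -0.5,"wx": 0,"wy": -0.2,"wz": 0,"gripper": 87}
    - {"tx": 104,"ty": 0.3,"tz": -0.5,"wx": 0,"wy": -0.2,"wz": 0,"gripper": 87}

```text
time_s: 54.4
eef_pos: [502.3, 341.6, 166.6]
eef_rot: [[0.0, 0.044, 0.999], [0.002, 0.999, -0.044], [-1.0, 0.002, 0.0]]
ft_force: [-0.1, -0.7, -0.6]
finger_gap: 87.1
```

>>> move_arm:
  increments:
    - {"tx": 0,"ty": 0,"tz": 0,"wx": 0,"wy": 0,"wz": 0,"gripper": 45}
    - {"tx": 0,"ty": 0,"tz": 0,"wx": 0,"wy": 0,"wz": 0,"gripper": 45}
    - {"tx": 0,"ty": 0,"tz": 0,"wx": 0,"wy": 0,"wz": 0,"gripper": 45}
    - {"tx": 0,"ty": 0,"tz": 0,"wx": 0,"wy": 0,"wz": 0,"gripper": 45}
    - {"tx": 0,"ty": 0,"tz": 0,"wx": 0,"wy": 0,"wz": 0,"gripper": 45}
    - {"tx": 0,"ty": 0,"tz": 0,"wx": 0,"wy": 0,"wz": 0,"gripper": 45}

```text
time_s: 55.0
eef_pos: [502.1, 341.9, 166.8]
eef_rot: [[0.001, 0.044, 0.999], [0.002, 0.999, -0.044], [-1.0, 0.002, 0.001]]
ft_force: [1.7, 0.1, 5.2]
finger_gap: 60.6
```

```bash
python3 - <<'E'
from h import *; from kin import *
a=snap('scene','s39')[:,:,::-1]
cv2.imwrite('pics/s39c.png',cv2.resize(a[230:390,130:330],None,fx=3.8,fy=3.7,interpolation=cv2.INTER_CUBIC))
E
```

```text
(no output)
```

The stack is intact and upright, just displaced. Green is gripped (60.6). Lift and roll.

>>> move_arm:
  increments:
    - {"tx": -15,"ty": 0,"tz": 0,"wx": 0,"wy": 0,"wz": 0,"gripper": 45}
    - {"tx": -50,"ty": 0,"tz": 0,"wx": 0,"wy": 0,"wz": 0,"gripper": 45}
    - {"tx": -83,"ty": 0,"tz": 0,"wx": 0,"wy": 8,"wz": 0,"gripper": 45}
    - {"tx": -83,"ty": 0,"tz": 0,"wx": 0,"wy": 16,"wz": 0,"gripper": 45}
    - {"tx": -83,"ty": 0,"tz": 0,"wx": 0,"wy": 24,"wz": 0,"gripper": 45}
    - {"tx": -83,"ty": 0,"tz": 0,"wx": 0,"wy": 32,"wz": 0,"gripper": 45}
    - {"tx": -83,"ty": 0,"tz": 0,"wx": 0,"wy": 40,"wz": 0,"gripper": 45}
    - {"tx": -83,"ty": 0,"tz": 0,"wx": 0,"wy": 48,"wz": 0,"gripper": 45}

```text
time_s: 55.85
eef_pos: [501.3, 341.9, 247.7]
eef_rot: [[-0.747, 0.043, 0.663], [0.031, 0.999, -0.03], [-0.664, -0.002, -0.748]]
ft_force: [0.1, -0.7, -2.5]
finger_gap: 60.1
```

>>> move_arm:
  increments:
    - {"tx": 0,"ty": 0,"tz": 0,"wx": 0,"wy": 66,"wz": 0,"gripper": 45}
    - {"tx": 0,"ty": 0,"tz": 0,"wx": 0,"wy": 66,"wz": 0,"gripper": 45}
    - {"tx": 0,"ty": 0,"tz": 0,"wx": 0,"wy": 66,"wz": 0,"gripper": 45}
    - {"tx": 0,"ty": 0,"tz": 0,"wx": 0,"wy": 66,"wz": 0,"gripper": 45}
    - {"tx": 0,"ty": 0,"tz": 0,"wx": 0,"wy": 66,"wz": 0,"gripper": 45}
    - {"tx": 0,"ty": 0,"tz": 0,"wx": 0,"wy": 66,"wz": 0,"gripper": 45}
    - {"tx": 0,"ty": 0,"tz": 0,"wx": 0,"wy": 66,"wz": 0,"gripper": 45}
    - {"tx": 0,"ty": 0,"tz": 0,"wx": 0,"wy": 66,"wz": 0,"gripper": 45}

```text
time_s: 56.65
eef_pos: [501.3, 341.9, 247.6]
eef_rot: [[-0.91, 0.043, -0.413], [0.04, 0.999, 0.016], [0.413, -0.002, -0.911]]
ft_force: [0.2, 0.2, -2.6]
finger_gap: 60.2
```

>>> move_arm:
  increments:
    - {"tx": 0,"ty": 0,"tz": 0,"wx": 0,"wy": 66,"wz": 0,"gripper": 45}
    - {"tx": 0,"ty": 0,"tz": 0,"wx": 0,"wy": 66,"wz": 0,"gripper": 45}
    - {"tx": 0,"ty": 0,"tz": 0,"wx": 0,"wy": 66,"wz": 0,"gripper": 45}
    - {"tx": 0,"ty": 0,"tz": 0,"wx": 0,"wy": 66,"wz": 0,"gripper": 45}
    - {"tx": 0,"ty": 0,"tz": 0,"wx": 0,"wy": 66,"wz": 0,"gripper": 45}
    - {"tx": 0,"ty": 0,"tz": 0,"wx": 0,"wy": 66,"wz": 0,"gripper": 45}
    - {"tx": 0,"ty": 0,"tz": 0,"wx": 0,"wy": 66,"wz": 0,"gripper": 45}
    - {"tx": 0,"ty": 0,"tz": 0,"wx": 0,"wy": 66,"wz": 0,"gripper": 45}

```text
time_s: 57.45
eef_pos: [501.3, 341.9, 247.6]
eef_rot: [[0.007, 0.043, -0.999], [0.001, 0.999, 0.043], [1.0, -0.002, 0.007]]
ft_force: [0.0, 0.6, -2.8]
finger_gap: 60.1
```

```bash
python3 - <<'E'
from h import *; from kin import *
s=log(); snap('scene','s40')
inc([502.4,341.6,166],Rhz(87.5,180))
E
```

```text
time_s 57.45
joint_positions [-2.145, 42.482, 115.997, 90.276, 89.79, 111.925]
eef_pos [501.265, 341.914, 247.586]
eef_rot [[0.007, 0.043, -0.999], [0.001, 0.999, 0.043], [1.0, -0.002, 0.007]]
ft_force [0.005, 0.602, -2.791]
finger_gap 60.068
t [-81.6, -0.1, -2.1] w [-0.03, -0.62, -0.09] |t| 81.7 |w| 0.6 rows>= 2.0
```

>>> move_arm:
  increments:
    - {"tx": -40,"ty": 0,"tz": 0,"wx": 0,"wy": 0,"wz": 0,"gripper": 45}
    - {"tx": -65,"ty": 0,"tz": 0,"wx": 0,"wy": 0,"wz": 0,"gripper": 45}
    - {"tx": -78,"ty": 0,"tz": 0,"wx": 0,"wy": 0,"wz": 0,"gripper": 45}
    - {"tx": -78,"ty": 0,"tz": 0,"wx": 0,"wy": 0,"wz": 0,"gripper": 45}
    - {"tx": -78,"ty": 0,"tz": 0,"wx": 0,"wy": 0,"wz": 0,"gripper": 45}

```text
time_s: 58.0
eef_pos: [501.8, 341.9, 171.2]
eef_rot: [[-0.0, 0.044, -0.999], [-0.001, 0.999, 0.044], [1.0, 0.001, -0.0]]
ft_force: [0.1, 0.6, -2.9]
finger_gap: 59.9
```

>>> move_arm:
  increments:
    - {"tx": -3,"ty": 0,"tz": 0,"wx": 0,"wy": 0,"wz": 0,"gripper": 45}
    - {"tx": -5,"ty": 0,"tz": 0,"wx": 0,"wy": 0,"wz": 0,"gripper": 45}
    - {"tx": -6,"ty": 0,"tz": 0,"wx": 0,"wy": 0,"wz": 0,"gripper": 45}
    - {"tx": -6,"ty": 0,"tz": 0,"wx": 0,"wy": 0,"wz": 0,"gripper": 45}
    - {"tx": -6,"ty": 0,"tz": 0,"wx": 0,"wy": 0,"wz": 0,"gripper": 45}

```text
time_s: 58.5
eef_pos: [501.8, 341.9, 165.2]
eef_rot: [[-0.0, 0.044, -0.999], [-0.001, 0.999, 0.044], [1.0, 0.001, -0.0]]
ft_force: [1.1, 0.1, -3.5]
finger_gap: 60.3
```

>>> move_arm:
  increments:
    - {"tx": -1,"ty": 0,"tz": 0,"wx": 0,"wy": 0,"wz": 0,"gripper": 45}
    - {"tx": -1.5,"ty": 0,"tz": 0,"wx": 0,"wy": 0,"wz": 0,"gripper": 45}
    - {"tx": -1.5,"ty": 0,"tz": 0,"wx": 0,"wy": 0,"wz": 0,"gripper": 45}
    - {"tx": -1.5,"ty": 0,"tz": 0,"wx": 0,"wy": 0,"wz": 0,"gripper": 45}

```text
time_s: 58.9
eef_pos: [501.8, 341.9, 163.4]
eef_rot: [[0.0, 0.044, -0.999], [-0.001, 0.999, 0.044], [1.0, 0.001, 0.0]]
ft_force: [-0.4, -0.1, -2.8]
finger_gap: 60.4
```

>>> move_arm:
  increments:
    - {"tx": -0.5,"ty": 0,"tz": 0,"wx": 0,"wy": 0,"wz": 0,"gripper": 45}
    - {"tx": -0.5,"ty": 0,"tz": 0,"wx": 0,"wy": 0,"wz": 0,"gripper": 45}
    - {"tx": -0.5,"ty": 0,"tz": 0,"wx": 0,"wy": 0,"wz": 0,"gripper": 45}

```text
time_s: 59.2
eef_pos: [501.7, 341.9, 162.9]
eef_rot: [[-0.0, 0.044, -0.999], [-0.001, 0.999, 0.044], [1.0, 0.001, 0.0]]
ft_force: [0.4, -0.2, -2.2]
finger_gap: 60.2
```

>>> move_arm:
  increments:
    - {"tx": -0.7,"ty": 0,"tz": 0,"wx": 0,"wy": 0,"wz": 0,"gripper": 45}
    - {"tx": -0.7,"ty": 0,"tz": 0,"wx": 0,"wy": 0,"wz": 0,"gripper": 45}
    - {"tx": -0.7,"ty": 0,"tz": 0,"wx": 0,"wy": 0,"wz": 0,"gripper": 45}

```text
time_s: 59.5
eef_pos: [501.8, 341.9, 162.6]
eef_rot: [[-0.0, 0.044, -0.999], [-0.001, 0.999, 0.044], [1.0, 0.001, -0.0]]
ft_force: [0.1, 0.8, -0.3]
finger_gap: 60.2
```

Contact is starting; press slightly more.

>>> move_arm:
  increments:
    - {"tx": -0.5,"ty": 0,"tz": 0,"wx": 0,"wy": 0,"wz": 0,"gripper": 45}
    - {"tx": -0.5,"ty": 0,"tz": 0,"wx": 0,"wy": 0,"wz": 0,"gripper": 45}
    - {"tx": -0.5,"ty": 0,"tz": 0,"wx": 0,"wy": 0,"wz": 0,"gripper": 45}

```text
time_s: 59.8
eef_pos: [501.8, 341.9, 162.5]
eef_rot: [[-0.001, 0.044, -0.999], [-0.002, 0.999, 0.044], [1.0, 0.002, -0.0]]
ft_force: [-1.1, 1.3, 5.8]
finger_gap: 60.1
```

>>> move_arm:
  increments:
    - {"tx": 0.3,"ty": 0,"tz": 0,"wx": 0,"wy": 0,"wz": 0,"gripper": 70}
    - {"tx": 0.3,"ty": 0,"tz": 0,"wx": 0,"wy": 0,"wz": 0,"gripper": 87}
    - {"tx": 0.3,"ty": 0,"tz": 0,"wx": 0,"wy": 0,"wz": 0,"gripper": 87}
    - {"tx": 0.3,"ty": 0,"tz": 0,"wx": 0,"wy": 0,"wz": 0,"gripper": 87}
    - {"tx": 0.3,"ty": 0,"tz": 0,"wx": 0,"wy": 0,"wz": 0,"gripper": 87}
    - {"tx": 0.3,"ty": 0,"tz": 0,"wx": 0,"wy": 0,"wz": 0,"gripper": 87}

```text
time_s: 60.4
eef_pos: [501.8, 341.9, 162.0]
eef_rot: [[-0.0, 0.044, -0.999], [-0.001, 0.999, 0.044], [1.0, 0.001, 0.0]]
ft_force: [0.4, 0.0, -0.4]
finger_gap: 87.2
```

```bash
cat h.py | head -40; python3 -c "
from h import *
snap('scene','rel_g')" ; ls -t pics | head -2
```

```text
import numpy as np, cv2
from workcell import state, viewer, finish_job
def snap(n, name):
    im=viewer.capture(n); cv2.imwrite('pics/'+name+'.png', im[:,:,::-1]); return im
def cam(n):
    p=viewer.camera_params(n)
    K=np.array([[p['fx'],0,p['cx']],[0,p['fy'],p['cy']],[0,0,1.]])
    if 'hand_eye' in p:
        s=state(); T=np.eye(4); T[:3,:3]=np.array(s['eef_rot']); T[:3,3]=s['eef_pos']
        M=np.linalg.inv(T@np.array(p['hand_eye'])); return K,M[:3,:3],M[:3,3]
    return K,np.array(p['R']),np.array(p['t'])
def ray(c,px,z):
    K,R,t=c
    d=R.T@np.linalg.solve(K,np.array([px[0],px[1],1.])); o=-R.T@t
    return o+d*(z-o[2])/d[2]
def proj(c,X):
    K,R,t=c
    p=K@(R@np.array(X,float)+t); return p[:2]/p[2]
def log(p=True):
    import json
    s=state(); open('log.jsonl','a').write(json.dumps({k:np.array(v).tolist() for k,v in s.items()})+'\n')
    if p:
        for k in ['time_s','joint_positions','eef_pos','eef_rot','ft_force','finger_gap']: print(k,np.round(s[k],3).tolist())
    return s
from scipy.spatial.transform import Rotation as Ro
def Rhz(head,roll=0,pitch=0):
    # tool
[... 427 characters left out ...]
np.radians(jaw); z=np.array([np.cos(a),np.sin(a),0]); y=np.array([0,0,-1.]); return np.c_[np.cross(y,z),y,z]
def inc(p,R,cmd=None):
    s=state() if cmd is None else cmd
    R0=np.array(s['eef_rot']); p0=np.array(s['eef_pos'])
    t=R0.T@(np.array(p,float)-p0); w=Ro.from_matrix(R0.T@R).as_rotvec(degrees=True)
    print('t',t.round(1).tolist(),'w',w.round(2).tolist(),'|t|',np.linalg.norm(t).round(1),'|w|',np.linalg.norm(w).round(1),'rows>=',np.ceil(max(np.linalg.norm(t)/50,np.linalg.norm(w)/8.59)))
def hv(h): return np.array([np.cos(np.radians(h)),np.sin(np.radians(h)),0])
def gp(j,h,back=0): return np.array(j,float)+(57-back)*hv(h)  # TCP for grasp point at j, standing back
rel_g.png
s40.png
```

>>> move_arm:
  increments:
    - {"tx": 8,"ty": 0,"tz": 0,"wx": 0,"wy": 0,"wz": 0,"gripper": 87}
    - {"tx": 20,"ty": 0,"tz": 0,"wx": 0,"wy": 0,"wz": 0,"gripper": 87}
    - {"tx": 20,"ty": 0,"tz": 0,"wx": 0,"wy": 0,"wz": 0,"gripper": 87}

```text
time_s: 60.75
eef_pos: [502.0, 341.9, 183.9]
eef_rot: [[-0.002, 0.044, -0.999], [-0.001, 0.999, 0.044], [1.0, 0.001, -0.002]]
ft_force: [0.3, -0.4, -0.0]
finger_gap: 87.1
```

View pics/rel_g.png

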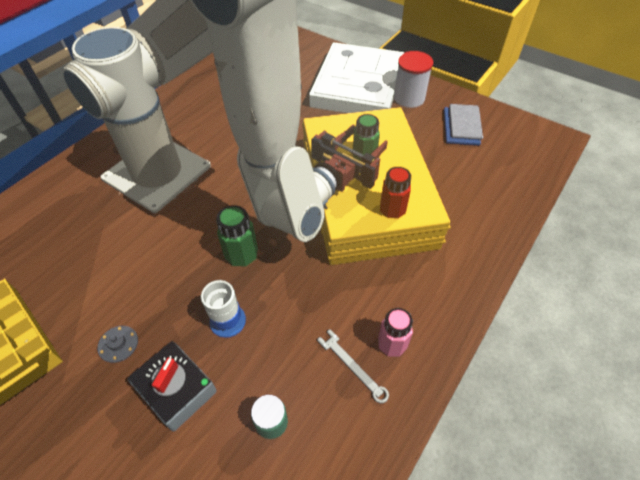

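The green jar (367,135) is upright between the open fingers, the red one (396,192) upright. The stack is at (222,308). Rising on.

>>> move_arm:
  increments:
    - {"tx": 35,"ty": 0,"tz": 0,"wx": 0,"wy": 0,"wz": 0,"gripper": 87}
    - {"tx": 70,"ty": 0,"tz": 0,"wx": 0,"wy": 0,"wz": 0,"gripper": 87}
    - {"tx": 110,"ty": 0,"tz": 0,"wx": 0,"wy": 0,"wz": 0,"gripper": 87}
    - {"tx": 150,"ty": 0,"tz": 0,"wx": 0,"wy": 0,"wz": 0,"gripper": 87}
    - {"tx": 170,"ty": 0,"tz": 0,"wx": 0,"wy": 0,"wz": 0,"gripper": 87}
    - {"tx": 170,"ty": 0,"tz": 0,"wx": 0,"wy": 0,"wz": 0,"gripper": 87}
    - {"tx": 170,"ty": 0,"tz": 0,"wx": 0,"wy": 0,"wz": 0,"gripper": 87}

```text
time_s: 61.45
eef_pos: [501.4, 341.8, 352.2]
eef_rot: [[-0.001, 0.044, -0.999], [-0.0, 0.999, 0.044], [1.0, 0.0, -0.001]]
ft_force: [0.2, -0.4, -0.6]
finger_gap: 86.8
```

```bash
python3 -c "
from h import *
a=snap('scene','fin_s');b=snap('top','fin_t')
cv2.imwrite('pics/fin_c.png',np.hstack([cv2.resize(a[260:360,160:290],(390,300)),cv2.resize(a[80:240,310:450],(263,300))])[:,:,::-1])"
```

```text
(no output)
```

View pics/fin_c.png

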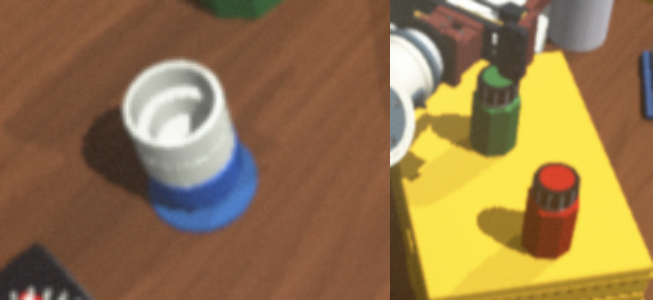

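View pics/fin_t.png

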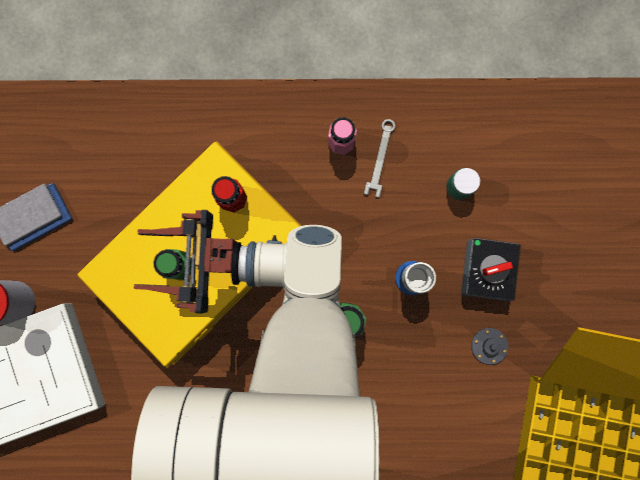

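View pics/fin_s.png

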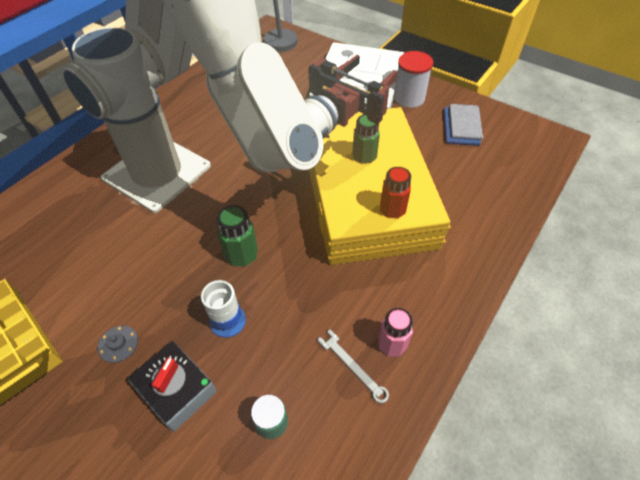

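```bash
python3 -c "
from h import *
c=cam('scene');t=cam('top')
f=ray(c,(227.5,321.5),7);print('foot',f.round(1))
for z in (58,88,118,148): print(z,proj(c,[f[0],f[1],z]).round(1),'top',proj(t,[f[0],f[1],z]).round(1), ray(c,(217.3,296),z).round(1), ray(t,(419.5,277.5),z).round(1))
a=cv2.imread('pics/fin_s.png');b=cv2.imread('pics/fin_t.png')
cv2.imwrite('pics/fin_d.png',np.hstack([cv2.resize(a[270:345,185:260],(390,390),interpolation=cv2.INTER_CUBIC),cv2.resize(b[240:315,380:455],(390,390),interpolation=cv2.INTER_CUBIC)]))"
```

```text
foot [ 481.1 -237.3    7. ]
58 [223.4 310.6] top [417.8 273.5] [ 446.5 -218.6   58. ] [ 472.2 -240.9   58. ]
88 [220.8 303.7] top [420.1 273.1] [ 462.8 -228.1   88. ] [ 471.5 -235.9   88. ]
118 [218.1 296.4] top [422.4 272.7] [ 479.  -237.6  118. ] [ 470.8 -230.9  118. ]
148 [215.3 288.8] top [424.9 272.2] [ 495.3 -247.   148. ] [ 470.1 -225.9  148. ]
```

View pics/fin_d.png

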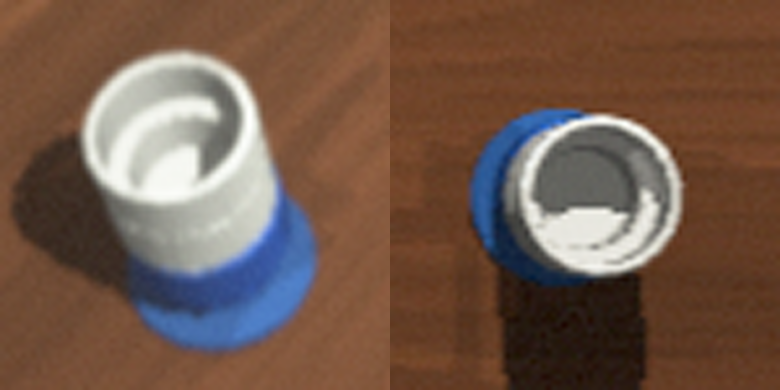

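The foot-to-rim shift fits an upright stack 118 mm high in both views. The jars are upright, the knob is on and the bystanders are in place, so I'm handing in.

>>> move_arm:
  increments:
    - {"tx": 0,"ty": 0,"tz": 0,"wx": 0,"wy": 0,"wz": 0,"gripper": 87}
    - {"tx": 0,"ty": 0,"tz": 0,"wx": 0,"wy": 0,"wz": 0,"gripper": 87}
    - {"tx": 0,"ty": 0,"tz": 0,"wx": 0,"wy": 0,"wz": 0,"gripper": 87}

```text
time_s: 61.85
eef_pos: [501.7, 341.7, 351.3]
eef_rot: [[0.001, 0.044, -0.999], [-0.001, 0.999, 0.044], [1.0, 0.001, 0.001]]
ft_force: [0.0, 0.4, -0.6]
finger_gap: 87.1
```

```bash
python3 -c "
from workcell import finish_job
print(finish_job())"
```

```text
the job is handed in; nothing more can be done
None
```

The job is done and handed in at about 62 s; `finish_job` gave no verdict. Both jars present (red and green) were flipped onto their caps. I then turned the timer knob until it clicked over, nested the two white cups in the blue cup, and set both jars back upright on the cases.

**Last checks:** The final scene and top pictures show both jars upright and released on the cases and the knob past its click. In both views the stack fits an upright height of 118 mm, as expected for two nested cups. The wrench, tin, float sender, big green jar and pink jar are in place, and the gripper is clear at 350 mm.

**What went differently:**
- My first grasp at the red jar missed, because the real fingertips lie about 38 mm short of the reported TCP. I allowed for that afterwards.
- The stack was knocked about 25 mm aside during the run (the announced disturbance) but stayed nested.
- The scene and top cameras disagreed by about 10 mm on the stack's position. That is pixel-reading error and does not affect the nesting.

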